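# Load clay test tiles on edge into a bench drying chamber

## Task

Set the clay test tiles to dry: swing the chamber's clear hood open past upright and lower it gently on to its rear stops, then stand every clay tile that lies on the table on one of its long thin edges in a bay of its own between the tray's wire hoops, upright and not leaning on the wires, so that air reaches both faces. With all of them standing, bring the hood back over and lower it gently until it is fully shut, and only then turn the vent dial, left open while the hood moves, until its pointer stands at zero, the long double mark. Do not let the hood drop either way, and do not knock over the plastic cup or the dropper bottle.

Things in the scene. Friction and masses are not known exactly. Their poses are not given: they have to be found in the camera images.
- tray (a point): middle of the chamber's slotted steel tray, on its upper face. x points to the hinge (away from the robot), y left, z up. Room for tiles: x -60 to +60, y -115 to +115 mm; under the shut hood 48 mm high at the front end, 75 mm at the back. A gasket 4 mm high runs round it. Six wire hoops, 4 mm thick, 36 mm high, x -27 to +27 mm, at y = +-24, +-72, +-118 mm part it into five bays
- hood (a joint): hinge of the clear hood, rad: 0 shut, 1.57 upright, 1.9 leaning back on its rear rubber stops (end of travel). Hood 0.5 kg, 260 mm wide, 165 deep, 85 high, clear with aluminium edges. The hinge is slightly stiff, so the hood stays where left from about 0.8 to 1.1 rad, but falls open beyond and shut below that; the handle moves 0.2 m for each radian
- chamber: the fixed drying chamber, origin on the table under its middle; x to the hinge side, y left, z up: white plinth, x -95 to +95 mm, y -150 to +150 mm, 38 mm high, two stop arms behind it; grey control deck, 38 mm high, to its left, x -95 to +15, y 150 to 268 mm. The tray point is at (12, 0, 42) mm
- hood_hinge (a point): middle of the hood's hinge axis at the chamber's rear edge, 46 mm above the table; the axis runs along this point's y
- hood_bar (a point): middle of the hood's handle, a round dark bar 10 mm thick, clear for 90 mm between two stays, parallel to the hinge, 38 mm in front of the hood's front lower edge. When shut it lies 203 mm in front of the hinge axis and 20 mm above it (66 mm above the table); it swings with the hood. x (with the hood shut) points to the hinge, y along the bar
- vent (a joint): vent dial on the control deck, rad: 0 = pointer at the long double mark, on the dial's side nearest the robot; grows as it is turned clockwise seen from above; travel -0.9 to 2.4, zero is not at a stop. Starts above 0.5, stays where it is left, needs about 0.04 N m
- vent_grip (a point): the dial's bar grip, on its axis, 65 mm above the table: a bar 52 mm long, 12 mm wide, from 14 mm below to 10 mm above this point, on a knurled disc 60 mm across. x runs along the bar and turns with the dial; the white pointer line points to -x; z up
- tile_1_mid (a point): a clay test tile, brown, 64 x 48 x 18 mm, 0.1 kg, with a fine incised line on one face; the point is its centre, x along the 64 mm length, y along the 48 mm width, z through the 18 mm thickness. Starts lying flat on the table to the right of the chamber; may be absent
- tile_2_mid (a point): a clay test tile, brown, 64 x 48 x 18 mm, 0.1 kg, with a fine incised line on one face; the point is its centre, x along the 64 mm length, y along the 48 mm width, z through the 18 mm thickness. Starts lying flat on the table to the right of the chamber; may be absent
- tile_3_mid (a point): a clay test tile, brown, 64 x 48 x 18 mm, 0.1 kg, with a fine incised line on one face; the point is its centre, x along the 64 mm length, y along the 48 mm width, z through the 18 mm thickness. Starts lying flat on the table to the right of the chamber; may be absent
- tile_4_mid (a point): a clay test tile, brown, 64 x 48 x 18 mm, 0.1 kg, with a fine incised line on one face; the point is its centre, x along the 64 mm length, y along the 48 mm width, z through the 18 mm thickness. Starts lying flat on the table to the right of the chamber; may be absent
- cup: bystander: clear plastic cup, 53 mm across, 72 mm high, standing to the left; origin at its foot
- dropper: bystander: small brown dropper bottle, 33 mm across, 97 mm high, standing to the left; origin at its foot
Not all that is in view belongs to the job. What is shaped like the part that bears tile_4_mid but purple is not meant.

How it is judged:
On the way, in this order (a step that is already met when the one before it is completed fails the run):
1. the hood lies back on its rear stops (value of joint hood above 1.86 rad and velocity of joint hood below 0.1 rad/s), for 0.2 s.
2. every tile stands upright on a long thin edge on the tray, apart from the others, with the hood still open (x of tile_1_mid in the frame of tray between -0.05 and 0.05 m and y of tile_1_mid in the frame of tray between -0.115 and 0.115 m and z of tile_1_mid in the frame of tray between 0.02 and 0.028 m and angle between tile_1_mid's own z axis and vertical between 1.45 and 1.69 rad and angle between tile_1_mid's own x axis and vertical between 1.45 and 1.69 rad and x of tile_2_mid in the frame of tray between -0.05 and 0.05 m and y of tile_2_mid in the frame of tray between -0.115 and 0.115 m and z of tile_2_mid in the frame of tray between 0.02 and 0.028 m and angle between tile_2_mid's own z axis and vertical between 1.45 and 1.69 rad and angle between tile_2_mid's own x axis and vertical between 1.45 and 1.69 rad and x of tile_3_mid in the frame of tray between -0.05 and 0.05 m and y of tile_3_mid in the frame of tray between -0.115 and 0.115 m and z of tile_3_mid in the frame of tray between 0.02 and 0.028 m and angle between tile_3_mid's own z axis and vertical between 1.45 and 1.69 rad and angle between tile_3_mid's own x axis and vertical between 1.45 and 1.69 rad and x of tile_4_mid in the frame of tray between -0.05 and 0.05 m and y of tile_4_mid in the frame of tray between -0.115 and 0.115 m and z of tile_4_mid in the frame of tray between 0.02 and 0.028 m and angle between tile_4_mid's own z axis and vertical between 1.45 and 1.69 rad and angle between tile_4_mid's own x axis and vertical between 1.45 and 1.69 rad and distance between tile_1_mid and tile_2_mid above 0.028 m and distance between each of tile_1_mid, tile_2_mid and tile_3_mid above 0.028 m and distance between each of tile_1_mid, tile_2_mid, tile_3_mid and tile_4_mid above 0.028 m and value of joint hood above 1.5 rad), for 0.3 s.
3. the hood is shut over the standing tiles (value of joint hood below 0.03 rad and x of tile_1_mid in the frame of tray between -0.05 and 0.05 m and y of tile_1_mid in the frame of tray between -0.115 and 0.115 m and z of tile_1_mid in the frame of tray between 0.02 and 0.028 m and angle between tile_1_mid's own z axis and vertical between 1.45 and 1.69 rad and angle between tile_1_mid's own x axis and vertical between 1.45 and 1.69 rad and x of tile_2_mid in the frame of tray between -0.05 and 0.05 m and y of tile_2_mid in the frame of tray between -0.115 and 0.115 m and z of tile_2_mid in the frame of tray between 0.02 and 0.028 m and angle between tile_2_mid's own z axis and vertical between 1.45 and 1.69 rad and angle between tile_2_mid's own x axis and vertical between 1.45 and 1.69 rad and x of tile_3_mid in the frame of tray between -0.05 and 0.05 m and y of tile_3_mid in the frame of tray between -0.115 and 0.115 m and z of tile_3_mid in the frame of tray between 0.02 and 0.028 m and angle between tile_3_mid's own z axis and vertical between 1.45 and 1.69 rad and angle between tile_3_mid's own x axis and vertical between 1.45 and 1.69 rad and x of tile_4_mid in the frame of tray between -0.05 and 0.05 m and y of tile_4_mid in the frame of tray between -0.115 and 0.115 m and z of tile_4_mid in the frame of tray between 0.02 and 0.028 m and angle between tile_4_mid's own z axis and vertical between 1.45 and 1.69 rad and angle between tile_4_mid's own x axis and vertical between 1.45 and 1.69 rad and distance between tile_1_mid and tile_2_mid above 0.028 m and distance between each of tile_1_mid, tile_2_mid and tile_3_mid above 0.028 m and distance between each of tile_1_mid, tile_2_mid, tile_3_mid and tile_4_mid above 0.028 m), for 0.2 s.
4. the vent dial's pointer stands at zero (value of joint vent between -0.08 and 0.08 rad and value of joint hood below 0.03 rad), for 0.2 s.
At the end, for the whole second after the job is handed in: Every tile present stands on a long edge (within 0.12 rad of upright) on the tray, centres at least 28 mm apart; the hood is shut (within 0.03 rad) and the vent dial reads zero within 0.08 rad (all of step 4 and x of tile_1_mid in the frame of tray between -0.05 and 0.05 m and y of tile_1_mid in the frame of tray between -0.115 and 0.115 m and z of tile_1_mid in the frame of tray between 0.02 and 0.028 m and angle between tile_1_mid's own z axis and vertical between 1.45 and 1.69 rad and angle between tile_1_mid's own x axis and vertical between 1.45 and 1.69 rad and x of tile_2_mid in the frame of tray between -0.05 and 0.05 m and y of tile_2_mid in the frame of tray between -0.115 and 0.115 m and z of tile_2_mid in the frame of tray between 0.02 and 0.028 m and angle between tile_2_mid's own z axis and vertical between 1.45 and 1.69 rad and angle between tile_2_mid's own x axis and vertical between 1.45 and 1.69 rad and x of tile_3_mid in the frame of tray between -0.05 and 0.05 m and y of tile_3_mid in the frame of tray between -0.115 and 0.115 m and z of tile_3_mid in the frame of tray between 0.02 and 0.028 m and angle between tile_3_mid's own z axis and vertical between 1.45 and 1.69 rad and angle between tile_3_mid's own x axis and vertical between 1.45 and 1.69 rad and x of tile_4_mid in the frame of tray between -0.05 and 0.05 m and y of tile_4_mid in the frame of tray between -0.115 and 0.115 m and z of tile_4_mid in the frame of tray between 0.02 and 0.028 m and angle between tile_4_mid's own z axis and vertical between 1.45 and 1.69 rad and angle between tile_4_mid's own x axis and vertical between 1.45 and 1.69 rad and distance between tile_1_mid and tile_2_mid above 0.028 m and distance between each of tile_1_mid, tile_2_mid and tile_3_mid above 0.028 m and distance between each of tile_1_mid, tile_2_mid, tile_3_mid and tile_4_mid above 0.028 m); the robot touches nothing.
It fails at once if the hood drops on to its rear stops (faster than 1.1 rad/s, 0.22 m/s at the handle, at the last) (value of joint hood above 1.82 rad and velocity of joint hood above 1.1 rad/s).
It fails at once if the hood drops shut (faster than 1.1 rad/s, 0.22 m/s at the handle, at the last) (value of joint hood below 0.08 rad and velocity of joint hood below -1.1 rad/s).
It fails at once if the cup or the dropper bottle is knocked over (angle between any of cup, dropper's own z axis and vertical above 0.6 rad).
Of tile_1, tile_2, tile_3, tile_4 only 3 to 4 are there at a start; the rules pass over those that are not, and their reading is None.
At some moment in a run one of tile_1, tile_2, tile_3, tile_4 may be knocked a few centimetres aside while the robot is not near it.
It also fails if it takes over 210 s, if anything falls off the work surface, if the arm or the gripper's body presses on something with over 40 N, if the wrist force passes 120 N, or if a joint passes its speed limit or range.

## Robot

A 6-joint arm with a two-finger parallel gripper is mounted at the origin on a cart in front of the work surface, level with it; the furniture and walls round the work are solid. World frame = base frame: x ahead of the robot, y to its left, z up, the work surface at z = 0. Lengths are in m, angles in rad, forces in N, time in s.
With the tool pointing down it reaches from about 0.35 to 0.975 m from the base axis. Payload 4.9 kg.
Tool frame: the origin (TCP) lies at the very end of the fingers, on their centre line; the grasp point (between the pads) lies 19 mm behind it (ctrl.grasp_offset is the distance from the TCP to the grasp point, in m); y points along the fingers, z is the direction in which the jaws open and shut, and the axes are right-handed (so a half turn about y gives the same grasp; the last joint's range is limited). The gripper opens to 85 mm and grips with 20 to 120 N. Pads are 22 mm wide; open, the fingers measure 114 mm over their backs; the gripper's body (76 mm by 85 mm) begins 54 mm behind the grasp point. The pads swing forward as they close: fully open they stand 13 mm farther back than shut.
Start: joints at [1.154, 0.053, 1.613, -0, 1.476, -0.119], TCP at [0.183, 0.597, 0.231] pointing down, gripper open.
Joint ranges: [-3.01, 3.01], [-1.01, 2.22], [0.06, 2.58], [-1.02, 4.17], [0.09, 2.62], [-3.14, 3.14]. Speed limits (rad/s): [2.57, 2.57, 3.14, 3.14, 3.14, 3.14].

## Interface

Orientations are given as a rotation vector (axis times angle).
In Python, from station import ctrl, eyes, finish_job, find_in, regions_of, pinpoint gives the robot as it stands.
- The arm moves only by the tool play_rows, never from a script. Its argument "moves" is a list of rows, each an object of numbers: "x", "y", "z": the shift along the world's x, y, z in cm; "turn": the turn about the world's z in degrees; "jaw": the finger opening in cm, from 0 to 8.54. A call has 1 to 8 rows; each row shifts and turns the commanded pose from where the row before left it; what a row does not reach is not made up. A row lasts 1/12 s, in which the tool goes at most 41.7 mm and 7.16 degrees, less where a joint would pass 70% of its speed; a pose out of reach is approached as far as the arm can. A call is refused whole if a number of a shift passes 4.17 or a number of a turn 7.16, either way. A call with a gripper value outside its range is refused whole. The fingers move at their own pace and stop on an object; "squeeze" is the grip in N (left out, the last holds). Time passes only in rows, so rows that do not move let the fingers close. It gives the time, the measured TCP pose, the force and the opening at its end, in the units of the state.
- ctrl.get_obs(): the state, without advancing time (a new reading comes with each control period).
- eyes.get_image(name): name is "side" or "top"; returns a dict with "img" (400x640x3 uint8, red, green, blue), "camera_matrix" (3x3 intrinsics, pixels), "cam_to_world" (4x4, takes a point from camera to world coordinates). Camera axes: x right, y up, looking along -z (the intrinsics and any distortion apply to the point x, -y, -z); pixel columns grow to the right and rows downward; lengths in m; the calibration is good to about 2 mm. A picture is of the moment at which its call begins. There is no depth.
- finish_job(): hands the job in, once; it reports no verdict.
Trained networks look in the newest picture that a camera, given by its name, has taken for a name from the list of things; names that differ only in an ending like _2 or _b are one class to them, and where a whole thing is asked for, a point or a joint stands for the part that bears it (a point fixed in the world has none). Each returns a list of dicts, best first, with "score" (0 to 1); they miss things now and then, are a little off and sometimes report something else, mostly with a low value. They report only what shows in the picture. A call takes as long as a camera call. They do not tell look-alikes from the thing itself.
- find_in(camera, query): "point" ([column, row] in pixels, amid what is visible of it).
- regions_of(camera, query): "pixels" (400x640 bool, what is visible of it) and "point" ([column, row] in pixels, amid what is visible of it).
- pinpoint(camera, query): "point" ([column, row] in pixels: a listed point, or the origin of a listed thing).
The state is a dict: "t": time; "q": joint angles; "dq": joint speeds; "effort": joint torques, N m; "tool_pos": TCP position; "tool_rot": TCP orientation; "contact_force": force on the tool from outside, world axes, zero at the start; "wrist_torque": the same for the moment, N m; "opening": finger opening in m.
Only numpy, scipy, OpenCV 4.12 (cv2) and the standard library are available. Lean on these libraries where they do the work, as an engineer would, in place of code of your own. Each camera call takes 0.05 s, during which the arm holds its last target.

## Working session

There is one attempt and no reset: what is moved stays moved. The work goes in short steps, Python scripts to look and compute and a tool call to move; the robot and the scene stay as the last step left them, time stands still between calls to the robot, and variables do not carry over. Pictures are saved under pics/ and viewed, and the job is handed in when it is done.

Besides the shell and the picture viewer there is one more tool, called as a command line: name --argument value ..., lists and objects as JSON in quotes. play_rows: Moves the arm, as the interface text tells. Its arguments: {"type":"object","properties":{"moves":{"type":"array"},"squeeze":{"type":"number"}},"required":["moves"]}

```bash
mkdir -p pics; ls; cat > h.py <<'E'
import numpy as np, cv2
from station import ctrl, eyes, finish_job, find_in, regions_of, pinpoint
def snap(n,fn,crop=None,s=1):
    d=eyes.get_image(n); im=d["img"]
    if crop: im=im[crop[1]:crop[3],crop[0]:crop[2]]
    if s!=1: im=cv2.resize(im,None,fx=s,fy=s,interpolation=cv2.INTER_CUBIC)
    cv2.imwrite("pics/"+fn,im[:,:,::-1]); return d
def ray(d,p):
    K=d["camera_matrix"];T=d["cam_to_world"]
    v=np.linalg.inv(K)@np.array([p[0],p[1],1.]); v=np.array([v[0],-v[1],-v[2]])
    return T[:3,3],T[:3,:3]@v
def onz(d,p,z):
    o,v=ray(d,p); return o+v*(z-o[2])/v[2]
def proj(d,P):
    T=np.linalg.inv(d["cam_to_world"]);c=T[:3,:3]@np.asarray(P)+T[:3,3]
    u=d["camera_matrix"]@np.array([c[0],-c[1],-c[2]]);return u[:2]/u[2]
def tri(d1,p1,d2,p2):
    o1,v1=ray(d1,p1);o2,v2=ray(d2,p2)
    v1=v1/np.linalg.norm(v1);v2=v2/np.linalg.norm(v2)
    A=np.stack([v1,-v2],1);s=np.linalg.lstsq(A,o2-o1,rcond=None)[0]
    a=o1+s[0]*v1;b=o2+s[1]*v2;return (a+b)/2,np.linalg.norm(a-b)
E
python3 - <<'E'
from h import *
o=ctrl.get_obs();print({k:np.round(v,3).tolist() for k,v in o.items()},ctrl.grasp_offset)
for n in("top","side"):
    d=snap(n,n+"0.png");print(n,d["camera_matrix"].round(1).tolist(),d["cam_to_world"].round(3).tolist())
    for q in["tray","hood_hinge","hood_bar","vent_grip","chamber","tile_1_mid","cup","dropper"]:
        print(q,[(np.round(r["point"],1).tolist(),round(float(r["score"]),2)) for r in pinpoint(n,q)][:6])
E
```

```text
pics
{'t': 0.0, 'q': [1.154, 0.053, 1.614, -0.0, 1.476, -0.119], 'dq': [-0.001, -0.001, -0.0, -0.001, -0.0, -0.0], 'effort': [0.0, -39.368, -37.017, -0.0, 0.007, 0.0], 'tool_pos': [0.183, 0.597, 0.23], 'tool_rot': [-1.56, 0.234, -0.233], 'contact_force': [0.615, 0.426, 0.221], 'wrist_torque': [0.037, 0.003, -0.032], 'opening': 0.086} 0.0187
top [[398.9, 0.0, 316.5], [0.0, 398.9, 200.7], [0.0, 0.0, 1.0]] [[-0.02, 0.996, -0.081, 0.431], [-1.0, -0.021, -0.01, -0.154], [-0.012, 0.081, 0.997, 1.406], [0.0, 0.0, 0.0, 1.0]]
tray []
hood_hinge []
hood_bar [([275.8, 235.5], 0.76)]
vent_grip [([213.7, 211.5], 0.71)]
chamber [([281.4, 197.2], 0.96)]
tile_1_mid [([383.0, 188.7], 0.79), ([359.7, 191.4], 0.59)]
cup [([171.0, 211.0], 0.63)]
dropper [([170.2, 232.8], 0.53)]
side [[511.5, 0.0, 324.8], [0.0, 511.5, 206.2], [0.0, 0.0, 1.0]] [[-1.0, -0.003, 0.005, 0.529], [0.006, -0.395, 0.919, 1.83], [-0.001, 0.919, 0.395, 0.897], [0.0, 0.0, 0.0, 1.0]]
tray []
hood_hinge [([296.9, 219.5], 0.67), ([350.1, 217.1], 0.65)]
hood_bar [([349.9, 218.3], 0.94)]
vent_grip [([325.0, 240.2], 0.48)]
chamber [([315.9, 231.5], 0.85)]
tile_1_mid []
cup [([321.0, 281.1], 0.63), ([333.1, 199.6], 0.63)]
dropper [([350.8, 280.3], 0.5)]
```

```bash
python3 - <<'E'
from h import *
d=snap("top","top1.png",(150,130,450,290),2.66)
s=snap("side","side1.png",(180,150,440,330),3)
import json
print(ctrl.get_obs()["t"])
for n in("top","side"):
  for q in["tile_1_mid","tray"]:
    print(n,q,[(np.round(r["point"],1).tolist(),round(float(r["score"]),2),int(r["pixels"].sum())) for r in regions_of(n,q)][:8])
E
```

```text
1.0
top tile_1_mid [([383.5, 187.5], 0.51, 270)]
top tray [([268.2, 203.3], 0.72, 6560)]
side tile_1_mid []
side tray [([317.1, 225.2], 0.67, 3237)]
```

```bash
python3 - <<'E'
from h import *
d=snap("top","top2.png",(190,150,330,250),5.7)
s=snap("side","side2.png",(290,170,360,270),6)
print("cam",d["cam_to_world"][:3,3])
print("bar top",onz(d,(275.8,235.5),.066),"tri",tri(d,(275.8,235.5),s,(349.9,218.3)))
print("vent",onz(d,(213.7,211.5),.065),tri(d,(213.7,211.5),s,(325,240.2)))
print("chamber",onz(d,(281.4,197.2),.0),tri(d,(281.4,197.2),s,(315.9,231.5)))
print("cup",onz(d,(171,211),0),tri(d,(171,211),s,(321,281.1)));print("drop",onz(d,(170.2,232.8),0),tri(d,(170.2,232.8),s,(350.8,280.3)))
# tiles by colour
im=d["img"];hsv=cv2.cvtColor(im,cv2.COLOR_RGB2HSV)
m=((hsv[...,0]<14)&(hsv[...,1]>90)&(hsv[...,2]>60)).astype(np.uint8);m[:,:335]=0;m[:150]=0;m[:,410:]=0;m[260:]=0
n,l,st,c=cv2.connectedComponentsWithStats(m)
for i in range(1,n):
    if st[i,4]>40: print(st[i],c[i],[onz(d,c[i],.018).round(4).tolist()])
cv2.imwrite("pics/tiles0.png",cv2.resize(im[170:260,340:410],None,fx=8,fy=6.6,interpolation=cv2.INTER_CUBIC)[:,:,::-1])
E
```

```text
cam [ 0.43074768 -0.15386843  1.40603869]
bar top [ 0.42599931 -0.00139004  0.066     ] tri (array([ 4.22819241e-01, -1.86344421e-04,  5.69825191e-02]), np.float64(0.006305942380732703))
vent [0.51095661 0.2076423  0.065     ] (array([0.51496843, 0.20717231, 0.06646197]), np.float64(0.008188481190865352))
chamber [ 0.56054716 -0.01536118  0.        ] (array([ 0.55765701, -0.01459387, -0.0070261 ]), np.float64(0.0070507995655185954))
cup [0.51979338 0.37696326 0.        ] (array([0.52657857, 0.37634545, 0.00146415]), np.float64(0.013735011177676674))
drop [0.44279516 0.37907019 0.        ] (array([0.43894188, 0.37732373, 0.00522752]), np.float64(0.007630718084768535))
[376 179  16  20 239] [383.43096234 188.76569038] [[0.5809, -0.3742, 0.018]]
[353 184  15  19 234] [359.78205128 192.9957265 ] [[0.5678, -0.2913, 0.018]]
[356 212  33  23 494] [371.39473684 223.04048583] [[0.4622, -0.3285, 0.018]]
[378 245   8  10  59] [381.49152542 249.44067797] [[0.3705, -0.3604, 0.018]]
```

```bash
cat > ov.py <<'E'
from h import *
def W(c,p):
    x,y,a=c;return np.array([x+np.cos(a)*p[0]-np.sin(a)*p[1],y+np.sin(a)*p[0]+np.cos(a)*p[1],p[2]])
def segs(th=0):
    S=[]
    def box(x0,x1,y0,y1,z):
        P=[(x0,y0,z),(x1,y0,z),(x1,y1,z),(x0,y1,z)];S.extend([(P[i],P[(i+1)%4]) for i in range(4)])
    box(-.095,.095,-.15,.15,.038);box(-.095,.095,-.15,.15,0);box(-.095,.015,.15,.268,.038)
    return S
def overlay(d,c,fn,crop,s,extra=[]):
    im=d["img"][crop[1]:crop[3],crop[0]:crop[2]];im=cv2.resize(im,None,fx=s,fy=s,interpolation=cv2.INTER_CUBIC).copy()
    f=lambda p:tuple(int(round(v)) for v in ((proj(d,W(c,p))+.5-np.array(crop[:2]))*s))
    for a,b in segs()+extra: cv2.line(im,f(a),f(b),(0,255,0),1)
    cv2.imwrite("pics/"+fn,im[:,:,::-1])
E
python3 - <<'E'
from ov import *
d=eyes.get_image("top");s=eyes.get_image("side")
c=(.560,-.012,-.02)
hx=.095
ex=[((hx-.203,-.045,.066),(hx-.203,.045,.066))]
overlay(d,c,"ov1.png",(190,150,330,250),5.7,ex)
overlay(s,c,"ov1s.png",(290,170,360,270),6,ex)
for sl in [(slice(150,250),slice(190,330))]:
    g=cv2.cvtColor(d["img"],cv2.COLOR_RGB2GRAY)[sl]
    L=cv2.createLineSegmentDetector().detect(cv2.resize(g,None,fx=4,fy=4,interpolation=cv2.INTER_CUBIC))[0][:,0]/4
    for l in L:
        v=l[2:]-l[:2];n=np.hypot(*v)
        if n>14: 
            a=np.degrees(np.arctan2(v[1],v[0]))%180; print((l+[190,150,190,150]).round(1),round(n),round(a,2))
E
```

```text
[293.3 236.7 273.9 236.8] 19 179.67
[270.2 234.  290.5 234.1] 20 0.09
[258.3 223.1 295.5 223.1] 37 179.94
[253.1 249.2 267.6 245.5] 15 165.32
[289.8 227.9 263.6 228. ] 26 179.93
[235.2 210.  315.8 210. ] 81 0.05
[259.8 228.  237.7 228. ] 22 179.93
[210.2 178.9 196.1 178.9] 14 0.05
[214.5 195.9 233.3 196. ] 19 0.2
[254.8 222.7 240.2 222.8] 15 179.9
[294.8 221.1 258.6 221.2] 36 179.8
[200.8 226.7 200.8 212.3] 14 89.97
[213.9 155.5 213.9 176.4] 21 89.86
[225.2 227.  201.4 227. ] 24 0.01
[321.1 203.6 321.5 180.2] 23 90.88
```

```bash
python3 - <<'E'
from ov import *
d=eyes.get_image("top");s=eyes.get_image("side")
b=onz(d,(277,235.4),.066);print("bar",b)
c=(.5535,-.0075,-.02)
# hinge offset from bar
bx=(b[0]-c[0])*np.cos(c[2])+(b[1]-c[1])*np.sin(c[2]);print("bar x in chamber",bx,"hinge",bx+.203, "bar pred y",c[1]+np.sin(c[2])*bx)
ex=[((bx,-.045,.066),(bx,.045,.066)),((bx+.038,-.13,.042),(bx+.038,.13,.042)),((bx+.203,-.13,.046),(bx+.203,.13,.046))]
overlay(d,c,"ov2.png",(190,150,330,250),5.7,ex)
overlay(s,c,"ov2s.png",(290,170,360,270),6,ex)
print("tray",W(c,(.012,0,.042)),"vent", onz(d,(217,212),.065))
E
```

```text
bar [ 0.42625181 -0.00541956  0.066     ]
bar x in chamber -0.1272643514899056 hinge 0.0757356485100944 bar pred y -0.004954882652610191
tray [ 0.5654976  -0.00773998  0.042     ] vent [0.50903299 0.19646958 0.065     ]
```

```bash
cat >> h.py <<'E'
from scipy.spatial.transform import Rotation as Rn
def st():
    o=ctrl.get_obs();R=Rn.from_rotvec(o["tool_rot"]).as_matrix()
    a=np.degrees(np.arctan2(R[1,2],R[0,2]))
    print("t%.2f pos"%o["t"],np.round(o["tool_pos"],4),"jaw az %.2f"%a,"tooly",R[:,1].round(3),"F",np.round(o["contact_force"],1),"open %.4f"%o["opening"],"q",np.round(o["q"],2));return o
E
python3 -c "
from h import *
st()"
```

```text
t1.50 pos [0.1834 0.5975 0.2313] jaw az 72.94 tooly [-0. -0. -1.] F [-0.2 -0.2 -0.4] open 0.0852 q [ 1.15  0.05  1.61 -0.    1.48 -0.12]
```

play_rows --moves '[{"x": 1.51,"y": -3.76,"turn": -4.625},{"x": 1.51,"y": -3.76,"turn": -4.625},{"x": 1.51,"y": -3.76,"turn": -4.625},{"x": 1.51,"y": -3.76,"turn": -4.625},{"x": 1.51,"y": -3.76,"turn": -4.625},{"x": 1.51,"y": -3.76,"turn": -4.625},{"x": 1.51,"y": -3.76,"turn": -4.625},{"x": 1.51,"y": -3.76,"turn": -4.625}]'

```text
invalid input
```

play_rows --moves '[{"x": 1.51,"y": -3.76,"turn": -4.625,"jaw": 4},{"x": 1.51,"y": -3.76,"turn": -4.625,"jaw": 4},{"x": 1.51,"y": -3.76,"turn": -4.625,"jaw": 4},{"x": 1.51,"y": -3.76,"turn": -4.625,"jaw": 4},{"x": 1.51,"y": -3.76,"turn": -4.625,"jaw": 4},{"x": 1.51,"y": -3.76,"turn": -4.625,"jaw": 4},{"x": 1.51,"y": -3.76,"turn": -4.625,"jaw": 4},{"x": 1.51,"y": -3.76,"turn": -4.625,"jaw": 4}]'

```text
invalid input
```

```bash
python3 -c "
from h import *
st()"
```

```text
t1.50 pos [0.1834 0.5975 0.2313] jaw az 72.94 tooly [-0. -0. -1.] F [-0.2 -0.2 -0.4] open 0.0852 q [ 1.15  0.05  1.61 -0.    1.48 -0.12]
```

play_rows --moves '[{"x": 1.5,"y": -3.7,"z": 0,"turn": -4.6,"jaw": 8.5},{"x": 1.5,"y": -3.7,"z": 0,"turn": -4.6,"jaw": 8.5}]'

```text
t: 1.67
tool_pos: [0.2131, 0.5233, 0.2306]
tool_rot: [-1.542, 0.36, -0.36]
contact_force: [1.5, -0.7, 1.1]
opening: 0.0852
```

play_rows --moves '[{"x": 1.5,"y": -3.8,"z": 0,"turn": -4.6,"jaw": 4},{"x": 1.5,"y": -3.8,"z": 0,"turn": -4.6,"jaw": 4},{"x": 1.5,"y": -3.8,"z": 0,"turn": -4.6,"jaw": 4},{"x": 1.5,"y": -3.8,"z": 0,"turn": -4.6,"jaw": 4},{"x": 1.5,"y": -3.8,"z": 0,"turn": -4.6,"jaw": 4},{"x": 1.5,"y": -3.8,"z": 0,"turn": -4.6,"jaw": 4},{"x": 1.5,"y": -3.8,"z": 0,"turn": -4.6,"jaw": 4},{"x": 1.5,"y": -3.8,"z": 0,"turn": -4.6,"jaw": 4}]'

```text
t: 2.33
tool_pos: [0.3336, 0.2178, 0.2316]
tool_rot: [-1.394, 0.858, -0.859]
contact_force: [1.0, -0.0, 0.2]
opening: 0.0399
```

play_rows --moves '[{"x": 1.5,"y": -3.8,"z": 0,"turn": -4.6,"jaw": 3},{"x": 1.5,"y": -3.8,"z": 0,"turn": -4.6,"jaw": 3},{"x": 1.5,"y": -3.8,"z": 0,"turn": -4.6,"jaw": 3},{"x": 1.5,"y": -3.8,"z": 0,"turn": -4.6,"jaw": 3},{"x": 1.5,"y": -3.8,"z": 0,"turn": -4.6,"jaw": 3},{"x": 1.6,"y": -3.4,"z": 0,"turn": -4.6,"jaw": 3},{"x": 0,"y": 0,"z": -4,"turn": 0,"jaw": 3},{"x": 0,"y": 0,"z": -4,"turn": 0,"jaw": 3}]'

```text
t: 3.0
tool_pos: [0.4274, -0.0072, 0.1537]
tool_rot: [-1.197, 1.215, -1.226]
contact_force: [-0.1, -0.8, -0.7]
opening: 0.0301
```

```bash
python3 -c "
from h import *
st()
d=snap('top','top3.png',(190,150,330,250),5.7)
d=snap('side','side3.png',(290,150,380,270),5)"
```

```text
t3.00 pos [ 0.4274 -0.0072  0.1537] jaw az -0.94 tooly [ 0.008 -0.002 -1.   ] F [-0.1 -0.8 -0.7] open 0.0301 q [-0.19 -0.4   2.14  0.    1.39 -0.17]
```

```bash
python3 -c "
from h import *
d=eyes.get_image('side');T=eyes.get_image('top')
print(proj(d,[.4274,-.0072,.1537]),proj(d,[.4274,-.0072,.066]),proj(d,[.425,-.005,.066]))
for n in('side','top'): print(n,[(np.round(r['point'],1).tolist(),round(r['score'],2)) for r in pinpoint(n,'hood_bar')])
"
```

```text
[348.27135686 194.84439029] [347.88864504 215.47410931] [348.52450935 215.70205782]
side [([348.5, 217.5], 0.76)]
top [([278.1, 234.9], 0.84)]
```

```bash
python3 -c "
from h import *
st()
d=snap('side','side4.png',(310,160,370,240),8)
o=st()
print(proj(d,o['tool_pos']))
"
```

```text
t3.30 pos [ 0.4261 -0.0045  0.1544] jaw az -0.61 tooly [ 0.005 -0.001 -1.   ] F [-0.3  0.1 -0.3] open 0.0297 q [-0.19 -0.4   2.14 -0.    1.4  -0.17]
t3.35 pos [ 0.4264 -0.0044  0.1548] jaw az -0.60 tooly [ 0.006 -0.001 -1.   ] F [ 0.8 -0.3  0.2] open 0.0298 q [-0.19 -0.4   2.14 -0.    1.4  -0.17]
[348.57204403 194.84023854]
```

play_rows --moves '[{"x": 0,"y": 0,"z": -3.5,"turn": 0,"jaw": 3},{"x": 0,"y": 0,"z": -3.5,"turn": 0,"jaw": 3},{"x": 0,"y": 0,"z": -2.5,"turn": 0,"jaw": 3},{"x": 0,"y": 0,"z": -1,"turn": 0,"jaw": 3},{"x": 0,"y": 0,"z": 0,"turn": 0,"jaw": 0},{"x": 0,"y": 0,"z": 0,"turn": 0,"jaw": 0},{"x": 0,"y": 0,"z": 0,"turn": 0,"jaw": 0},{"x": 0,"y": 0,"z": 0,"turn": 0,"jaw": 0}]' --squeeze 40

```text
t: 4.02
tool_pos: [0.4283, -0.0043, 0.0501]
tool_rot: [-1.196, 1.211, -1.222]
contact_force: [5.7, 3.2, -3.5]
opening: 0.0083
```

```bash
python3 -c "
from h import *
st()
d=snap('side','side5.png',(310,160,370,240),8)
st()
"
```

```text
t4.02 pos [ 0.4283 -0.0043  0.0501] jaw az -0.68 tooly [ 0.009  0.    -1.   ] F [ 5.7  3.2 -3.5] open 0.0083 q [-0.19 -0.26  2.22  0.    1.17 -0.17]
t4.07 pos [ 0.4284 -0.0043  0.0501] jaw az -0.67 tooly [ 0.009  0.    -1.   ] F [ 4.5  2.6 -4.4] open 0.0088 q [-0.19 -0.26  2.22  0.    1.17 -0.17]
```

```bash
cat > arc.py <<'E'
import numpy as np, json
def rows(ths,th0,jaw,yaw=-.02,r=(-.203,.020)):
    def P(t): # rotate toward +x over top
        c,s=np.cos(t),np.sin(t); x=r[0]*c+r[1]*s; z=-r[0]*s+r[1]*c
        return np.array([x*np.cos(yaw),x*np.sin(yaw),z])*100
    out=[];cur=P(th0).round(2)
    for t in ths:
        n=P(t).round(2);d=(n-cur).round(2);cur=n
        out.append({"x":float(d[0]),"y":float(d[1]),"z":float(d[2]),"turn":0,"jaw":jaw})
    for i in range(0,len(out),8): print(json.dumps(out[i:i+8]),"th",ths[min(i+7,len(ths)-1)])
E
python3 -c "
from arc import *
rows(np.concatenate([[.02,.05,.09],np.round(np.linspace(.14,1.74,33),3),[1.78,1.815,1.84,1.86,1.875,1.89,1.9,1.905]]),0,0)"
```

```text
[{"x": 0.05, "y": 0.0, "z": 0.41, "turn": 0, "jaw": 0}, {"x": 0.08, "y": -0.01, "z": 0.6, "turn": 0, "jaw": 0}, {"x": 0.14, "y": 0.0, "z": 0.81, "turn": 0, "jaw": 0}, {"x": 0.21, "y": 0.0, "z": 0.99, "turn": 0, "jaw": 0}, {"x": 0.27, "y": -0.01, "z": 0.99, "turn": 0, "jaw": 0}, {"x": 0.31, "y": -0.01, "z": 0.97, "turn": 0, "jaw": 0}, {"x": 0.36, "y": 0.0, "z": 0.95, "turn": 0, "jaw": 0}, {"x": 0.41, "y": -0.01, "z": 0.94, "turn": 0, "jaw": 0}] th 0.34
[{"x": 0.46, "y": -0.01, "z": 0.91, "turn": 0, "jaw": 0}, {"x": 0.5, "y": -0.01, "z": 0.89, "turn": 0, "jaw": 0}, {"x": 0.54, "y": -0.01, "z": 0.86, "turn": 0, "jaw": 0}, {"x": 0.59, "y": -0.01, "z": 0.83, "turn": 0, "jaw": 0}, {"x": 0.63, "y": -0.01, "z": 0.81, "turn": 0, "jaw": 0}, {"x": 0.66, "y": -0.02, "z": 0.77, "turn": 0, "jaw": 0}, {"x": 0.71, "y": -0.01, "z": 0.73, "turn": 0, "jaw": 0}, {"x": 0.74, "y": -0.02, "z": 0.7, "turn": 0, "jaw": 0}] th 0.74
[{"x": 0.78, "y": -0.01, "z": 0.67, "turn": 0, "jaw": 0}, {"x": 0.8, "y": -0.02, "z": 0.62, "turn": 0, "jaw": 0}, {"x": 0.84, "y": -0.02, "z": 0.58, "turn": 0, "jaw": 0}, {"x": 0.86
[... 750 characters left out ...]
 1.02, "y": -0.02, "z": -0.09, "turn": 0, "jaw": 0}, {"x": 1.01, "y": -0.02, "z": -0.15, "turn": 0, "jaw": 0}, {"x": 1.0, "y": -0.02, "z": -0.19, "turn": 0, "jaw": 0}, {"x": 0.99, "y": -0.02, "z": -0.25, "turn": 0, "jaw": 0}, {"x": 0.78, "y": -0.01, "z": -0.23, "turn": 0, "jaw": 0}, {"x": 0.68, "y": -0.02, "z": -0.23, "turn": 0, "jaw": 0}, {"x": 0.48, "y": -0.01, "z": -0.17, "turn": 0, "jaw": 0}, {"x": 0.37, "y": 0.0, "z": -0.15, "turn": 0, "jaw": 0}] th 1.86
[{"x": 0.29, "y": -0.01, "z": -0.12, "turn": 0, "jaw": 0}, {"x": 0.28, "y": -0.01, "z": -0.12, "turn": 0, "jaw": 0}, {"x": 0.18, "y": 0.0, "z": -0.09, "turn": 0, "jaw": 0}, {"x": 0.1, "y": 0.0, "z": -0.04, "turn": 0, "jaw": 0}] th 1.905
```

play_rows --moves '[{"x": 0.25,"y": 0,"z": 0.4,"turn": 0,"jaw": 0},{"x": 0.08,"y": -0.01,"z": 0.6,"turn": 0,"jaw": 0},{"x": 0.14,"y": 0,"z": 0.8,"turn": 0,"jaw": 0},{"x": 0.21,"y": 0,"z": 1,"turn": 0,"jaw": 0},{"x": 0.27,"y": -0.01,"z": 1,"turn": 0,"jaw": 0},{"x": 0.31,"y": -0.01,"z": 0.97,"turn": 0,"jaw": 0},{"x": 0.36,"y": 0,"z": 0.95,"turn": 0,"jaw": 0},{"x": 0.41,"y": -0.01,"z": 0.94,"turn": 0,"jaw": 0}]' --squeeze 40

```text
t: 4.73
tool_pos: [0.4466, -0.0047, 0.1153]
tool_rot: [-1.199, 1.214, -1.22]
contact_force: [6.9, 2.5, -7.9]
opening: 0.0087
```

```bash
python3 -c "
from h import *
st()
d=snap('side','side6.png',(290,130,380,240),5)
st()
"
```

```text
t4.73 pos [ 0.4466 -0.0047  0.1153] jaw az -0.67 tooly [ 0.005  0.    -1.   ] F [ 6.9  2.5 -7.9] open 0.0087 q [-0.18 -0.3   2.13  0.    1.3  -0.17]
t4.78 pos [ 0.4477 -0.0048  0.1175] jaw az -0.67 tooly [ 0.007  0.    -1.   ] F [ 1.8  3.5 -1.2] open 0.0086 q [-0.18 -0.3   2.13  0.    1.31 -0.17]
```

play_rows --moves '[{"x": 0.46,"y": -0.01,"z": 0.91,"turn": 0,"jaw": 0},{"x": 0.5,"y": -0.01,"z": 0.89,"turn": 0,"jaw": 0},{"x": 0.54,"y": -0.01,"z": 0.86,"turn": 0,"jaw": 0},{"x": 0.59,"y": -0.01,"z": 0.83,"turn": 0,"jaw": 0},{"x": 0.63,"y": -0.01,"z": 0.81,"turn": 0,"jaw": 0},{"x": 0.66,"y": -0.02,"z": 0.77,"turn": 0,"jaw": 0},{"x": 0.71,"y": -0.01,"z": 0.73,"turn": 0,"jaw": 0},{"x": 0.74,"y": -0.02,"z": 0.7,"turn": 0,"jaw": 0}]'

```text
t: 5.45
tool_pos: [0.4923, -0.0058, 0.1792]
tool_rot: [-1.206, 1.221, -1.216]
contact_force: [-5.4, 2.7, 2.5]
opening: 0.0085
```

play_rows --moves '[{"x": 0.78,"y": -0.01,"z": 0.67,"turn": 0,"jaw": 0},{"x": 0.8,"y": -0.02,"z": 0.62,"turn": 0,"jaw": 0},{"x": 0.84,"y": -0.02,"z": 0.58,"turn": 0,"jaw": 0},{"x": 0.86,"y": -0.01,"z": 0.54,"turn": 0,"jaw": 0},{"x": 0.9,"y": -0.02,"z": 0.5,"turn": 0,"jaw": 0},{"x": 0.91,"y": -0.02,"z": 0.45,"turn": 0,"jaw": 0},{"x": 0.94,"y": -0.02,"z": 0.4,"turn": 0,"jaw": 0},{"x": 0.95,"y": -0.02,"z": 0.36,"turn": 0,"jaw": 0}]'

```text
t: 6.12
tool_pos: [0.564, -0.0074, 0.2224]
tool_rot: [-1.203, 1.216, -1.219]
contact_force: [-0.9, 1.0, -0.2]
opening: 0.0083
```

```bash
python3 -c "
from h import *
st()
d=snap('side','side7.png',(260,90,380,240),4)
st()
"
```

```text
t6.12 pos [ 0.564  -0.0074  0.2224] jaw az -0.65 tooly [ 0.002 -0.001 -1.   ] F [-0.9  1.  -0.2] open 0.0083 q [-0.14 -0.09  1.77 -0.    1.46 -0.13]
t6.17 pos [ 0.5658 -0.0075  0.2228] jaw az -0.66 tooly [ 0.005 -0.    -1.   ] F [-0.3  2.1  4.7] open 0.0082 q [-0.14 -0.09  1.76  0.    1.46 -0.13]
```

play_rows --moves '[{"x": 0.97,"y": -0.02,"z": 0.31,"turn": 0,"jaw": 0},{"x": 0.99,"y": -0.02,"z": 0.26,"turn": 0,"jaw": 0},{"x": 1.0,"y": -0.02,"z": 0.21,"turn": 0,"jaw": 0},{"x": 1.0,"y": -0.02,"z": 0.16,"turn": 0,"jaw": 0},{"x": 1.02,"y": -0.02,"z": 0.11,"turn": 0,"jaw": 0},{"x": 1.02,"y": -0.02,"z": 0.06,"turn": 0,"jaw": 0},{"x": 1.02,"y": -0.02,"z": 0.01,"turn": 0,"jaw": 0},{"x": 1.01,"y": -0.02,"z": -0.05,"turn": 0,"jaw": 0}]'

```text
t: 6.83
tool_pos: [0.6444, -0.0092, 0.2314]
tool_rot: [-1.203, 1.216, -1.219]
contact_force: [-1.1, 0.2, 4.3]
opening: 0.0083
```

play_rows --moves '[{"x": 1.02,"y": -0.02,"z": -0.09,"turn": 0,"jaw": 0},{"x": 1.01,"y": -0.02,"z": -0.15,"turn": 0,"jaw": 0},{"x": 1.0,"y": -0.02,"z": -0.19,"turn": 0,"jaw": 0},{"x": 0.99,"y": -0.02,"z": -0.25,"turn": 0,"jaw": 0},{"x": 0.78,"y": -0.01,"z": -0.23,"turn": 0,"jaw": 0},{"x": 0.68,"y": -0.02,"z": -0.23,"turn": 0,"jaw": 0},{"x": 0.48,"y": -0.01,"z": -0.17,"turn": 0,"jaw": 0},{"x": 0.37,"y": 0,"z": -0.15,"turn": 0,"jaw": 0}]'

```text
t: 7.5
tool_pos: [0.7076, -0.0106, 0.2152]
tool_rot: [-1.203, 1.217, -1.219]
contact_force: [2.2, -1.6, 5.3]
opening: 0.0086
```

play_rows --moves '[{"x": 0.29,"y": -0.01,"z": -0.12,"turn": 0,"jaw": 0},{"x": 0.28,"y": -0.01,"z": -0.12,"turn": 0,"jaw": 0},{"x": 0.18,"y": 0,"z": -0.09,"turn": 0,"jaw": 0},{"x": 0.1,"y": 0,"z": -0.04,"turn": 0,"jaw": 0},{"x": 0.1,"y": 0,"z": -0.04,"turn": 0,"jaw": 0},{"x": 0,"y": 0,"z": 0,"turn": 0,"jaw": 0},{"x": 0,"y": 0,"z": 0,"turn": 0,"jaw": 0}]'

```text
t: 8.08
tool_pos: [0.7153, -0.0107, 0.2116]
tool_rot: [-1.205, 1.219, -1.218]
contact_force: [-1.6, -1.2, 6.1]
opening: 0.0085
```

```bash
python3 -c "
from h import *
st()
d=snap('side','side8.png',(240,90,380,240),4)
d=snap('top','top8.png',(190,100,350,250),4)
st()
"
```

```text
t8.08 pos [ 0.7153 -0.0107  0.2116] jaw az -0.68 tooly [-0.002 -0.001 -1.   ] F [-1.6 -1.2  6.1] open 0.0085 q [-0.12  0.27  1.4  -0.    1.47 -0.11]
t8.18 pos [ 0.7153 -0.0107  0.2116] jaw az -0.67 tooly [-0.002 -0.001 -1.   ] F [-1.3 -0.7  6.8] open 0.0088 q [-0.12  0.27  1.4  -0.    1.47 -0.11]
```

play_rows --moves '[{"x": 0.2,"y": 0,"z": -0.1,"turn": 0,"jaw": 0},{"x": 0,"y": 0,"z": 0,"turn": 0,"jaw": 0.9},{"x": 0,"y": 0,"z": 0,"turn": 0,"jaw": 1.2},{"x": 0,"y": 0,"z": 0,"turn": 0,"jaw": 2.5},{"x": 0,"y": 0,"z": 0,"turn": 0,"jaw": 2.5},{"x": 0,"y": 0,"z": 2,"turn": 0,"jaw": 2.5},{"x": 0,"y": 0,"z": 4,"turn": 0,"jaw": 2.5},{"x": 0,"y": 0,"z": 2,"turn": 0,"jaw": 2.5}]'

```text
t: 8.85
tool_pos: [0.7183, -0.0102, 0.292]
tool_rot: [-1.203, 1.217, -1.218]
contact_force: [0.3, -0.6, 2.1]
opening: 0.0249
```

```bash
python3 -c "
from h import *
st()
d=snap('top','top9.png',(190,100,350,250),4)
"
```

```text
t8.85 pos [ 0.7183 -0.0102  0.292 ] jaw az -0.64 tooly [ 0.001  0.    -1.   ] F [ 0.3 -0.6  2.1] open 0.0249 q [-0.12  0.24  1.3   0.    1.59 -0.11]
```

play_rows --moves '[{"x": -0.9,"y": -3.8,"z": 0,"turn": 0,"jaw": 6},{"x": -0.9,"y": -3.8,"z": 0,"turn": 0,"jaw": 6},{"x": -0.9,"y": -3.8,"z": -0.5,"turn": 0,"jaw": 8.5},{"x": -0.9,"y": -3.8,"z": -0.5,"turn": 0,"jaw": 8.5}]'

```text
t: 9.23
tool_pos: [0.6814, -0.1633, 0.2791]
tool_rot: [-1.204, 1.217, -1.216]
contact_force: [0.7, -0.2, 0.3]
opening: 0.0724
```

```bash
cat > tiles.py <<'E'
from h import *
from scipy.optimize import minimize
def hull(d,x,y,a,off,s,half=(.032,.024,.009),zc=.009):
    P=[]
    for i in(-1,1):
        for j in(-1,1):
            for k in(-1,1):
                lx,ly=i*half[0],j*half[1]
                P.append((proj(d,[x+np.cos(a)*lx-np.sin(a)*ly,y+np.sin(a)*lx+np.cos(a)*ly,zc+k*half[2]])+.5-off)*s-.5)
    return cv2.convexHull(np.array(P,np.float32))[:,0]
def red(im):
    f=im.astype(np.float32); r=(f[...,0]-.5*(f[...,1]+f[...,2]))/(f.max(2)+20)
    return np.clip((r-.15)/.25,0,1)
def fit(d,guesses,half=(.032,.024,.009),zc=.009,box=None):
    s=6;res=[]
    R=red(d["img"])
    for g in guesses:
        c=proj(d,[g[0],g[1],zc]);off=np.round(c-18);o=off.astype(int)
        S=cv2.resize(R[o[1]:o[1]+36,o[0]:o[0]+36],None,fx=s,fy=s,interpolation=cv2.INTER_CUBIC)-.5
        def f(p):
            m=np.zeros(S.shape,np.float32);h=hull(d,g[0]+p[0]*.01,g[1]+p[1]*.01,g[2]+p[2]*.2,off,s,half,zc)
            cv2.fillConvexPoly(m,np.round(h*16).astype(np.int32),1,shift=4);return -(m*S).sum()/s/s
        best=min((minimize(f,[p,q,r],method="Nelder-Mead",options=dict(initial_simplex=np.array([[p,q,r],[p+.4,q,r],[p,q+.4,r],[p,q,r+.5]]))) for p in(-.3,.3) for q in(-.3,.3) for r in(-.5,0,.5)),key=lambda b:b.fun)
        p=best.x;res.append((g[0]+p[0]*.01,g[1]+p[1]*.01,g[2]+p[2]*.2,-best.fun))
    return res
if __name__=="__main__":
    st()
    d=eyes.get_image("top");st()
    G=[(.568,-.291,-.05),(.581,-.374,.15),(.466,-.300,.15),(.458,-.357,.15)]
    rs=fit(d,G)
    im=d["img"];cr=(335,165,415,260);s=6
    v=cv2.resize(im[cr[1]:cr[3],cr[0]:cr[2]],None,fx=s,fy=s,interpolation=cv2.INTER_CUBIC).copy()
    for r in rs:
        print(np.round(r[:2],4),"deg %.1f"%np.degrees(r[2]),"score %.1f"%r[3])
        h=hull(d,*r[:3],np.array(cr[:2]),s);cv2.polylines(v,[np.round(h).astype(np.int32)],True,(0,255,0),1)
    cv2.imwrite("pics/tilefit_%d.png"%round(ctrl.get_obs()["t"]*100),v[:,:,::-1])
E
python3 tiles.py; ls pics
```

```text
t9.23 pos [ 0.6814 -0.1633  0.2791] jaw az -0.59 tooly [-0.  0. -1.] F [ 0.7 -0.2  0.3] open 0.0724 q [-0.34  0.21  1.37  0.    1.57 -0.33]
t9.28 pos [ 0.6791 -0.1707  0.2771] jaw az -1.00 tooly [-0.004 -0.004 -1.   ] F [ 0.1 -3.7 -2. ] open 0.0789 q [-0.35  0.21  1.37 -0.01  1.57 -0.33]
[ 0.5691 -0.2921] deg -9.7 score 90.8
[ 0.5824 -0.3752] deg 12.9 score 88.4
[ 0.4686 -0.3013] deg 11.3 score 96.9
[ 0.4563 -0.357 ] deg 13.8 score 94.4
ov1.png
ov1s.png
ov2.png
ov2s.png
side0.png
side1.png
side2.png
side3.png
side4.png
side5.png
side6.png
side7.png
side8.png
tilefit_928.png
tiles0.png
top0.png
top1.png
top2.png
top3.png
top8.png
top9.png
```

play_rows --moves '[{"x": -3,"y": -3,"z": -1,"turn": -3,"jaw": 8.54},{"x": -3,"y": -3,"z": -3,"turn": -3.5,"jaw": 8.54},{"x": -3,"y": -3,"z": -3,"turn": 0,"jaw": 8.54},{"x": -2,"y": -2,"z": -3,"turn": 0,"jaw": 8.54},{"x": 0,"y": 0,"z": -3,"turn": 0,"jaw": 8.54},{"x": 0,"y": 0,"z": 0,"turn": 0,"jaw": 8.54}]'

```text
t: 9.78
tool_pos: [0.5799, -0.2576, 0.1533]
tool_rot: [-1.15, 1.315, -1.291]
contact_force: [-1.3, 0.2, -0.8]
opening: 0.0857
```

```bash
python3 -c "
from h import *
st()
snap('side','s10.png',(300,130,390,230),6)
o=st()
"
```

```text
t9.78 pos [ 0.5799 -0.2576  0.1533] jaw az -7.31 tooly [-0.012  0.008 -1.   ] F [-1.3  0.2 -0.8] open 0.0857 q [-0.54  0.14  1.65  0.    1.36 -0.41]
t9.83 pos [ 0.582  -0.2577  0.1569] jaw az -7.23 tooly [-0.008  0.005 -1.   ] F [ 0.7 -0.1  0.1] open 0.0852 q [-0.53  0.14  1.65  0.    1.37 -0.41]
```

play_rows --moves '[{"x": 0,"y": 0,"z": 0,"turn": 0,"jaw": 8.54},{"x": 0,"y": 0,"z": 0,"turn": 0,"jaw": 8.54}]'

```text
t: 10.0
tool_pos: [0.5869, -0.259, 0.1649]
tool_rot: [-1.147, 1.297, -1.302]
contact_force: [0.4, -0.7, 0.1]
opening: 0.0853
```

play_rows --moves '[{"x": -1.6,"y": -1.6,"z": -2,"turn": 0,"jaw": 8.54},{"x": 0,"y": 0,"z": -3.5,"turn": 0,"jaw": 8.54},{"x": 0,"y": 0,"z": -3.5,"turn": 0,"jaw": 8.54},{"x": 0,"y": 0,"z": -2,"turn": 0,"jaw": 8.54},{"x": 0,"y": 0,"z": -1,"turn": 0,"jaw": 8.54},{"x": 0,"y": 0,"z": 0,"turn": 0,"jaw": 8.54},{"x": 0,"y": 0,"z": 0,"turn": 0,"jaw": 8.54}]'

```text
t: 10.58
tool_pos: [0.5708, -0.2754, 0.0445]
tool_rot: [-1.147, 1.297, -1.302]
contact_force: [1.0, -0.2, 0.5]
opening: 0.0854
```

```bash
python3 -c "
from h import *
st()
snap('side','s11.png',(280,140,360,220),7)
snap('top','t11.png',(330,160,420,250),6)
o=st()
"
```

```text
t10.58 pos [ 0.5708 -0.2754  0.0445] jaw az -7.11 tooly [ 0.003 -0.002 -1.   ] F [ 1.  -0.2  0.5] open 0.0854 q [-0.57  0.25  1.72  0.    1.16 -0.44]
t10.68 pos [ 0.5713 -0.2761  0.0457] jaw az -7.13 tooly [ 0.004 -0.003 -1.   ] F [ 0.2 -0.   0.6] open 0.0853 q [-0.57  0.25  1.72  0.    1.16 -0.44]
```

play_rows --moves '[{"x": 0,"y": 0,"z": -2.0,"turn": 0,"jaw": 8.54},{"x": 0,"y": 0,"z": -1.3,"turn": 0,"jaw": 8.54},{"x": 0,"y": 0,"z": 0,"turn": 0,"jaw": 8.54},{"x": 0,"y": 0,"z": 0,"turn": 0,"jaw": 8.54}]'

```text
t: 11.02
tool_pos: [0.5687, -0.2748, 0.0091]
tool_rot: [-1.148, 1.302, -1.3]
contact_force: [-0.5, 0.4, 0.8]
opening: 0.085
```

```bash
python3 -c "
from h import *
d=snap('side','s12.png',(290,170,340,215),12)
o=st();print((proj(d,o['tool_pos'])-[290,170])*12)
"
```

```text
t11.07 pos [ 0.5693 -0.2752  0.0099] jaw az -7.16 tooly [ 0. -0. -1.] F [ 0.3 -0.   0.2] open 0.0855 q [-0.57  0.29  1.74 -0.    1.11 -0.44]
[276.62555324 387.86444169]
```

play_rows --moves '[{"x": 0,"y": 0,"z": -0.8,"turn": 0,"jaw": 8.54},{"x": 0,"y": 0,"z": -0.5,"turn": 0,"jaw": 8.54},{"x": 0,"y": 0,"z": 0,"turn": 0,"jaw": 7},{"x": 0,"y": 0,"z": 0,"turn": 0,"jaw": 5},{"x": 0,"y": 0,"z": 0,"turn": 0,"jaw": 5},{"x": 0,"y": 0,"z": 0,"turn": 0,"jaw": 5},{"x": 0,"y": 0,"z": 0,"turn": 0,"jaw": 5}]' --squeeze 20

```text
t: 11.65
tool_pos: [0.569, -0.2751, -0.0036]
tool_rot: [-1.148, 1.301, -1.301]
contact_force: [0.9, -0.4, -0.8]
opening: 0.0633
```

play_rows --moves '[{"x": 0,"y": 0,"z": 1,"turn": 0,"jaw": 5},{"x": 0,"y": 0,"z": 2,"turn": 0,"jaw": 5},{"x": 0,"y": 0,"z": 2,"turn": 0,"jaw": 5},{"x": 0,"y": 0,"z": 2,"turn": 0,"jaw": 5},{"x": 0,"y": 0,"z": 2,"turn": 0,"jaw": 5},{"x": 0,"y": 0,"z": 0,"turn": 0,"jaw": 5}]'

```text
t: 12.15
tool_pos: [0.572, -0.2769, 0.0926]
tool_rot: [-1.145, 1.292, -1.308]
contact_force: [0.7, -0.2, 0.6]
opening: 0.0632
```

```bash
python3 -c "
from h import *
d=snap('side','s13.png',(285,140,345,215),9)
o=st()
"
```

```text
t12.20 pos [ 0.571  -0.2764  0.0901] jaw az -7.16 tooly [ 0.006 -0.004 -1.   ] F [ 0.7  0.3 -1. ] open 0.0636 q [-0.57  0.19  1.71 -0.    1.24 -0.44]
```

play_rows --moves '[{"x": 0,"y": 0,"z": -3,"turn": 0,"jaw": 5},{"x": 0,"y": 0,"z": -3,"turn": 0,"jaw": 5},{"x": 0,"y": 0,"z": -2,"turn": 0,"jaw": 5},{"x": 0,"y": 0,"z": -0.9,"turn": 0,"jaw": 5},{"x": 0,"y": 0,"z": 0,"turn": 0,"jaw": 5},{"x": 0,"y": 0,"z": 0,"turn": 0,"jaw": 7.5},{"x": 0,"y": 0,"z": 0,"turn": 0,"jaw": 7.5},{"x": 0,"y": 0,"z": 0,"turn": 0,"jaw": 7.5}]'

```text
t: 12.87
tool_pos: [0.5691, -0.2751, -0.0027]
tool_rot: [-1.147, 1.301, -1.301]
contact_force: [0.2, 0.2, 0.5]
opening: 0.0747
```

play_rows --moves '[{"x": -0.1,"y": -0.6,"z": 0,"turn": 0,"jaw": 7.5},{"x": -0.1,"y": -0.7,"z": 0,"turn": 0,"jaw": 7.5},{"x": 0,"y": 0,"z": 0,"turn": 0,"jaw": 7.5},{"x": 0,"y": 0,"z": 0,"turn": 0,"jaw": 5},{"x": 0,"y": 0,"z": 0,"turn": 0,"jaw": 5},{"x": 0,"y": 0,"z": 0,"turn": 0,"jaw": 5},{"x": 0,"y": 0,"z": 0,"turn": 0,"jaw": 5}]' --squeeze 20

```text
t: 13.45
tool_pos: [0.5673, -0.2885, -0.0022]
tool_rot: [-1.148, 1.3, -1.301]
contact_force: [-0.2, -1.0, 2.1]
opening: 0.0633
```

```bash
python3 -c "
from h import *
d=snap('side','s14.png',(285,140,345,215),9)
o=st()
"
```

```text
t13.50 pos [ 0.5673 -0.2883 -0.0023] jaw az -7.15 tooly [ 0.    -0.001 -1.   ] F [-0.3 -1.   1.2] open 0.0634 q [-0.59  0.32  1.73 -0.    1.09 -0.46]
```

```bash
python3 - <<'E'
from ov import *
d=eyes.get_image("top")
import ov
def hoops(x=.012):
    E=[]
    for y in(-.118,-.072,-.024,.024,.072,.118):
        E.append(((x-.027,y,.078),(x+.027,y,.078)));
        for k in(-.027,.027):E.append(((x+k,y,.042),(x+k,y,.078)))
    return E
c=(.5515,-.0075,-.02)
overlay(d,c,"ov3.png",(225,160,325,235),8,hoops())
overlay(d,c,"ov3b.png",(225,160,325,235),8,[])
E
```

play_rows --moves '[{"x": 0,"y": 0,"z": 1.5,"turn": 0,"jaw": 5},{"x": 0,"y": 0,"z": 3.5,"turn": 0,"jaw": 5},{"x": 0,"y": 0,"z": 4,"turn": 0,"jaw": 5},{"x": 0,"y": 0,"z": 3,"turn": 0,"jaw": 5},{"x": 0,"y": 3.5,"z": 0,"turn": 1,"jaw": 5},{"x": 0,"y": 3.5,"z": 0,"turn": 1,"jaw": 5},{"x": 0,"y": 3.5,"z": 0,"turn": 1,"jaw": 5},{"x": 0,"y": 3.5,"z": 0,"turn": 1,"jaw": 5}]'

```text
t: 14.22
tool_pos: [0.5667, -0.1464, 0.1183]
tool_rot: [-1.182, 1.25, -1.249]
contact_force: [1.1, 0.1, -1.7]
opening: 0.0635
```

play_rows --moves '[{"x": 0,"y": 3.5,"z": 0,"turn": 1,"jaw": 5},{"x": 0,"y": 3.5,"z": 0,"turn": 1,"jaw": 5},{"x": 0,"y": 3.5,"z": 0,"turn": 0,"jaw": 5},{"x": 0,"y": 3.5,"z": 0,"turn": 0,"jaw": 5},{"x": -0.5,"y": 3.5,"z": 0,"turn": 0,"jaw": 5},{"x": 0,"y": 2.3,"z": 0,"turn": 0,"jaw": 5},{"x": 0,"y": 0,"z": 0,"turn": 0,"jaw": 5},{"x": 0,"y": 0,"z": 0,"turn": 0,"jaw": 5}]'

```text
t: 14.88
tool_pos: [0.5616, 0.0512, 0.1179]
tool_rot: [-1.201, 1.222, -1.222]
contact_force: [0.7, -0.5, -1.0]
opening: 0.0631
```

```bash
python3 -c "
from h import *
d=snap('side','s15.png',(275,150,365,260),6)
o=st()
d=snap('top','t15.png',(225,150,425,250),4)
"
```

```text
t14.93 pos [0.5619 0.0502 0.1178] jaw az -1.10 tooly [ 0. -0. -1.] F [-0.4 -0.5 -1.6] open 0.0634 q [-0.04  0.01  1.86 -0.    1.28 -0.02]
```

play_rows --moves '[{"x": 0,"y": 0,"z": -2.4,"turn": 0,"jaw": 5},{"x": 0,"y": 0,"z": -1.2,"turn": 0,"jaw": 5},{"x": 0,"y": 0,"z": -0.5,"turn": 0,"jaw": 5},{"x": 0,"y": 0,"z": -0.4,"turn": 0,"jaw": 5},{"x": 0,"y": 0,"z": 0,"turn": 0,"jaw": 5}]'

```text
t: 15.4
tool_pos: [0.5621, 0.0484, 0.0736]
tool_rot: [-1.201, 1.226, -1.225]
contact_force: [-2.6, -1.8, 5.9]
opening: 0.0638
```

```bash
python3 -c "
from h import *
d=snap('side','s16.png',(285,180,345,245),9)
o=st()
"
```

```text
t15.45 pos [0.5621 0.0484 0.0735] jaw az -1.23 tooly [-0.001 -0.001 -1.   ] F [-4.5 -2.2  6.4] open 0.0635 q [-0.05  0.06  1.88 -0.    1.2  -0.02]
```

play_rows --moves '[{"x": 0,"y": 0,"z": -0.3,"turn": 0,"jaw": 5},{"x": 0,"y": 0,"z": -0.3,"turn": 0,"jaw": 5},{"x": 0,"y": 0,"z": 0,"turn": 0,"jaw": 5}]'

```text
t: 15.7
tool_pos: [0.5623, 0.0476, 0.0695]
tool_rot: [-1.203, 1.225, -1.226]
contact_force: [-9.0, -4.4, 16.3]
opening: 0.0635
```

```bash
python3 -c "
from h import *
d=snap('side','s17.png',(285,180,345,245),9)
o=st()
"
```

```text
t15.75 pos [0.5623 0.0476 0.0695] jaw az -1.21 tooly [-0.002 -0.003 -1.   ] F [-8.7 -4.8 15.3] open 0.0636 q [-0.05  0.07  1.88 -0.    1.19 -0.02]
```

play_rows --moves '[{"x": 0,"y": 0.1,"z": -0.3,"turn": 0,"jaw": 5},{"x": 0,"y": 0.1,"z": -0.3,"turn": 0,"jaw": 5},{"x": 0,"y": 0.1,"z": -0.3,"turn": 0,"jaw": 5},{"x": 0,"y": 0,"z": 0,"turn": 0,"jaw": 5}]'

```text
t: 16.08
tool_pos: [0.5626, 0.0488, 0.0619]
tool_rot: [-1.206, 1.223, -1.229]
contact_force: [-14.1, -12.7, 22.4]
opening: 0.0636
```

```bash
python3 -c "
from h import *
d=snap('side','s18.png',(285,180,345,245),9)
o=st();print(o['wrist_torque'])
"
```

```text
t16.13 pos [0.5626 0.0488 0.0619] jaw az -1.19 tooly [-0.002 -0.007 -1.   ] F [-13.6 -12.5  22.7] open 0.0631 q [-0.04  0.08  1.88 -0.01  1.18 -0.02]
[-1.55850881  2.17762245  0.11816758]
```

play_rows --moves '[{"x": 0,"y": 0.1,"z": -0.2,"turn": 0,"jaw": 5},{"x": 0,"y": 0.2,"z": -0.2,"turn": 0,"jaw": 5},{"x": 0,"y": 0.2,"z": 0,"turn": 0,"jaw": 5},{"x": 0,"y": 0,"z": 0,"turn": 0,"jaw": 5}]'

```text
t: 16.47
tool_pos: [0.5649, 0.05, 0.0604]
tool_rot: [-1.209, 1.215, -1.236]
contact_force: [-14.5, -24.3, 30.3]
opening: 0.0636
```

```bash
python3 -c "
from h import *
d=snap('side','s19.png',(285,180,345,245),9)
o=st();print(o['wrist_torque'])
"
```

```text
t16.52 pos [0.5649 0.05   0.0604] jaw az -1.16 tooly [ 0.002 -0.015 -1.   ] F [-13.  -24.8  29.4] open 0.0632 q [-0.04  0.08  1.88 -0.02  1.17 -0.01]
[-3.49195694  2.2926426   0.16287092]
```

play_rows --moves '[{"x": 0,"y": 0,"z": 0,"turn": 0,"jaw": 6.3},{"x": 0,"y": 0,"z": 0,"turn": 0,"jaw": 6.3}]'

```text
t: 16.68
tool_pos: [0.5648, 0.05, 0.0604]
tool_rot: [-1.208, 1.216, -1.236]
contact_force: [-13.3, -24.9, 30.6]
opening: 0.0636
```

```bash
python3 -c "
from h import *
d=snap('side','s20.png',(285,180,345,245),9)
o=st();print(o['wrist_torque'])
"
```

```text
t16.73 pos [0.5649 0.05   0.0604] jaw az -1.17 tooly [ 0.002 -0.014 -1.   ] F [-13.9 -24.2  30.3] open 0.0636 q [-0.04  0.08  1.88 -0.02  1.17 -0.01]
[-3.44274248  2.2723339   0.13938764]
```

play_rows --moves '[{"x": 0,"y": 0,"z": 0,"turn": 0,"jaw": 6.36}]'

```text
t: 16.82
tool_pos: [0.5651, 0.0507, 0.0598]
tool_rot: [-1.206, 1.216, -1.236]
contact_force: [-8.2, -19.4, 23.1]
opening: 0.0636
```

play_rows --moves '[{"x": 0,"y": 0,"z": 0,"turn": 0,"jaw": 6.42}]'

```text
t: 16.9
tool_pos: [0.5646, 0.0548, 0.057]
tool_rot: [-1.196, 1.222, -1.231]
contact_force: [-0.1, -0.5, 0.5]
opening: 0.064
```

```bash
python3 -c "
from h import *
d=snap('side','s21.png',(285,180,345,245),9)
o=st();print(o['wrist_torque'])
"
```

```text
t16.95 pos [0.5639 0.056  0.0555] jaw az -1.32 tooly [ 0.004 -0.001 -1.   ] F [0.9 0.1 0.7] open 0.0639 q [-0.03  0.09  1.89 -0.    1.16 -0.01]
[-0.15398372 -0.22159363  0.00083254]
```

play_rows --moves '[{"x": 0,"y": 0,"z": 0,"turn": 0,"jaw": 5},{"x": 0,"y": 0,"z": 0,"turn": 0,"jaw": 5},{"x": 0,"y": 0,"z": 0,"turn": 0,"jaw": 5},{"x": 0,"y": 0,"z": 0.4,"turn": 0,"jaw": 5},{"x": 0,"y": -0.7,"z": 0,"turn": 0,"jaw": 5},{"x": 0,"y": -0.8,"z": 0,"turn": 0,"jaw": 5},{"x": 0,"y": 0,"z": 0,"turn": 0,"jaw": 5},{"x": 0,"y": 0,"z": 0,"turn": 0,"jaw": 5}]'

```text
t: 17.62
tool_pos: [0.5624, 0.0458, 0.0579]
tool_rot: [-1.193, 1.228, -1.22]
contact_force: [0.4, 10.8, 3.9]
opening: 0.0639
```

```bash
python3 -c "
from h import *
d=snap('side','s22.png',(285,180,345,245),9)
o=st();print(o['wrist_torque'])
"
```

```text
t17.67 pos [0.5624 0.0458 0.0579] jaw az -1.22 tooly [ 0.001  0.007 -1.   ] F [ 0.8 10.6  4.7] open 0.0637 q [-0.05  0.08  1.89  0.01  1.17 -0.04]
[ 1.80530901e+00 -7.89386645e-02 -1.52893213e-03]
```

play_rows --moves '[{"x": 0,"y": 0,"z": 0,"turn": 0,"jaw": 6.4},{"x": 0,"y": -0.3,"z": 0,"turn": 0,"jaw": 6.43},{"x": 0,"y": -0.3,"z": 0,"turn": 0,"jaw": 6.43},{"x": 0,"y": -0.3,"z": 0,"turn": 0,"jaw": 6.43},{"x": 0,"y": 0,"z": 0,"turn": 0,"jaw": 6.43}]'

```text
t: 18.08
tool_pos: [0.5617, 0.033, 0.0569]
tool_rot: [-1.2, 1.225, -1.224]
contact_force: [-0.1, -0.1, -0.5]
opening: 0.0645
```

```bash
python3 -c "
from h import *
d=snap('side','s23.png',(285,180,345,245),9)
o=st();print(o['wrist_torque'])
"
```

```text
t18.13 pos [0.5617 0.0332 0.0569] jaw az -1.22 tooly [-0.001 -0.    -1.   ] F [ 0.3 -0.5  0.1] open 0.0640 q [-0.07  0.08  1.89 -0.    1.17 -0.05]
[ 0.00676202 -0.09897404  0.00109748]
```

```bash
cat > sfit.py <<'E'
from h import *
from scipy.optimize import minimize
C8=np.array([[i,j,k] for i in(-1,1) for j in(-1,1) for k in(-1,1)],float)*[.032,.024,.009]
def corners(x,y,z,tilt,yaw):
    # tilt: angle of tile plane from horizontal, +y side up
    R=Rn.from_euler("z",yaw).as_matrix()@Rn.from_euler("x",tilt).as_matrix()
    return C8@R.T+[x,y,z]
def red(im):
    f=im.astype(np.float32); r=(f[...,0]-.5*(f[...,1]+f[...,2]))/(f.max(2)+20)
    return np.clip((r-.15)/.25,0,1)
def fitside(d,g,yaw=-.02,ground=.042,fn=None):
    s=8;c=proj(d,[g[0],g[1],.07]);off=np.round(c-16).astype(int)
    S0=red(d["img"])[off[1]:off[1]+32,off[0]:off[0]+32]
    S=cv2.resize(S0,None,fx=s,fy=s,interpolation=cv2.INTER_CUBIC)-.5
    def pose(p):
        x,y,t=g[0]+p[0]*.01,g[1]+p[1]*.01,p[2]
        z=ground-corners(0,0,0,t,yaw)[:,2].min()
        if len(p)>3: z+=p[3]*.01
        return x,y,z,t,yaw
    def H(p):
        return cv2.convexHull(np.array([(proj(d,q)+.5-off)*s-.5 for q in corners(*pose(p))],np.float32))[:,0]
    def f(p):
        m=np.zeros(S.shape,np.float32);cv2.fillConvexPoly(m,np.round(H(p)*16).astype(np.int32),1,shift=4);return -(m*S).sum()/s/s
    R=[]
    for t in np.radians([30,45,60,75,90,105,120,135]):
        b=minimize(lambda p:f([p[0],p[1],t]),[0,0],method="Nelder-Mead",options=dict(initial_simplex=[[0,0],[.5,0],[0,.7]]))
        R.append((round(np.degrees(t)),round(-b.fun,1),np.round(pose([*b.x,t])[:3],4).tolist(),[*b.x,t]))
        print(R[-1][:3])
    best=max(R,key=lambda r:r[1]);b=minimize(f,best[3],method="Nelder-Mead",options=dict(initial_simplex=np.array([best[3]]*4)+np.vstack([np.zeros(3),np.diag([.3,.4,.15])])))
    po=pose(b.x);print("BEST",np.round(po[:3],4),"tilt %.1f"%np.degrees(po[3]),"score %.1f"%-b.fun)
    if fn:
        v=cv2.resize(d["img"][off[1]:off[1]+32,off[0]:off[0]+32],None,fx=16,fy=16,interpolation=cv2.INTER_CUBIC).copy()
        cc=corners(*po);q=[tuple(np.round((proj(d,k)+.5-off)*16).astype(int)) for k in cc]
        for i in range(8):
            for j in range(i):
                if (np.abs(C8[i]-C8[j])>1e-6).sum()==1: cv2.line(v,tuple(map(int,q[i])),tuple(map(int,q[j])),(0,255,0),1)
        cv2.imwrite("pics/"+fn,v[:,:,::-1])
    return po
E
python3 - <<'E'
from sfit import *
d=eyes.get_image("side");fitside(d,(.562,.040),fn="sf1.png")
E
```

```text
(30, np.float64(35.0), [0.5605, 0.0079, 0.0618])
(45, np.float64(39.6), [0.5605, 0.0337, 0.0653])
(60, np.float64(32.2), [0.5605, 0.0421, 0.0673])
(75, np.float64(18.5), [0.5611, 0.0324, 0.0675])
(90, np.float64(13.3), [0.5616, 0.0272, 0.066])
(105, np.float64(14.5), [0.5608, 0.0305, 0.0675])
(120, np.float64(16.6), [0.5606, 0.032, 0.0673])
(135, np.float64(11.8), [0.5607, 0.0472, 0.0653])
BEST [0.5605 0.036  0.0659] tilt 48.1 score 40.5
```

play_rows --moves '[{"x": 0,"y": 0,"z": 0,"turn": 0,"jaw": 7.4},{"x": 0,"y": 0,"z": 0,"turn": 0,"jaw": 7.4},{"x": 0,"y": 0.8,"z": 0.5,"turn": 0,"jaw": 7.4},{"x": 0,"y": 0.8,"z": 0.5,"turn": 0,"jaw": 7.4},{"x": 0,"y": 0.3,"z": 0,"turn": 0,"jaw": 7.4},{"x": 0,"y": 0,"z": 0,"turn": 0,"jaw": 7.4}]'

```text
t: 18.68
tool_pos: [0.5626, 0.054, 0.0683]
tool_rot: [-1.199, 1.222, -1.224]
contact_force: [-0.5, 0.8, -0.2]
opening: 0.0741
```

```bash
python3 - <<'E'
from sfit import *
d=eyes.get_image("side");fitside(d,(.562,.040),fn="sf2.png");st()
E
```

```text
(30, np.float64(22.4), [0.5619, 0.0211, 0.0618])
(45, np.float64(30.1), [0.562, 0.04, 0.0653])
(60, np.float64(13.1), [0.5619, 0.0406, 0.0673])
(75, np.float64(0.7), [0.5618, 0.0348, 0.0675])
(90, np.float64(-4.4), [0.5627, 0.0272, 0.066])
(105, np.float64(-3.4), [0.5619, 0.0294, 0.0675])
(120, np.float64(-1.4), [0.5621, 0.0319, 0.0673])
(135, np.float64(-4.7), [0.5624, 0.0259, 0.0653])
BEST [0.562  0.0398 0.0652] tilt 44.1 score 30.4
t18.73 pos [0.5623 0.0536 0.0679] jaw az -1.09 tooly [ 0.001 -0.    -1.   ] F [ 0.7 -0.3 -0.2] open 0.0740 q [-0.04  0.07  1.88 -0.    1.19 -0.02]
```

play_rows --moves '[{"x": 0,"y": -0.2,"z": -0.4,"turn": 0,"jaw": 7.4},{"x": 0,"y": 0,"z": -0.3,"turn": 0,"jaw": 7.4},{"x": 0,"y": 0,"z": 0,"turn": 0,"jaw": 5},{"x": 0,"y": 0,"z": 0,"turn": 0,"jaw": 5},{"x": 0,"y": 0,"z": 0,"turn": 0,"jaw": 5},{"x": 0,"y": 0,"z": 0,"turn": 0,"jaw": 5}]' --squeeze 20

```text
t: 19.23
tool_pos: [0.5619, 0.0508, 0.0602]
tool_rot: [-1.2, 1.225, -1.224]
contact_force: [0.1, 1.2, -1.7]
opening: 0.0636
```

play_rows --moves '[{"x": 0,"y": -0.2,"z": 0.2,"turn": 0,"jaw": 5},{"x": 0,"y": -0.2,"z": 0.1,"turn": 0,"jaw": 5},{"x": 0,"y": -0.2,"z": 0.1,"turn": 0,"jaw": 5},{"x": 0,"y": 0,"z": 0,"turn": 0,"jaw": 5}]'

```text
t: 19.57
tool_pos: [0.5618, 0.0464, 0.0643]
tool_rot: [-1.197, 1.227, -1.221]
contact_force: [0.3, 5.7, -2.3]
opening: 0.0636
```

```bash
python3 - <<'E'
from sfit import *
d=eyes.get_image("side");fitside(d,(.562,.040),fn="sf3.png");st()
E
```

```text
(30, np.float64(37.6), [0.5619, 0.0042, 0.0618])
(45, np.float64(35.1), [0.561, 0.0281, 0.0653])
(60, np.float64(24.6), [0.5619, 0.0329, 0.0673])
(75, np.float64(11.5), [0.5618, 0.0252, 0.0675])
(90, np.float64(6.3), [0.5613, 0.0202, 0.066])
(105, np.float64(7.5), [0.5608, 0.0223, 0.0675])
(120, np.float64(9.2), [0.5621, 0.0241, 0.0673])
(135, np.float64(6.2), [0.5611, 0.0176, 0.0653])
BEST [0.562  0.003  0.0614] tilt 28.6 score 37.9
t19.62 pos [0.5618 0.0464 0.0643] jaw az -1.20 tooly [-0.     0.004 -1.   ] F [ 0.7  6.1 -1.1] open 0.0636 q [-0.05  0.07  1.89  0.    1.18 -0.03]
```

play_rows --moves '[{"x": 0,"y": -0.3,"z": 0.1,"turn": 0,"jaw": 5},{"x": 0,"y": -0.3,"z": 0.1,"turn": 0,"jaw": 5},{"x": 0,"y": -0.3,"z": 0.1,"turn": 0,"jaw": 5},{"x": 0,"y": 0,"z": 0,"turn": 0,"jaw": 5}]'

```text
t: 19.95
tool_pos: [0.5618, 0.0383, 0.0682]
tool_rot: [-1.195, 1.228, -1.22]
contact_force: [-2.9, 8.8, 2.2]
opening: 0.0636
```

```bash
python3 - <<'E'
from sfit import *
d=eyes.get_image("side");fitside(d,(.562,.040),fn="sf4.png");st()
E
```

```text
(30, np.float64(46.6), [0.5621, -0.0057, 0.0618])
(45, np.float64(45.1), [0.5619, 0.0131, 0.0653])
(60, np.float64(45.2), [0.5618, 0.0234, 0.0673])
(75, np.float64(32.9), [0.5622, 0.0192, 0.0675])
(90, np.float64(27.8), [0.5617, 0.0126, 0.066])
(105, np.float64(29.2), [0.5612, 0.0188, 0.0675])
(120, np.float64(30.8), [0.5618, 0.0174, 0.0673])
(135, np.float64(27.5), [0.5619, 0.0115, 0.0653])
BEST [ 5.62e-01 -3.00e-04  6.34e-02] tilt 36.0 score 50.7
t20.00 pos [0.5618 0.0383 0.0681] jaw az -1.20 tooly [-0.001  0.006 -1.   ] F [-1.7  9.2  2.4] open 0.0634 q [-0.07  0.07  1.89  0.01  1.19 -0.05]
```

play_rows --moves '[{"x": 0,"y": -0.3,"z": 0.1,"turn": 0,"jaw": 5},{"x": 0,"y": -0.3,"z": 0,"turn": 0,"jaw": 5},{"x": 0,"y": -0.3,"z": 0,"turn": 0,"jaw": 5},{"x": 0,"y": -0.2,"z": 0,"turn": 0,"jaw": 5},{"x": 0,"y": 0,"z": 0,"turn": 0,"jaw": 5}]'

```text
t: 20.42
tool_pos: [0.5623, 0.0268, 0.0694]
tool_rot: [-1.195, 1.227, -1.221]
contact_force: [-0.2, 8.6, 2.8]
opening: 0.0636
```

```bash
python3 - <<'E'
from sfit import *
d=eyes.get_image("side");fitside(d,(.562,.030),fn="sf5.png");st()
E
```

```text
(30, np.float64(47.1), [0.5624, -0.0237, 0.0618])
(45, np.float64(67.4), [0.5624, -0.0044, 0.0653])
(60, np.float64(66.5), [0.5622, 0.0113, 0.0673])
(75, np.float64(65.9), [0.5619, 0.0133, 0.0675])
(90, np.float64(61.2), [0.5623, 0.0103, 0.066])
(105, np.float64(62.5), [0.5618, 0.0128, 0.0675])
(120, np.float64(64.3), [0.5622, 0.0139, 0.0673])
(135, np.float64(60.8), [0.5623, 0.0089, 0.0653])
BEST [ 0.5624 -0.0035  0.0657] tilt 46.9 score 67.8
t20.47 pos [0.5623 0.0268 0.0694] jaw az -1.19 tooly [ 0.001  0.005 -1.   ] F [-2.1  7.7  2.3] open 0.0634 q [-0.09  0.06  1.89  0.    1.19 -0.07]
```

play_rows --moves '[{"x": 0,"y": -0.3,"z": 0,"turn": 0,"jaw": 5},{"x": 0,"y": -0.3,"z": 0,"turn": 0,"jaw": 5},{"x": 0,"y": 0,"z": 0,"turn": 0,"jaw": 5},{"x": 0,"y": 0,"z": 0,"turn": 0,"jaw": 5}]'

```text
t: 20.8
tool_pos: [0.5624, 0.0206, 0.0694]
tool_rot: [-1.196, 1.226, -1.222]
contact_force: [-1.0, 7.6, 3.0]
opening: 0.0636
```

```bash
python3 - <<'E'
from h import *
st();d=snap("side","s30.png",(295,190,345,245),10)
E
```

```text
t20.80 pos [0.5624 0.0206 0.0694] jaw az -1.19 tooly [ 0.001  0.004 -1.   ] F [-1.   7.6  3. ] open 0.0636 q [-0.1   0.06  1.89  0.    1.19 -0.08]
```

```bash
python3 - <<'E'
from ov import *
d=eyes.get_image("side")
c=(.550,-.0065,-.02)
for y in(-.118,-.072,-.024,.024,.072,.118):
    print(y,[((proj(d,W(c,(.012+k,y,z)))+.5-[295,190])*10).round().tolist() for k in(-.027,.027) for z in(.042,.078)])
E
```

```text
-0.118 [[267.0, 198.0], [267.0, 118.0], [138.0, 197.0], [137.0, 117.0]]
-0.072 [[265.0, 243.0], [265.0, 162.0], [133.0, 242.0], [132.0, 161.0]]
-0.024 [[262.0, 292.0], [262.0, 209.0], [128.0, 291.0], [126.0, 209.0]]
0.024 [[260.0, 343.0], [259.0, 259.0], [122.0, 342.0], [121.0, 258.0]]
0.072 [[257.0, 396.0], [257.0, 311.0], [116.0, 396.0], [115.0, 310.0]]
0.118 [[254.0, 450.0], [254.0, 363.0], [110.0, 449.0], [109.0, 362.0]]
```

play_rows --moves '[{"x": 0,"y": 0.1,"z": -0.3,"turn": 0,"jaw": 5},{"x": 0,"y": 0,"z": -0.3,"turn": 0,"jaw": 5},{"x": 0,"y": 0,"z": 0,"turn": 0,"jaw": 5},{"x": 0,"y": 0,"z": 0,"turn": 0,"jaw": 5}]'

```text
t: 21.23
tool_pos: [0.5627, 0.0207, 0.0624]
tool_rot: [-1.197, 1.224, -1.224]
contact_force: [2.0, 4.7, -1.0]
opening: 0.0634
```

```bash
python3 - <<'E'
from h import *
st();d=snap("side","s31.png",(295,190,345,245),10)
E
```

```text
t21.23 pos [0.5627 0.0207 0.0624] jaw az -1.18 tooly [ 0.002  0.002 -1.   ] F [ 2.   4.7 -1. ] open 0.0634 q [-0.1   0.07  1.89  0.    1.18 -0.08]
```

play_rows --moves '[{"x": 0,"y": 0.1,"z": -0.3,"turn": 0,"jaw": 5},{"x": 0,"y": 0,"z": -0.2,"turn": 0,"jaw": 5},{"x": 0,"y": 0,"z": 0,"turn": 0,"jaw": 5}]'

```text
t: 21.53
tool_pos: [0.5628, 0.0208, 0.0592]
tool_rot: [-1.199, 1.224, -1.224]
contact_force: [-3.5, 3.0, 9.2]
opening: 0.0635
```

```bash
python3 - <<'E'
from h import *
st();d=snap("side","s32.png",(295,190,345,245),10)
E
```

```text
t21.53 pos [0.5628 0.0208 0.0592] jaw az -1.16 tooly [ 0.001 -0.    -1.   ] F [-3.5  3.   9.2] open 0.0635 q [-0.1   0.08  1.89  0.    1.17 -0.08]
```

play_rows --moves '[{"x": 0,"y": 0,"z": 0,"turn": 0,"jaw": 7.2},{"x": 0,"y": 0,"z": 0,"turn": 0,"jaw": 7.2},{"x": 0,"y": 0.4,"z": 0,"turn": 0,"jaw": 7.2},{"x": 0,"y": 0.4,"z": 0,"turn": 0,"jaw": 7.2},{"x": 0,"y": 0,"z": 0,"turn": 0,"jaw": 7.2}]'

```text
t: 22.0
tool_pos: [0.5617, 0.0294, 0.0569]
tool_rot: [-1.2, 1.224, -1.223]
contact_force: [-0.1, -0.4, -0.9]
opening: 0.0722
```

```bash
python3 - <<'E'
from h import *
st();d=snap("side","s33.png",(295,190,345,245),10)
E
```

```text
t22.00 pos [0.5617 0.0294 0.0569] jaw az -1.13 tooly [-0.001 -0.    -1.   ] F [-0.1 -0.4 -0.9] open 0.0722 q [-0.08  0.08  1.89 -0.    1.17 -0.06]
```

play_rows --moves '[{"x": 0,"y": 0,"z": 0,"turn": 0,"jaw": 5},{"x": 0,"y": 0,"z": 0,"turn": 0,"jaw": 5},{"x": 0,"y": 0,"z": 0,"turn": 0,"jaw": 5},{"x": 0,"y": 0,"z": 0.2,"turn": 0,"jaw": 5},{"x": 0,"y": 0.6,"z": 0,"turn": 0,"jaw": 5},{"x": 0,"y": 0.6,"z": 0,"turn": 0,"jaw": 5},{"x": 0,"y": 0,"z": -0.3,"turn": 0,"jaw": 5},{"x": 0,"y": 0,"z": 0,"turn": 0,"jaw": 5}]'

```text
t: 22.72
tool_pos: [0.5627, 0.0417, 0.0573]
tool_rot: [-1.199, 1.223, -1.224]
contact_force: [-1.2, 2.1, 5.1]
opening: 0.0637
```

```bash
python3 - <<'E'
from sfit import *
st();d=eyes.get_image("side");fitside(d,(.562,.042),fn="sf6.png")
E
```

```text
t22.72 pos [0.5627 0.0417 0.0573] jaw az -1.11 tooly [ 0.001  0.001 -1.   ] F [-1.2  2.1  5.1] open 0.0637 q [-0.06  0.08  1.89  0.    1.17 -0.04]
(30, np.float64(43.7), [0.5625, 0.0027, 0.0618])
(45, np.float64(44.9), [0.5626, 0.0258, 0.0653])
(60, np.float64(53.5), [0.562, 0.0365, 0.0673])
(75, np.float64(45.2), [0.5621, 0.0394, 0.0675])
(90, np.float64(39.7), [0.5623, 0.0393, 0.066])
(105, np.float64(41.1), [0.5623, 0.0414, 0.0675])
(120, np.float64(43.2), [0.5623, 0.041, 0.0673])
(135, np.float64(39.5), [0.5623, 0.0378, 0.0653])
BEST [0.5619 0.0371 0.0672] tilt 58.7 score 53.7
```

play_rows --moves '[{"x": 0,"y": 0,"z": 0,"turn": 0,"jaw": 6.6},{"x": 0,"y": 0,"z": 0,"turn": 0,"jaw": 7.4},{"x": 0,"y": 0,"z": 0,"turn": 0,"jaw": 7.4},{"x": 0,"y": 0,"z": 2,"turn": 0,"jaw": 7.4},{"x": 0,"y": 0,"z": 4,"turn": 0,"jaw": 7.4},{"x": 0,"y": 0,"z": 4,"turn": 0,"jaw": 7.4},{"x": 0,"y": -4,"z": 0,"turn": 0,"jaw": 8.5},{"x": 0,"y": -4,"z": 0,"turn": 0,"jaw": 8.5}]'

```text
t: 23.43
tool_pos: [0.5644, -0.0392, 0.1606]
tool_rot: [-1.197, 1.215, -1.226]
contact_force: [0.3, -0.6, -0.4]
opening: 0.0848
```

play_rows --moves '[{"x": 0,"y": -4,"z": 0,"turn": 0,"jaw": 8.5},{"x": 0,"y": -4,"z": 0,"turn": 0,"jaw": 8.5},{"x": 0,"y": -4,"z": 0,"turn": 0,"jaw": 8.5},{"x": 0,"y": -4,"z": 0,"turn": 0,"jaw": 8.5},{"x": 0,"y": -2,"z": 0,"turn": 0,"jaw": 8.5}]'

```text
t: 23.85
tool_pos: [0.5614, -0.2234, 0.1562]
tool_rot: [-1.199, 1.226, -1.228]
contact_force: [-1.0, 0.1, -0.6]
opening: 0.0853
```

```bash
python3 - <<'E'
from h import *
st();d=snap("side","s34.png",(295,190,345,245),10);snap("top","t34.png",(230,150,410,250),4.4)
E
```

```text
t23.85 pos [ 0.5614 -0.2234  0.1562] jaw az -1.35 tooly [-0.    -0.002 -1.   ] F [-1.   0.1 -0.6] open 0.0853 q [-0.5   0.06  1.73 -0.    1.35 -0.48]
```

```bash
python3 - <<'E'
from tiles import *
d=eyes.get_image("top")
for r in fit(d,[(.581,-.374,.2),(.468,-.301,.2),(.457,-.357,.22)]): print(np.round(r[:2],4),"deg %.1f"%np.degrees(r[2]),"score %.1f"%r[3])
st()
E
```

```text
[ 0.5821 -0.3753] deg 11.9 score 93.6
[ 0.4688 -0.3004] deg 13.1 score 108.0
[ 0.4563 -0.357 ] deg 13.8 score 102.8
t24.00 pos [ 0.5616 -0.2206  0.1559] jaw az -1.34 tooly [-0.001  0.001 -1.   ] F [-0.4 -0.9 -0.1] open 0.0848 q [-0.5   0.06  1.73  0.    1.35 -0.47]
```

play_rows --moves '[{"x": -3.2,"y": -2.1,"z": 0,"turn": 4.8,"jaw": 8.54},{"x": -3.2,"y": -2.1,"z": 0,"turn": 4.8,"jaw": 8.54},{"x": -3.2,"y": -2.1,"z": 0,"turn": 4.8,"jaw": 8.54},{"x": 0,"y": 0,"z": -4,"turn": 0,"jaw": 8.54},{"x": 0,"y": 0,"z": -4,"turn": 0,"jaw": 8.54},{"x": 0,"y": 0,"z": -3,"turn": 0,"jaw": 8.54},{"x": 0,"y": 0,"z": 0,"turn": 0,"jaw": 8.54},{"x": 0,"y": 0,"z": 0,"turn": 0,"jaw": 8.54}]'

```text
t: 24.67
tool_pos: [0.4649, -0.28, 0.0447]
tool_rot: [-1.31, 1.04, -1.032]
contact_force: [0.7, -0.1, 0.1]
opening: 0.0854
```

```bash
python3 - <<'E'
from h import *
st();d=snap("side","s40.png",(310,160,360,215),10)
E
```

```text
t24.67 pos [ 0.4649 -0.28    0.0447] jaw az 13.31 tooly [-0.004  0.003 -1.   ] F [ 0.7 -0.1  0.1] open 0.0854 q [-0.68  0.05  1.94  0.    1.15 -0.91]
```

play_rows --moves '[{"x": 0,"y": -0.4,"z": -2,"turn": 0,"jaw": 8.54},{"x": 0,"y": 0,"z": -2,"turn": 0,"jaw": 8.54},{"x": 0,"y": 0,"z": -0.7,"turn": 0,"jaw": 8.54},{"x": 0,"y": 0,"z": 0,"turn": 0,"jaw": 8.54},{"x": 0,"y": 0,"z": 0,"turn": 0,"jaw": 5},{"x": 0,"y": 0,"z": 0,"turn": 0,"jaw": 5},{"x": 0,"y": 0,"z": 0,"turn": 0,"jaw": 5},{"x": 0,"y": 0,"z": 0,"turn": 0,"jaw": 5}]' --squeeze 20

```text
t: 25.38
tool_pos: [0.4675, -0.2871, 0.0019]
tool_rot: [-1.31, 1.034, -1.04]
contact_force: [-0.6, 1.8, 7.4]
opening: 0.0633
```

play_rows --moves '[{"x": 0,"y": 0,"z": 1,"turn": 0,"jaw": 5},{"x": 0,"y": 0,"z": 2,"turn": 0,"jaw": 5},{"x": 0,"y": 0,"z": 2,"turn": 0,"jaw": 5},{"x": 0,"y": 0,"z": 0,"turn": 0,"jaw": 5},{"x": 0,"y": 0,"z": 0,"turn": 0,"jaw": 6.3},{"x": 0,"y": 0,"z": 0,"turn": 0,"jaw": 6.34}]'

```text
t: 25.88
tool_pos: [0.4657, -0.2858, 0.0489]
tool_rot: [-1.31, 1.038, -1.037]
contact_force: [-0.8, 0.7, -1.4]
opening: 0.0635
```

```bash
python3 - <<'E'
from h import *
st();d=snap("side","s41.png",(310,160,360,215),10)
E
```

```text
t25.88 pos [ 0.4657 -0.2858  0.0489] jaw az 13.24 tooly [-0.  0. -1.] F [-0.8  0.7 -1.4] open 0.0635 q [-0.69  0.05  1.93 -0.    1.15 -0.92]
```

play_rows --moves '[{"x": 0,"y": 0,"z": 0,"turn": 0,"jaw": 6.37},{"x": 0,"y": 0,"z": 0,"turn": 0,"jaw": 6.37}]'

```text
t: 26.1
tool_pos: [0.4653, -0.2855, 0.048]
tool_rot: [-1.31, 1.039, -1.035]
contact_force: [1.2, 0.7, -0.7]
opening: 0.0637
```

```bash
python3 - <<'E'
from h import *
st();d=snap("side","s42.png",(310,160,360,215),10)
E
```

```text
t26.10 pos [ 0.4653 -0.2855  0.048 ] jaw az 13.23 tooly [-0.002  0.002 -1.   ] F [ 1.2  0.7 -0.7] open 0.0637 q [-0.69  0.06  1.94  0.    1.15 -0.92]
```

play_rows --moves '[{"x": 0,"y": 0,"z": 0,"turn": 0,"jaw": 6.39},{"x": 0,"y": 0,"z": 0,"turn": 0,"jaw": 6.39}]'

```text
t: 26.32
tool_pos: [0.4659, -0.286, 0.049]
tool_rot: [-1.31, 1.038, -1.037]
contact_force: [0.1, -0.4, -2.0]
opening: 0.0642
```

```bash
python3 - <<'E'
from h import *
st();d=snap("side","s43.png",(310,160,360,215),10)
E
```

```text
t26.32 pos [ 0.4659 -0.286   0.049 ] jaw az 13.23 tooly [-0.001  0.    -1.   ] F [ 0.1 -0.4 -2. ] open 0.0642 q [-0.69  0.05  1.93  0.    1.15 -0.92]
```

play_rows --moves '[{"x": 0,"y": 0,"z": 0,"turn": 0,"jaw": 6.41},{"x": 0,"y": 0,"z": 0,"turn": 0,"jaw": 6.41}]'

```text
t: 26.53
tool_pos: [0.4661, -0.2861, 0.0494]
tool_rot: [-1.31, 1.037, -1.037]
contact_force: [0.2, -0.1, -0.1]
opening: 0.064
```

```bash
python3 - <<'E'
from h import *
st();d=snap("side","s44.png",(310,160,360,215),10)
E
```

```text
t26.53 pos [ 0.4661 -0.2861  0.0494] jaw az 13.24 tooly [ 0. -0. -1.] F [ 0.2 -0.1 -0.1] open 0.0640 q [-0.69  0.05  1.93  0.    1.15 -0.92]
```

play_rows --moves '[{"x": 0,"y": 0,"z": 0,"turn": 0,"jaw": 6.43},{"x": 0,"y": 0,"z": 0,"turn": 0,"jaw": 6.43}]'

```text
t: 26.75
tool_pos: [0.4661, -0.2862, 0.0495]
tool_rot: [-1.31, 1.037, -1.037]
contact_force: [0.4, 0.3, 0.0]
opening: 0.0639
```

```bash
python3 - <<'E'
from h import *
st();d=snap("side","s45.png",(310,160,360,215),10)
E
```

```text
t26.75 pos [ 0.4661 -0.2862  0.0495] jaw az 13.24 tooly [ 0. -0. -1.] F [0.4 0.3 0. ] open 0.0639 q [-0.69  0.05  1.93 -0.    1.15 -0.92]
```

play_rows --moves '[{"x": 0,"y": 0,"z": 0,"turn": 0,"jaw": 6.45},{"x": 0,"y": 0,"z": 0,"turn": 0,"jaw": 6.45}]'

```text
t: 26.97
tool_pos: [0.4661, -0.2861, 0.0495]
tool_rot: [-1.31, 1.037, -1.037]
contact_force: [-0.6, -0.2, -1.2]
opening: 0.0644
```

```bash
python3 - <<'E'
from h import *
st();d=snap("side","s46.png",(310,160,360,215),10)
E
```

```text
t26.97 pos [ 0.4661 -0.2861  0.0495] jaw az 13.24 tooly [ 0. -0. -1.] F [-0.6 -0.2 -1.2] open 0.0644 q [-0.69  0.05  1.93  0.    1.15 -0.92]
```

play_rows --moves '[{"x": 0,"y": 0,"z": 0,"turn": 0,"jaw": 6.46},{"x": 0,"y": 0,"z": 0,"turn": 0,"jaw": 6.46},{"x": 0,"y": 0,"z": 0,"turn": 0,"jaw": 6.46},{"x": 0,"y": 0,"z": 0,"turn": 0,"jaw": 6.46}]'

```text
t: 27.35
tool_pos: [0.4662, -0.2862, 0.0496]
tool_rot: [-1.31, 1.037, -1.038]
contact_force: [0.2, -0.2, -0.5]
opening: 0.0644
```

```bash
python3 - <<'E'
from h import *
st();d=snap("side","s47.png",(322,175,352,205),18)
E
```

```text
t27.35 pos [ 0.4662 -0.2862  0.0496] jaw az 13.24 tooly [ 0. -0. -1.] F [ 0.2 -0.2 -0.5] open 0.0644 q [-0.69  0.05  1.93  0.    1.15 -0.92]
```

play_rows --moves '[{"x": 0,"y": 0,"z": 1,"turn": 0,"jaw": 8.5},{"x": 0,"y": 0,"z": 4,"turn": 0,"jaw": 8.5},{"x": 0.5,"y": 4,"z": 0,"turn": 0,"jaw": 8.5},{"x": 0.5,"y": 4,"z": 0,"turn": 0,"jaw": 8.5},{"x": 0.5,"y": 4,"z": 0,"turn": 0,"jaw": 8.5}]'

```text
t: 27.82
tool_pos: [0.482, -0.1657, 0.1016]
tool_rot: [-1.308, 1.036, -1.041]
contact_force: [-0.1, 0.6, 0.1]
opening: 0.0851
```

```bash
python3 - <<'E'
from tiles import *
d=snap("top","t50.png",(330,160,420,260),6)
for r in fit(d,[(.581,-.374,.2),(.468,-.301,.2),(.457,-.357,.22)]): print(np.round(r[:2],4),"deg %.1f"%np.degrees(r[2]),"score %.1f"%r[3])
st();snap("side","s50.png",(300,160,360,240),8)
E
```

```text
[ 0.5824 -0.3752] deg 12.9 score 86.3
[ 0.4667 -0.2879] deg 21.2 score 92.3
[ 0.4563 -0.3576] deg 13.8 score 85.4
t27.87 pos [ 0.4817 -0.1588  0.1003] jaw az 13.41 tooly [ 0.001  0.005 -1.   ] F [ 1.7  4.9 -1. ] open 0.0853 q [-0.47 -0.11  2.    0.01  1.25 -0.7 ]
```

play_rows --moves '[{"x": -0.6,"y": -3.7,"z": 0,"turn": 4,"jaw": 8.54},{"x": -0.6,"y": -3.7,"z": 0,"turn": 4,"jaw": 8.54},{"x": -0.7,"y": -3.6,"z": 0,"turn": 0,"jaw": 8.54},{"x": 0,"y": 0,"z": -3,"turn": 0,"jaw": 8.54},{"x": 0,"y": 0,"z": -3,"turn": 0,"jaw": 8.54},{"x": 0,"y": 0,"z": 0,"turn": 0,"jaw": 8.54},{"x": 0,"y": 0,"z": 0,"turn": 0,"jaw": 8.54}]'

```text
t: 28.5
tool_pos: [0.4607, -0.2755, 0.0382]
tool_rot: [-1.362, 0.936, -0.929]
contact_force: [-1.1, 0.1, 0.5]
opening: 0.0853
```

```bash
python3 - <<'E'
from h import *
st();snap("side","s51.png",(310,160,360,210),10)
E
```

```text
t28.50 pos [ 0.4607 -0.2755  0.0382] jaw az 21.21 tooly [-0.003  0.003 -1.   ] F [-1.1  0.1  0.5] open 0.0853 q [-0.68  0.05  1.96 -0.    1.14 -1.05]
```

play_rows --moves '[{"x": 0,"y": 0,"z": -2,"turn": 0,"jaw": 8.54},{"x": 0,"y": 0,"z": -1.8,"turn": 0,"jaw": 8.54},{"x": 0,"y": 0,"z": 0,"turn": 0,"jaw": 8.54},{"x": 0,"y": 0,"z": 0,"turn": 0,"jaw": 5},{"x": 0,"y": 0,"z": 0,"turn": 0,"jaw": 5},{"x": 0,"y": 0,"z": 0,"turn": 0,"jaw": 5},{"x": 0,"y": 0,"z": 0,"turn": 0,"jaw": 5}]' --squeeze 20

```text
t: 29.13
tool_pos: [0.4637, -0.2771, 0.0039]
tool_rot: [-1.362, 0.929, -0.935]
contact_force: [0.1, 0.2, 6.0]
opening: 0.063
```

```bash
python3 - <<'E'
from h import *
st()
E
```

```text
t29.13 pos [ 0.4637 -0.2771  0.0039] jaw az 21.25 tooly [ 0.003 -0.002 -1.   ] F [0.1 0.2 6. ] open 0.0630 q [-0.68  0.11  1.97  0.    1.06 -1.05]
```

play_rows --moves '[{"x": 0,"y": 0,"z": 1.5,"turn": 0,"jaw": 5},{"x": 0,"y": 0,"z": 3.5,"turn": 0,"jaw": 5},{"x": 0,"y": 0,"z": 4,"turn": 0,"jaw": 5},{"x": 0,"y": 0,"z": 3.5,"turn": 0,"jaw": 5},{"x": 1.2,"y": 3.4,"z": 0,"turn": -5.6,"jaw": 5},{"x": 1.2,"y": 3.4,"z": 0,"turn": -5.6,"jaw": 5},{"x": 1.2,"y": 3.4,"z": 0,"turn": -5.6,"jaw": 5},{"x": 1.2,"y": 3.4,"z": 0,"turn": -5.6,"jaw": 5}]'

```text
t: 29.8
tool_pos: [0.5105, -0.1389, 0.1275]
tool_rot: [-1.196, 1.227, -1.23]
contact_force: [1.6, -1.0, -1.6]
opening: 0.0631
```

play_rows --moves '[{"x": 1.2,"y": 3.4,"z": 0,"turn": 0,"jaw": 5},{"x": 1.2,"y": 3.4,"z": 0,"turn": 0,"jaw": 5},{"x": 1.3,"y": 3.5,"z": 0,"turn": 0,"jaw": 5},{"x": 1.3,"y": 3.6,"z": 0,"turn": 0,"jaw": 5},{"x": 0,"y": 0,"z": 0,"turn": 0,"jaw": 5},{"x": 0,"y": 0,"z": 0,"turn": 0,"jaw": 5}]'

```text
t: 30.3
tool_pos: [0.5604, 0.0007, 0.1268]
tool_rot: [-1.201, 1.221, -1.222]
contact_force: [0.9, 0.7, 0.0]
opening: 0.0634
```

```bash
python3 - <<'E'
from h import *
st();snap("side","s52.png",(290,160,350,235),8)
E
```

```text
t30.30 pos [0.5604 0.0007 0.1268] jaw az -0.95 tooly [ 0. -0. -1.] F [0.9 0.7 0. ] open 0.0634 q [-0.13 -0.01  1.86 -0.    1.29 -0.11]
```

play_rows --moves '[{"x": 0.1,"y": -0.2,"z": -2.5,"turn": 0,"jaw": 5},{"x": 0,"y": 0,"z": -1.6,"turn": 0,"jaw": 5},{"x": 0,"y": 0,"z": -0.5,"turn": 0,"jaw": 5},{"x": 0,"y": 0,"z": -0.5,"turn": 0,"jaw": 5},{"x": 0,"y": -0.2,"z": -0.5,"turn": 0,"jaw": 5},{"x": 0,"y": 0,"z": 0,"turn": 0,"jaw": 5}]'

```text
t: 30.85
tool_pos: [0.5608, -0.0045, 0.0719]
tool_rot: [-1.196, 1.228, -1.222]
contact_force: [-3.4, 5.5, 5.1]
opening: 0.0636
```

```bash
python3 - <<'E'
from h import *
st();snap("side","s53.png",(290,180,350,245),9)
E
```

```text
t30.85 pos [ 0.5608 -0.0045  0.0719] jaw az -1.29 tooly [-0.001  0.004 -1.   ] F [-3.4  5.5  5.1] open 0.0636 q [-0.14  0.06  1.89  0.    1.2  -0.12]
```

play_rows --moves '[{"x": 0,"y": -0.3,"z": -0.5,"turn": 0,"jaw": 5},{"x": 0,"y": -0.3,"z": -0.5,"turn": 0,"jaw": 5},{"x": 0,"y": -0.3,"z": -0.4,"turn": 0,"jaw": 5},{"x": 0,"y": 0,"z": 0,"turn": 0,"jaw": 5}]'

```text
t: 31.23
tool_pos: [0.5615, -0.0109, 0.0601]
tool_rot: [-1.192, 1.231, -1.219]
contact_force: [-7.6, 17.5, 17.0]
opening: 0.0635
```

```bash
python3 - <<'E'
from h import *
st();snap("side","s54.png",(290,180,350,245),9)
E
```

```text
t31.23 pos [ 0.5615 -0.0109  0.0601] jaw az -1.32 tooly [-0.     0.009 -1.   ] F [-7.6 17.5 17. ] open 0.0635 q [-0.16  0.07  1.89  0.01  1.18 -0.14]
```

play_rows --moves '[{"x": 0,"y": -0.3,"z": -0.3,"turn": 0,"jaw": 5},{"x": 0,"y": -0.3,"z": -0.3,"turn": 0,"jaw": 5},{"x": 0,"y": 0,"z": 0,"turn": 0,"jaw": 5}]'

```text
t: 31.53
tool_pos: [0.5613, -0.014, 0.0559]
tool_rot: [-1.188, 1.235, -1.214]
contact_force: [-14.2, 29.1, 28.6]
opening: 0.0631
```

```bash
python3 - <<'E'
from h import *
st();snap("side","s55.png",(290,180,350,245),9)
E
```

```text
t31.53 pos [ 0.5613 -0.014   0.0559] jaw az -1.35 tooly [-0.002  0.015 -1.   ] F [-14.2  29.1  28.6] open 0.0631 q [-0.16  0.08  1.9   0.02  1.17 -0.15]
```

play_rows --moves '[{"x": 0,"y": 0,"z": 0,"turn": 0,"jaw": 6.35},{"x": 0,"y": 0,"z": 0,"turn": 0,"jaw": 6.37}]'

```text
t: 31.75
tool_pos: [0.5613, -0.0152, 0.0548]
tool_rot: [-1.191, 1.231, -1.217]
contact_force: [-8.8, 19.3, 16.3]
opening: 0.0638
```

```bash
python3 - <<'E'
from h import *
st();snap("side","s56.png",(290,180,350,245),9)
E
```

```text
t31.75 pos [ 0.5613 -0.0152  0.0548] jaw az -1.28 tooly [-0.001  0.011 -1.   ] F [-8.8 19.3 16.3] open 0.0638 q [-0.17  0.08  1.9   0.01  1.17 -0.15]
```

Force is easing as intended; loosen a touch more.

play_rows --moves '[{"x": 0,"y": 0,"z": 0,"turn": 0,"jaw": 6.38},{"x": 0,"y": 0,"z": 0,"turn": 0,"jaw": 6.38}]'

```text
t: 31.97
tool_pos: [0.5612, -0.0169, 0.0533]
tool_rot: [-1.193, 1.23, -1.22]
contact_force: [-6.4, 16.2, 13.5]
opening: 0.0641
```

play_rows --moves '[{"x": 0,"y": 0,"z": 0,"turn": 0,"jaw": 6.4}]'

```text
t: 32.05
tool_pos: [0.5615, -0.0196, 0.0524]
tool_rot: [-1.197, 1.224, -1.224]
contact_force: [-0.5, -0.1, 0.5]
opening: 0.0638
```

```bash
python3 - <<'E'
from h import *
st();snap("side","s57.png",(290,180,350,245),9)
E
```

```text
t32.05 pos [ 0.5615 -0.0196  0.0524] jaw az -1.19 tooly [ 0.001  0.002 -1.   ] F [-0.5 -0.1  0.5] open 0.0638 q [-0.17  0.08  1.9   0.    1.16 -0.15]
```

```bash
python3 - <<'E'
from sfit import *
d=eyes.get_image("side")
for th in(100,110,120,130):  # rotation such that -y side is up: tilt=180-θ
  for yc in(-.02,-.012):
    t=np.radians(-(180-th)) if False else np.radians(th)
    c=corners(.5615,yc,0,t,-.02);z=.042-c[:,2].min();c[:,2]+=z
    q=np.array([(proj(d,k)+.5-[290,180])*9 for k in c]);print(th,yc,"z %.4f"%z,"rows",np.sort(q[:,1]).round().astype(int))
st()
E
```

```text
100 -0.02 z 0.0672 rows [252 253 262 262 358 358 368 369]
100 -0.012 z 0.0672 rows [260 260 269 270 365 366 376 376]
110 -0.02 z 0.0676 rows [253 254 256 257 362 362 365 366]
110 -0.012 z 0.0676 rows [261 261 263 264 369 370 373 374]
120 -0.02 z 0.0673 rows [253 254 258 259 362 363 366 367]
120 -0.012 z 0.0673 rows [261 261 265 266 370 371 374 374]
130 -0.02 z 0.0662 rows [254 255 266 266 359 360 370 371]
130 -0.012 z 0.0662 rows [261 262 273 274 367 368 378 378]
t32.15 pos [ 0.5614 -0.021   0.0515] jaw az -1.21 tooly [ 0.001 -0.001 -1.   ] F [-0.2  1.   0.8] open 0.0640 q [-0.17  0.08  1.9  -0.    1.16 -0.15]
```

play_rows --moves '[{"x": 0,"y": 0,"z": 0,"turn": 0,"jaw": 5},{"x": 0,"y": 0,"z": 0,"turn": 0,"jaw": 5},{"x": 0,"y": 0,"z": 0,"turn": 0,"jaw": 5},{"x": 0,"y": 0,"z": 0.3,"turn": 0,"jaw": 5},{"x": 0,"y": 0.5,"z": 0,"turn": 0,"jaw": 5},{"x": 0,"y": 0,"z": 0,"turn": 0,"jaw": 5}]'

```text
t: 32.65
tool_pos: [0.5608, -0.0149, 0.0531]
tool_rot: [-1.2, 1.225, -1.224]
contact_force: [-0.4, -0.3, -1.6]
opening: 0.0637
```

```bash
python3 - <<'E'
from h import *
st();snap("side","s58.png",(298,198,338,238),14)
E
```

```text
t32.65 pos [ 0.5608 -0.0149  0.0531] jaw az -1.18 tooly [-0.  0. -1.] F [-0.4 -0.3 -1.6] open 0.0637 q [-0.16  0.08  1.9   0.    1.16 -0.14]
```

play_rows --moves '[{"x": 0,"y": 0,"z": 0,"turn": 0,"jaw": 6.6},{"x": 0,"y": 0,"z": 0,"turn": 0,"jaw": 7.4},{"x": 0,"y": 0,"z": 0,"turn": 0,"jaw": 7.4},{"x": 0,"y": -0.5,"z": 1,"turn": 0,"jaw": 7.4},{"x": 0,"y": -0.5,"z": 1,"turn": 0,"jaw": 7.4},{"x": 0,"y": 0,"z": 0,"turn": 0,"jaw": 7.4},{"x": 0,"y": 0,"z": 0,"turn": 0,"jaw": 7.4}]'

```text
t: 33.28
tool_pos: [0.5624, -0.0258, 0.0753]
tool_rot: [-1.197, 1.222, -1.227]
contact_force: [-0.4, -0.2, 0.2]
opening: 0.074
```

```bash
python3 - <<'E'
from h import *
st();snap("side","s59.png",(298,198,338,238),14);snap("top","t59.png",(240,160,330,235),7)
E
```

```text
t33.28 pos [ 0.5624 -0.0258  0.0753] jaw az -1.21 tooly [ 0.003 -0.001 -1.   ] F [-0.4 -0.2  0.2] open 0.0740 q [-0.18  0.05  1.89  0.    1.2  -0.16]
```

play_rows --moves '[{"x": 0,"y": 0,"z": 4,"turn": 0,"jaw": 7.4},{"x": 0,"y": 0,"z": 4,"turn": 0,"jaw": 8.5},{"x": 0,"y": -4,"z": 0,"turn": 0,"jaw": 8.5},{"x": 0,"y": -4,"z": 0,"turn": 0,"jaw": 8.5},{"x": 0,"y": -4,"z": 0,"turn": 0,"jaw": 8.5},{"x": 0,"y": -4,"z": 0,"turn": 0,"jaw": 8.5},{"x": 0,"y": -3,"z": 0,"turn": 0,"jaw": 8.5}]'

```text
t: 33.97
tool_pos: [0.5605, -0.2177, 0.1532]
tool_rot: [-1.2, 1.225, -1.225]
contact_force: [0.1, 1.2, -0.2]
opening: 0.0851
```

```bash
python3 - <<'E'
from h import *
st();snap("side","s60.png",(298,198,338,238),14);snap("top","t60.png",(230,160,340,235),7)
E
```

```text
t33.97 pos [ 0.5605 -0.2177  0.1532] jaw az -1.22 tooly [-0. -0. -1.] F [ 0.1  1.2 -0.2] open 0.0851 q [-0.49  0.06  1.74 -0.    1.34 -0.47]
```

play_rows --moves '[{"x": 0.5,"y": -3.65,"z": 0,"turn": 3.4,"jaw": 8.54},{"x": 0.5,"y": -3.65,"z": 0,"turn": 3.4,"jaw": 8.54},{"x": 0.5,"y": -3.65,"z": 0,"turn": 3.4,"jaw": 8.54},{"x": 0.4,"y": -3.65,"z": 0,"turn": 3.4,"jaw": 8.54},{"x": 0,"y": 0,"z": -4,"turn": 0,"jaw": 8.54},{"x": 0,"y": 0,"z": -4,"turn": 0,"jaw": 8.54},{"x": 0,"y": 0,"z": -3,"turn": 0,"jaw": 8.54},{"x": 0,"y": 0,"z": 0,"turn": 0,"jaw": 8.54}]'

```text
t: 34.73
tool_pos: [0.5751, -0.3564, 0.0338]
tool_rot: [-1.304, 1.061, -1.034]
contact_force: [-2.2, 1.5, -1.2]
opening: 0.0853
```

```bash
python3 - <<'E'
from h import *
snap("side","s61.png",(290,150,350,210),9);st()
E
```

```text
t34.78 pos [ 0.5771 -0.3578  0.0379] jaw az 12.47 tooly [-0.008  0.007 -1.   ] F [ 0.5  1.1 -0.3] open 0.0853 q [-0.66  0.36  1.6   0.    1.19 -0.88]
```

play_rows --moves '[{"x": 0,"y": 0,"z": 0,"turn": 0,"jaw": 8.54},{"x": 0,"y": 0,"z": 0,"turn": 0,"jaw": 8.54}]'

```text
t: 34.95
tool_pos: [0.582, -0.3618, 0.0467]
tool_rot: [-1.304, 1.043, -1.051]
contact_force: [0.1, 0.1, 1.3]
opening: 0.0856
```

play_rows --moves '[{"x": -0.2,"y": -0.2,"z": -2,"turn": 0,"jaw": 8.54},{"x": 0,"y": 0,"z": -2,"turn": 0,"jaw": 8.54},{"x": 0,"y": 0,"z": -0.4,"turn": 0,"jaw": 8.54},{"x": 0,"y": 0,"z": 0,"turn": 0,"jaw": 8.54},{"x": 0,"y": 0,"z": 0,"turn": 0,"jaw": 5},{"x": 0,"y": 0,"z": 0,"turn": 0,"jaw": 5},{"x": 0,"y": 0,"z": 0,"turn": 0,"jaw": 5},{"x": 0,"y": 0,"z": 0,"turn": 0,"jaw": 5}]' --squeeze 20

```text
t: 35.62
tool_pos: [0.5796, -0.3641, 0.0022]
tool_rot: [-1.304, 1.045, -1.051]
contact_force: [-0.0, 1.3, 5.5]
opening: 0.063
```

```bash
python3 - <<'E'
from h import *
snap("side","s62.png",(290,150,350,210),9);st()
E
```

```text
t35.67 pos [ 0.5795 -0.3641  0.0022] jaw az 12.44 tooly [ 0.003 -0.002 -1.   ] F [-1.   0.3  7.4] open 0.0628 q [-0.67  0.41  1.61  0.    1.12 -0.89]
```

play_rows --moves '[{"x": 0,"y": 0,"z": 1.5,"turn": 0,"jaw": 5},{"x": 0,"y": 0,"z": 3.5,"turn": 0,"jaw": 5},{"x": 0,"y": 0,"z": 4,"turn": 0,"jaw": 5},{"x": 0,"y": 0,"z": 3.5,"turn": 0,"jaw": 5},{"x": -0.2,"y": 3.5,"z": 0,"turn": -3.4,"jaw": 5},{"x": -0.2,"y": 3.5,"z": 0,"turn": -3.4,"jaw": 5},{"x": -0.2,"y": 3.5,"z": 0,"turn": -3.4,"jaw": 5},{"x": -0.2,"y": 3.5,"z": 0,"turn": -3.4,"jaw": 5}]'

```text
t: 36.33
tool_pos: [0.5697, -0.2218, 0.1255]
tool_rot: [-1.197, 1.226, -1.228]
contact_force: [1.2, 0.5, -0.8]
opening: 0.0632
```

play_rows --moves '[{"x": -0.2,"y": 3.5,"z": 0,"turn": 0,"jaw": 5},{"x": -0.2,"y": 3.5,"z": 0,"turn": 0,"jaw": 5},{"x": -0.2,"y": 3.5,"z": 0,"turn": 0,"jaw": 5},{"x": -0.2,"y": 3.5,"z": 0,"turn": 0,"jaw": 5},{"x": -0.2,"y": 3.4,"z": 0,"turn": 0,"jaw": 5},{"x": 0,"y": 0,"z": 0,"turn": 0,"jaw": 5},{"x": 0,"y": 0,"z": 0,"turn": 0,"jaw": 5}]'

```text
t: 36.92
tool_pos: [0.5598, -0.0475, 0.1251]
tool_rot: [-1.201, 1.221, -1.222]
contact_force: [1.1, 0.2, -0.8]
opening: 0.0635
```

```bash
python3 - <<'E'
from h import *
snap("side","s63.png",(290,160,350,235),8);st()
E
```

```text
t36.97 pos [ 0.5601 -0.0487  0.1251] jaw az -1.08 tooly [ 0.001 -0.001 -1.   ] F [ 0.9 -0.  -1.2] open 0.0634 q [-0.22 -0.01  1.86 -0.    1.29 -0.2 ]
```

play_rows --moves '[{"x": 0.1,"y": -0.1,"z": -2.4,"turn": 0,"jaw": 5},{"x": 0,"y": 0,"z": -1.6,"turn": 0,"jaw": 5},{"x": 0,"y": 0,"z": -0.5,"turn": 0,"jaw": 5},{"x": 0,"y": 0,"z": -0.5,"turn": 0,"jaw": 5},{"x": 0,"y": -0.2,"z": -0.5,"turn": 0,"jaw": 5},{"x": 0,"y": -0.3,"z": -0.5,"turn": 0,"jaw": 5},{"x": 0,"y": -0.3,"z": -0.5,"turn": 0,"jaw": 5},{"x": 0,"y": -0.3,"z": -0.4,"turn": 0,"jaw": 5}]'

```text
t: 37.63
tool_pos: [0.5612, -0.0577, 0.0586]
tool_rot: [-1.192, 1.232, -1.218]
contact_force: [-10.6, 21.8, 21.4]
opening: 0.0635
```

```bash
python3 - <<'E'
from h import *
snap("side","s64.png",(290,180,350,245),9);st()
E
```

```text
t37.68 pos [ 0.5612 -0.0579  0.0582] jaw az -1.30 tooly [-0.002  0.01  -1.   ] F [-8.  18.3 15.1] open 0.0633 q [-0.24  0.08  1.89  0.01  1.18 -0.22]
```

play_rows --moves '[{"x": 0,"y": -0.3,"z": -0.3,"turn": 0,"jaw": 5},{"x": 0,"y": -0.3,"z": -0.3,"turn": 0,"jaw": 6.35},{"x": 0,"y": 0,"z": 0,"turn": 0,"jaw": 6.36},{"x": 0,"y": 0,"z": 0,"turn": 0,"jaw": 6.37},{"x": 0,"y": 0,"z": 0,"turn": 0,"jaw": 6.38},{"x": 0,"y": 0,"z": 0,"turn": 0,"jaw": 6.38},{"x": 0,"y": 0,"z": 0,"turn": 0,"jaw": 6.4},{"x": 0,"y": 0,"z": 0,"turn": 0,"jaw": 6.4}]'

```text
t: 38.35
tool_pos: [0.5617, -0.0678, 0.0506]
tool_rot: [-1.199, 1.224, -1.225]
contact_force: [-1.1, -0.2, 1.8]
opening: 0.0643
```

```bash
python3 - <<'E'
from h import *
snap("side","s65.png",(290,180,350,245),9);st()
E
```

```text
t38.40 pos [ 0.5617 -0.068   0.0504] jaw az -1.21 tooly [ 0.001 -0.001 -1.   ] F [-0.8  0.7  0.7] open 0.0638 q [-0.25  0.09  1.89 -0.    1.16 -0.23]
```

play_rows --moves '[{"x": 0,"y": 0,"z": 0,"turn": 0,"jaw": 5},{"x": 0,"y": 0,"z": 0,"turn": 0,"jaw": 5},{"x": 0,"y": 0,"z": 0,"turn": 0,"jaw": 5},{"x": 0,"y": 0,"z": 0.3,"turn": 0,"jaw": 5},{"x": 0,"y": 0.5,"z": 0,"turn": 0,"jaw": 5},{"x": 0,"y": 0,"z": 0,"turn": 0,"jaw": 5},{"x": 0,"y": 0,"z": 0,"turn": 0,"jaw": 6.6},{"x": 0,"y": 0,"z": 0,"turn": 0,"jaw": 7.4}]'

```text
t: 39.07
tool_pos: [0.561, -0.062, 0.0522]
tool_rot: [-1.2, 1.224, -1.224]
contact_force: [-0.1, -0.4, -0.1]
opening: 0.0738
```

```bash
python3 - <<'E'
from h import *
snap("side","s66.png",(290,180,350,245),9);st()
E
```

```text
t39.12 pos [ 0.5611 -0.0621  0.0523] jaw az -1.15 tooly [-0. -0. -1.] F [-0.3 -0.2  1.1] open 0.0741 q [-0.24  0.09  1.89 -0.    1.16 -0.22]
```

play_rows --moves '[{"x": 0,"y": 0,"z": 2,"turn": 0,"jaw": 7.6},{"x": 0,"y": 0,"z": 4,"turn": 0,"jaw": 7.6},{"x": 0,"y": 0,"z": 4,"turn": 0,"jaw": 8.54},{"x": -1,"y": -4,"z": 0,"turn": 2,"jaw": 8.54},{"x": -1,"y": -4,"z": 0,"turn": 2,"jaw": 8.54},{"x": -1,"y": -4,"z": 0,"turn": 2,"jaw": 8.54},{"x": -1,"y": -4,"z": 0,"turn": 2,"jaw": 8.54},{"x": -1,"y": -4,"z": 0,"turn": 2,"jaw": 8.54}]'

```text
t: 39.78
tool_pos: [0.5105, -0.2638, 0.1528]
tool_rot: [-1.279, 1.092, -1.094]
contact_force: [0.5, -0.7, 0.5]
opening: 0.0856
```

```bash
python3 - <<'E'
from h import *
snap("side","s67.png",(290,180,350,245),9);st();snap("top","t67.png",(230,160,340,235),7)
E
```

```text
t39.83 pos [ 0.5087 -0.2706  0.153 ] jaw az 8.71 tooly [-0.001 -0.006 -1.   ] F [-1.1 -4.4  0.4] open 0.0854 q [-0.62 -0.    1.8  -0.01  1.34 -0.77]
```

```bash
python3 - <<'E'
from h import *
d=eyes.get_image("top")
f=lambda c,r:(c/7+230-.5,r/7+160-.5)
print("Btop edges",onz(d,f(443,245),.09),onz(d,f(480,245),.083));print("Bbottom left",onz(d,f(405,245),.042))
print("C top l/r",onz(d,f(302,245),.09),onz(d,f(343,245),.09));print("A",onz(d,f(182,320),.09),onz(d,f(222,320),.09))
print("x ends C",onz(d,f(320,180),.09),onz(d,f(320,312),.09),"A",onz(d,f(205,255),.09),onz(d,f(205,386),.09))
st()
E
```

```text
Btop edges [ 0.56042364 -0.06214465  0.09      ] [ 0.56073575 -0.07928954  0.083     ]
Bbottom left [ 0.56555332 -0.04012273  0.042     ]
C top l/r [0.56185622 0.00474549 0.09      ] [ 0.56143948 -0.01471309  0.09      ]
A [0.52741148 0.06201575 0.09      ] [0.52701142 0.04305386 0.09      ]
x ends C [ 0.59268905 -0.00416582  0.09      ] [ 0.52982617 -0.00342059  0.09      ] A [0.55807887 0.05084913 0.09      ] [0.4959283  0.05137766 0.09      ]
t39.93 pos [ 0.5103 -0.2647  0.1526] jaw az 8.56 tooly [ 0. -0. -1.] F [-0.2  0.4 -0.9] open 0.0854 q [-0.61 -0.    1.81 -0.    1.34 -0.76]
```

play_rows --moves '[{"x": 0.85,"y": 3.33,"z": 0,"turn": -1.6,"jaw": 8},{"x": 0.85,"y": 3.33,"z": 0,"turn": -1.6,"jaw": 8},{"x": 0.85,"y": 3.33,"z": 0,"turn": -1.6,"jaw": 8},{"x": 0.85,"y": 3.33,"z": 0,"turn": -1.6,"jaw": 8},{"x": 0.85,"y": 3.33,"z": 0,"turn": -1.6,"jaw": 8},{"x": 0.85,"y": 3.33,"z": 0,"turn": -1.6,"jaw": 8},{"x": 0,"y": 0,"z": 0,"turn": 0,"jaw": 8},{"x": 0,"y": 0,"z": 0,"turn": 0,"jaw": 8}]'

```text
t: 40.6
tool_pos: [0.5621, -0.0595, 0.1523]
tool_rot: [-1.205, 1.216, -1.215]
contact_force: [-0.8, -0.4, 1.1]
opening: 0.08
```

play_rows --moves '[{"x": 0,"y": -0.4,"z": -3.5,"turn": -0.6,"jaw": 7.8},{"x": 0,"y": 0,"z": -3,"turn": 0,"jaw": 7.8},{"x": 0,"y": 0,"z": -1.8,"turn": 0,"jaw": 7.8},{"x": 0,"y": 0,"z": 0,"turn": 0,"jaw": 7.8},{"x": 0,"y": 0,"z": 0,"turn": 0,"jaw": 6.38},{"x": 0,"y": 0,"z": 0,"turn": 0,"jaw": 6.36},{"x": 0,"y": 0,"z": 0,"turn": 0,"jaw": 6.36}]'

```text
t: 41.18
tool_pos: [0.5634, -0.0669, 0.0715]
tool_rot: [-1.196, 1.224, -1.229]
contact_force: [0.4, 0.9, -0.1]
opening: 0.0638
```

play_rows --moves '[{"x": 0,"y": 0.4,"z": 0.1,"turn": 0,"jaw": 6.37},{"x": 0,"y": 0.4,"z": 0,"turn": 0,"jaw": 6.37},{"x": 0,"y": 0.4,"z": 0,"turn": 0,"jaw": 6.37},{"x": 0,"y": 0.4,"z": 0,"turn": 0,"jaw": 6.37},{"x": 0,"y": 0.2,"z": 0,"turn": 0,"jaw": 6.37},{"x": 0,"y": 0,"z": 0,"turn": 0,"jaw": 6.37}]'

```text
t: 41.68
tool_pos: [0.5629, -0.0479, 0.0713]
tool_rot: [-1.197, 1.225, -1.227]
contact_force: [1.1, -1.8, 3.3]
opening: 0.0637
```

```bash
python3 - <<'E'
from h import *
snap("side","s68.png",(290,180,350,245),9);st()
E
```

```text
t41.73 pos [ 0.5629 -0.0479  0.0713] jaw az -1.34 tooly [ 0.002  0.    -1.   ] F [ 0.7 -0.6  3.4] open 0.0639 q [-0.22  0.06  1.88  0.    1.19 -0.19]
```

play_rows --moves '[{"x": 0,"y": 0,"z": 0,"turn": 0,"jaw": 6.7},{"x": 0,"y": 0,"z": 0,"turn": 0,"jaw": 7.6},{"x": 0,"y": 0,"z": 0,"turn": 0,"jaw": 7.8},{"x": 0,"y": 0,"z": 4,"turn": 0,"jaw": 8.54},{"x": 0,"y": 0,"z": 4,"turn": 0,"jaw": 8.54},{"x": -1,"y": -4,"z": 0,"turn": 2,"jaw": 8.54},{"x": -1,"y": -4,"z": 0,"turn": 2,"jaw": 8.54},{"x": -1,"y": -4,"z": 0,"turn": 2,"jaw": 8.54}]'

```text
t: 42.4
tool_pos: [0.532, -0.1689, 0.1513]
tool_rot: [-1.247, 1.145, -1.147]
contact_force: [0.2, -0.1, -1.2]
opening: 0.0855
```

play_rows --moves '[{"x": -1,"y": -4,"z": 0,"turn": 2,"jaw": 8.54},{"x": -1,"y": -4,"z": 0,"turn": 2,"jaw": 8.54},{"x": -1,"y": -4,"z": 0,"turn": 2,"jaw": 8.54},{"x": -1,"y": -3,"z": 0,"turn": 2,"jaw": 8.54},{"x": 0,"y": 0,"z": 0,"turn": 0,"jaw": 8.54}]'

```text
t: 42.82
tool_pos: [0.49, -0.3229, 0.15]
tool_rot: [-1.305, 1.049, -1.049]
contact_force: [-0.4, -0.2, 0.3]
opening: 0.0856
```

```bash
python3 - <<'E'
from tiles import *
st();d=snap("top","t69.png",(230,160,340,235),7)
for r in fit(d,[(.457,-.357,.22)]): print(np.round(r[:2],4),"deg %.1f"%np.degrees(r[2]),"score %.1f"%r[3])
E
```

```text
t42.82 pos [ 0.49   -0.3229  0.15  ] jaw az 12.36 tooly [-0.001 -0.001 -1.   ] F [-0.4 -0.2  0.3] open 0.0856 q [-0.71  0.03  1.78 -0.    1.34 -0.92]
[ 0.5066 -0.3988] deg -134.7 score 26.3
```

```bash
python3 - <<'E'
from h import *
d=snap("top","t70.png",(268,175,308,215),18);s=snap("side","s70.png",(298,195,338,235),16)
E
python3 - <<'E'
from h import *
d=eyes.get_image("top");st()
f=lambda c,r:(c/18+268-.5,r/18+175-.5)
for z in(.042,.05): print("bot left",z,onz(d,f(330,350),z)[1])
for z in(.086,.09): print("top l/r",z,onz(d,f(375,350),z)[1],onz(d,f(465,350),z)[1])
print("wires",onz(d,f(298,370),.078)[1],onz(d,f(548,370),.078)[1])
print("C top l/r",onz(d,f(92,350),.09)[1],onz(d,f(180,350),.09)[1],"bot r",onz(d,f(200,350),.042)[1])
s=eyes.get_image("side")
for yb in(-.037,-.044):
  for l in(0,10,20):
    import math
    a=math.radians(l)
    # rear bottom at z .042 ; front bottom
    fb=np.array([yb,.042+.018*math.sin(a)]);up=np.array([-math.sin(a),math.cos(a)])*.048;bk=-.018*np.array([math.cos(a),math.sin(a)])
    P=[fb,fb+up,fb+up+bk]
    print(yb,l,[round(((proj(s,[.562,p[0],p[1]])+.5-[298,195])*16)[1]) for p in P])
E
```

```text
t43.02 pos [ 0.4921 -0.3172  0.1498] jaw az 12.65 tooly [-0.001  0.001 -1.   ] F [0.  0.1 0.3] open 0.0856 q [-0.7   0.02  1.78  0.    1.34 -0.92]
bot left 0.042 -0.0349060331333282
bot left 0.05 -0.03560373999426547
top l/r 0.086 -0.047069404271233004 -0.06371766248464339
top l/r 0.09 -0.047393028188499026 -0.06399083861333262
wires -0.03203734114010649 -0.07855176549969047
C top l/r 0.004829999764907417 -0.011414189442124523 bot r -0.010044275655840956
-0.037 0 [376, 200, 172]
-0.037 10 [364, 178, 162]
-0.037 20 [353, 162, 158]
-0.044 0 [364, 189, 161]
-0.044 10 [353, 167, 151]
-0.044 20 [342, 151, 147]
```

play_rows --moves '[{"x": 1,"y": 3.77,"z": 0,"turn": -2,"jaw": 8},{"x": 1,"y": 3.77,"z": 0,"turn": -2,"jaw": 8},{"x": 1,"y": 3.77,"z": 0,"turn": -2,"jaw": 8},{"x": 1,"y": 3.77,"z": 0,"turn": -2,"jaw": 8},{"x": 1,"y": 3.77,"z": 0,"turn": -2,"jaw": 8},{"x": 1,"y": 3.77,"z": 0,"turn": -2,"jaw": 8},{"x": 1,"y": 3.77,"z": 0,"turn": -2,"jaw": 7.8},{"x": 0,"y": 0,"z": 0,"turn": 0,"jaw": 7.8}]'

```text
t: 43.73
tool_pos: [0.5627, -0.047, 0.1505]
tool_rot: [-1.199, 1.222, -1.219]
contact_force: [-1.5, -0.5, -0.1]
opening: 0.0778
```

play_rows --moves '[{"x": 0,"y": 0,"z": 0,"turn": 0,"jaw": 7.8}]'

```text
t: 43.82
tool_pos: [0.5621, -0.0511, 0.1504]
tool_rot: [-1.201, 1.222, -1.222]
contact_force: [-0.2, -0.4, -1.1]
opening: 0.0779
```

play_rows --moves '[{"x": 0,"y": -0.1,"z": -3.5,"turn": 0,"jaw": 7.8},{"x": 0,"y": 0,"z": -3,"turn": 0,"jaw": 7.8},{"x": 0,"y": 0,"z": -1.5,"turn": 0,"jaw": 7.8},{"x": 0,"y": 0,"z": 0,"turn": 0,"jaw": 7.8},{"x": 0,"y": 0,"z": 0,"turn": 0,"jaw": 5},{"x": 0,"y": 0,"z": 0,"turn": 0,"jaw": 5},{"x": 0,"y": 0,"z": 0,"turn": 0,"jaw": 5}]'

```text
t: 44.4
tool_pos: [0.5633, -0.056, 0.0724]
tool_rot: [-1.196, 1.224, -1.229]
contact_force: [0.0, -0.1, -0.7]
opening: 0.0632
```

play_rows --moves '[{"x": 0,"y": -0.1,"z": 0.2,"turn": 0,"jaw": 5},{"x": 0,"y": -0.3,"z": 0,"turn": 0,"jaw": 5},{"x": 0,"y": -0.2,"z": 0,"turn": 0,"jaw": 5},{"x": 0,"y": 0,"z": -0.2,"turn": 0,"jaw": 5},{"x": 0,"y": 0,"z": 0,"turn": 0,"jaw": 6.7},{"x": 0,"y": 0,"z": 0,"turn": 0,"jaw": 7.6},{"x": 0,"y": 0,"z": 0,"turn": 0,"jaw": 7.8},{"x": 0,"y": 0,"z": 2,"turn": 0,"jaw": 7.8}]'

```text
t: 45.07
tool_pos: [0.559, -0.0607, 0.0864]
tool_rot: [-1.202, 1.233, -1.222]
contact_force: [0.3, 0.4, -0.9]
opening: 0.0782
```

play_rows --moves '[{"x": 0,"y": 0,"z": 4,"turn": 0,"jaw": 8.54},{"x": 0,"y": 0,"z": 3,"turn": 0,"jaw": 8.54},{"x": -1,"y": -3.8,"z": 0,"turn": 2,"jaw": 8.54},{"x": -1,"y": -3.8,"z": 0,"turn": 2,"jaw": 8.54},{"x": -1,"y": -3.8,"z": 0,"turn": 2,"jaw": 8.54},{"x": -1,"y": -3.8,"z": 0,"turn": 2,"jaw": 8.54},{"x": -1,"y": -3.8,"z": 0,"turn": 2,"jaw": 8.54},{"x": -1,"y": -3.8,"z": 0,"turn": 2,"jaw": 8.54}]'

```text
t: 45.73
tool_pos: [0.5015, -0.2911, 0.1608]
tool_rot: [-1.292, 1.069, -1.07]
contact_force: [0.9, -0.2, -0.3]
opening: 0.0855
```

```bash
python3 - <<'E'
from tiles import *
st();d=snap("top","t71.png",(230,160,340,235),7);cv2.imwrite("pics/t71b.png",cv2.resize(d["img"][190:260,340:410],None,fx=6,fy=6)[:,:,::-1])
for r in fit(d,[(.457,-.357,.22)]): print(np.round(r[:2],4),"deg %.1f"%np.degrees(r[2]),"score %.1f"%r[3])
E
```

```text
t45.73 pos [ 0.5015 -0.2911  0.1608] jaw az 10.75 tooly [ 0.001 -0.    -1.   ] F [ 0.9 -0.2 -0.3] open 0.0855 q [-0.65 -0.    1.79  0.    1.35 -0.84]
[ 0.4962 -0.391 ] deg 41.9 score 31.5
```

play_rows --moves '[{"x": -2.4,"y": -2.7,"z": 0,"turn": 1.5,"jaw": 8.54},{"x": -2.4,"y": -2.7,"z": 0,"turn": 1.5,"jaw": 8.54},{"x": 0,"y": 0,"z": -4,"turn": 0,"jaw": 8.54},{"x": 0,"y": 0,"z": -4,"turn": 0,"jaw": 8.54},{"x": 0,"y": 0,"z": -3.6,"turn": 0,"jaw": 8.54},{"x": 0,"y": 0,"z": 0,"turn": 0,"jaw": 8.54},{"x": 0,"y": 0,"z": 0,"turn": 0,"jaw": 8.54},{"x": 0,"y": 0,"z": 0,"turn": 0,"jaw": 8.54}]'

```text
t: 46.45
tool_pos: [0.4554, -0.3442, 0.0466]
tool_rot: [-1.313, 1.029, -1.034]
contact_force: [0.2, 0.2, 0.4]
opening: 0.0851
```

```bash
python3 - <<'E'
from h import *
d=snap("side","s72.png",(310,150,370,215),9);st()
for z in(0,.018):
  print([((proj(d,[.4563+a*.032*.97-b*.024*.24,-.3573+a*.032*.24+b*.024*.97,z])+.5-[310,150])*9).round().tolist() for a in(-1,1) for b in(-1,1)])
E
```

```text
t46.50 pos [ 0.456  -0.3448  0.0477] jaw az 13.66 tooly [ 0.004 -0.004 -1.   ] F [ 0.6  0.3 -0.1] open 0.0853 q [-0.78  0.11  1.88 -0.    1.15 -1.02]
[[301.0, 408.0], [328.0, 442.0], [182.0, 419.0], [207.0, 454.0]]
[[302.0, 375.0], [328.0, 409.0], [183.0, 387.0], [207.0, 421.0]]
```

play_rows --moves '[{"x": -0.2,"y": -0.1,"z": -2,"turn": 0,"jaw": 8.54},{"x": 0,"y": 0,"z": -2,"turn": 0,"jaw": 8.54},{"x": 0,"y": 0,"z": -0.5,"turn": 0,"jaw": 8.54},{"x": 0,"y": 0,"z": 0,"turn": 0,"jaw": 8.54},{"x": 0,"y": 0,"z": 0,"turn": 0,"jaw": 5},{"x": 0,"y": 0,"z": 0,"turn": 0,"jaw": 5},{"x": 0,"y": 0,"z": 0,"turn": 0,"jaw": 5},{"x": 0,"y": 0,"z": 0,"turn": 0,"jaw": 5}]' --squeeze 20

```text
t: 47.17
tool_pos: [0.4535, -0.3457, 0.0019]
tool_rot: [-1.313, 1.029, -1.035]
contact_force: [-1.0, 0.3, 7.1]
opening: 0.0632
```

play_rows --moves '[{"x": 0,"y": 0,"z": 1.5,"turn": 0,"jaw": 5},{"x": 0,"y": 0,"z": 3.5,"turn": 0,"jaw": 5},{"x": 0,"y": 0,"z": 4,"turn": 0,"jaw": 5},{"x": 0,"y": 0,"z": 3.5,"turn": 0,"jaw": 5},{"x": 1.5,"y": 3.5,"z": 0,"turn": -3.7,"jaw": 5},{"x": 1.5,"y": 3.5,"z": 0,"turn": -3.7,"jaw": 5},{"x": 1.5,"y": 3.5,"z": 0,"turn": -3.7,"jaw": 5},{"x": 1.5,"y": 3.5,"z": 0,"turn": -3.7,"jaw": 5}]'

```text
t: 47.83
tool_pos: [0.5125, -0.2031, 0.1252]
tool_rot: [-1.197, 1.226, -1.228]
contact_force: [-0.1, 0.1, -0.6]
opening: 0.0635
```

play_rows --moves '[{"x": 1.6,"y": 3.5,"z": 0,"turn": 0,"jaw": 5},{"x": 1.6,"y": 3.5,"z": 0,"turn": 0,"jaw": 5},{"x": 1.6,"y": 3.6,"z": 0,"turn": 0,"jaw": 5},{"x": 0,"y": 0,"z": 0,"turn": 0,"jaw": 5},{"x": 0,"y": 0,"z": 0,"turn": 0,"jaw": 5},{"x": 0,"y": 0,"z": 0,"turn": 0,"jaw": 5}]'

```text
t: 48.33
tool_pos: [0.5599, -0.0985, 0.1244]
tool_rot: [-1.2, 1.224, -1.224]
contact_force: [0.7, -0.2, -1.0]
opening: 0.0635
```

```bash
python3 - <<'E'
from h import *
d=snap("side","s73.png",(290,160,350,235),8);st();snap("top","t73.png",(230,160,340,235),7)
E
```

```text
t48.38 pos [ 0.5597 -0.0992  0.1244] jaw az -1.20 tooly [-0. -0. -1.] F [-0.1 -1.1 -0.7] open 0.0634 q [-0.31  0.01  1.84 -0.    1.29 -0.28]
```

play_rows --moves '[{"x": 0.1,"y": 0.2,"z": -2.4,"turn": 0,"jaw": 5},{"x": 0,"y": 0,"z": -1.5,"turn": 0,"jaw": 5},{"x": 0,"y": 0,"z": -0.5,"turn": 0,"jaw": 5},{"x": 0,"y": 0,"z": -0.5,"turn": 0,"jaw": 5},{"x": 0,"y": -0.2,"z": -0.5,"turn": 0,"jaw": 5},{"x": 0,"y": -0.2,"z": -0.5,"turn": 0,"jaw": 5},{"x": 0,"y": -0.3,"z": -0.5,"turn": 0,"jaw": 5},{"x": 0,"y": -0.3,"z": -0.4,"turn": 0,"jaw": 5}]'

```text
t: 49.1
tool_pos: [0.5607, -0.1033, 0.0592]
tool_rot: [-1.193, 1.232, -1.218]
contact_force: [-11.3, 22.0, 21.3]
opening: 0.0639
```

play_rows --moves '[{"x": 0,"y": -0.3,"z": -0.3,"turn": 0,"jaw": 5},{"x": 0,"y": -0.3,"z": -0.3,"turn": 0,"jaw": 6.35},{"x": 0,"y": 0,"z": 0,"turn": 0,"jaw": 6.36},{"x": 0,"y": 0,"z": 0,"turn": 0,"jaw": 6.37},{"x": 0,"y": 0,"z": 0,"turn": 0,"jaw": 6.38},{"x": 0,"y": 0,"z": 0,"turn": 0,"jaw": 6.38}]'

```text
t: 49.6
tool_pos: [0.5604, -0.1091, 0.0522]
tool_rot: [-1.194, 1.231, -1.218]
contact_force: [-7.1, 18.1, 11.7]
opening: 0.0638
```

```bash
python3 - <<'E'
from h import *
d=snap("side","s74.png",(290,170,350,235),9);st()
E
```

```text
t49.65 pos [ 0.5604 -0.1091  0.0522] jaw az -1.28 tooly [-0.002  0.009 -1.   ] F [-6.5 16.9 11.5] open 0.0639 q [-0.33  0.11  1.87  0.01  1.17 -0.31]
```

play_rows --moves '[{"x": 0,"y": -0.2,"z": -0.1,"turn": 0,"jaw": 6.38},{"x": 0,"y": -0.2,"z": 0,"turn": 0,"jaw": 6.38},{"x": 0,"y": 0,"z": 0,"turn": 0,"jaw": 6.38}]'

```text
t: 49.9
tool_pos: [0.5603, -0.1124, 0.0504]
tool_rot: [-1.192, 1.233, -1.217]
contact_force: [-4.1, 19.0, 8.2]
opening: 0.0639
```

```bash
python3 - <<'E'
from h import *
d=snap("side","s75.png",(290,170,350,235),9);st()
E
```

```text
t49.95 pos [ 0.5603 -0.1124  0.0504] jaw az -1.29 tooly [-0.002  0.01  -1.   ] F [-4.  17.9  8.3] open 0.0640 q [-0.33  0.11  1.87  0.01  1.16 -0.31]
```

play_rows --moves '[{"x": 0,"y": -0.3,"z": 0,"turn": 0,"jaw": 6.38},{"x": 0,"y": -0.3,"z": 0,"turn": 0,"jaw": 6.38},{"x": 0,"y": 0,"z": 0,"turn": 0,"jaw": 6.38}]'

```text
t: 50.2
tool_pos: [0.5602, -0.1177, 0.0497]
tool_rot: [-1.191, 1.233, -1.216]
contact_force: [-2.1, 20.6, 5.7]
opening: 0.0639
```

```bash
python3 - <<'E'
from h import *
d=snap("side","s76.png",(290,170,350,235),9);st()
E
```

```text
t50.25 pos [ 0.5602 -0.1177  0.0497] jaw az -1.28 tooly [-0.002  0.012 -1.   ] F [-2.  19.1  5.2] open 0.0637 q [-0.34  0.11  1.87  0.01  1.16 -0.32]
```

play_rows --moves '[{"x": 0,"y": -0.3,"z": 0,"turn": 0,"jaw": 6.38},{"x": 0,"y": -0.2,"z": 0,"turn": 0,"jaw": 6.38},{"x": 0,"y": 0,"z": 0,"turn": 0,"jaw": 6.38}]'

```text
t: 50.5
tool_pos: [0.5602, -0.1234, 0.0495]
tool_rot: [-1.193, 1.232, -1.217]
contact_force: [-1.7, 18.0, 3.5]
opening: 0.0638
```

```bash
python3 - <<'E'
from h import *
d=snap("side","s77.png",(290,170,350,235),9);st()
E
```

```text
t50.55 pos [ 0.5602 -0.1234  0.0495] jaw az -1.27 tooly [-0.002  0.01  -1.   ] F [-1.9 17.3  4.1] open 0.0638 q [-0.35  0.12  1.87  0.01  1.16 -0.33]
```

play_rows --moves '[{"x": 0,"y": 0,"z": 0,"turn": 0,"jaw": 5},{"x": 0,"y": 0,"z": 0,"turn": 0,"jaw": 5},{"x": 0,"y": 0,"z": 0,"turn": 0,"jaw": 5},{"x": 0,"y": 0,"z": 0.3,"turn": 0,"jaw": 5},{"x": 0,"y": 0.6,"z": 0,"turn": 0,"jaw": 5},{"x": 0,"y": 0.6,"z": 0,"turn": 0,"jaw": 5},{"x": 0,"y": 0,"z": 0,"turn": 0,"jaw": 5}]' --squeeze 20

```text
t: 51.13
tool_pos: [0.5616, -0.1174, 0.0536]
tool_rot: [-1.202, 1.22, -1.229]
contact_force: [-0.0, -6.7, -0.2]
opening: 0.0639
```

```bash
cat h.py arc.py; python3 - <<'E'
from h import *
print(st())
snap("top","pics/d1.png",None,1)
snap("side","pics/d1s.png",None,1)
E
```

```text
import numpy as np, cv2
from station import ctrl, eyes, finish_job, find_in, regions_of, pinpoint
def snap(n,fn,crop=None,s=1):
    d=eyes.get_image(n); im=d["img"]
    if crop: im=im[crop[1]:crop[3],crop[0]:crop[2]]
    if s!=1: im=cv2.resize(im,None,fx=s,fy=s,interpolation=cv2.INTER_CUBIC)
    cv2.imwrite("pics/"+fn,im[:,:,::-1]); return d
def ray(d,p):
    K=d["camera_matrix"];T=d["cam_to_world"]
    v=np.linalg.inv(K)@np.array([p[0],p[1],1.]); v=np.array([v[0],-v[1],-v[2]])
    return T[:3,3],T[:3,:3]@v
def onz(d,p,z):
    o,v=ray(d,p); return o+v*(z-o[2])/v[2]
def proj(d,P):
    T=np.linalg.inv(d["cam_to_world"]);c=T[:3,:3]@np.asarray(P)+T[:3,3]
    u=d["camera_matrix"]@np.array([c[0],-c[1],-c[2]]);return u[:2]/u[2]
def tri(d1,p1,d2,p2):
    o1,v1=ray(d1,p1);o2,v2=ray(d2,p2)
    v1=v1/np.linalg.norm(v1);v2=v2/np.linalg.norm(v2)
    A=np.stack([v1,-v2],1);s=np.linalg.lstsq(A,o2-o1,rcond=None)[0]
    a=o1+s[0]*v1;b=o2+s[1]*v2;return (a+b)/2,np.linalg.norm(a-b)
from scipy.spatial.transform import Rotation as Rn
def st():
    o=ctrl.get_obs();R=Rn.from_rotvec(o["tool_rot"]).as_matri
[... 825 characters left out ...]
.005 -1.   ] F [-0.  -6.7 -0.2] open 0.0639 q [-0.33  0.11  1.87 -0.    1.16 -0.31]
{'t': 51.1333, 'q': array([-0.33374167,  0.10747348,  1.86948522, -0.0044781 ,  1.16138401,
       -0.31174661]), 'dq': array([-0.00916067,  0.00316432, -0.00267691,  0.01174401,  0.00516538,
       -0.01125409]), 'effort': array([  3.68516654, -36.82569623, -31.32484317,   1.31366707,
         0.35892595,   0.07705537]), 'tool_pos': array([ 0.56164715, -0.11741123,  0.05356596]), 'tool_rot': array([-1.20189209,  1.22042736, -1.22855914]), 'contact_force': array([-1.82333674e-03, -6.68983992e+00, -2.38444659e-01]), 'wrist_torque': array([-0.80733843,  0.06771811,  0.02784655]), 'opening': 0.06392712403605673}
```

play_rows --moves '[{"x": 0,"y": -0.4,"z": 0,"turn": 0,"jaw": 5},{"x": 0,"y": 0,"z": 0,"turn": 0,"jaw": 5}]'

```text
t: 51.4
tool_pos: [0.5611, -0.1202, 0.0527]
tool_rot: [-1.199, 1.225, -1.225]
contact_force: [-0.2, -0.2, -0.5]
opening: 0.0635
```

```bash
python3 - <<'E'
from h import *
st()
d=snap("top","d1.png",None,1)
snap("top","d1c.png",(240,140,460,290),3)
d=snap("side","d1s.png",None,1.2)
E
```

```text
t51.40 pos [ 0.5611 -0.1202  0.0527] jaw az -1.23 tooly [ 0. -0. -1.] F [-0.2 -0.2 -0.5] open 0.0635 q [-0.34  0.11  1.87 -0.    1.16 -0.32]
```

View pics/d1c.png

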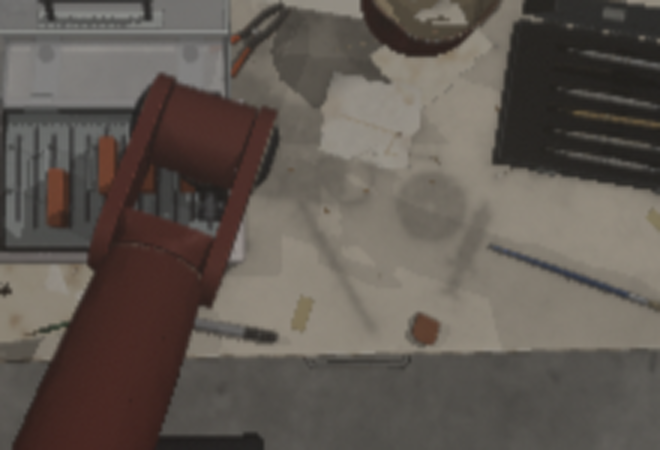

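View pics/d1s.png

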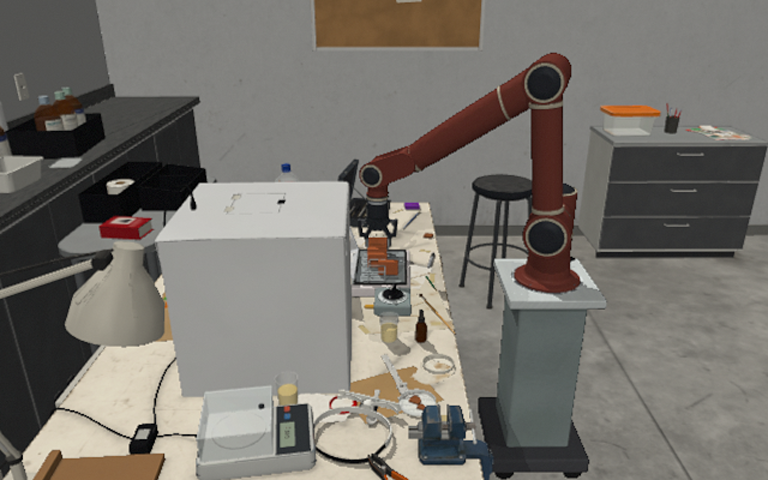

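play_rows --moves '[{"x": 0,"y": 0,"z": -0.2,"turn": 0,"jaw": 5},{"x": 0,"y": 0,"z": -0.15,"turn": 0,"jaw": 5},{"x": 0,"y": 0,"z": 0,"turn": 0,"jaw": 5}]'

```text
t: 51.8
tool_pos: [0.5607, -0.1191, 0.0482]
tool_rot: [-1.2, 1.225, -1.223]
contact_force: [0.1, 0.5, -0.4]
opening: 0.0639
```

play_rows --moves '[{"x": 0,"y": 0,"z": -0.15,"turn": 0,"jaw": 5},{"x": 0,"y": 0,"z": 0,"turn": 0,"jaw": 5}]'

```text
t: 51.97
tool_pos: [0.5609, -0.1192, 0.047]
tool_rot: [-1.2, 1.225, -1.224]
contact_force: [-0.2, 0.8, -0.4]
opening: 0.0639
```

play_rows --moves '[{"x": 0,"y": 0,"z": -0.15,"turn": 0,"jaw": 5},{"x": 0,"y": 0,"z": 0,"turn": 0,"jaw": 5}]'

```text
t: 52.13
tool_pos: [0.561, -0.1193, 0.0457]
tool_rot: [-1.2, 1.224, -1.224]
contact_force: [-0.7, -0.4, -1.2]
opening: 0.0641
```

play_rows --moves '[{"x": 0,"y": 0,"z": -0.1,"turn": 0,"jaw": 5},{"x": 0,"y": 0,"z": 0,"turn": 0,"jaw": 6.38},{"x": 0,"y": 0,"z": 0,"turn": 0,"jaw": 6.5},{"x": 0,"y": 0,"z": 0,"turn": 0,"jaw": 6.8},{"x": 0,"y": 0,"z": 0,"turn": 0,"jaw": 7.4},{"x": 0,"y": 0,"z": 0,"turn": 0,"jaw": 7.8},{"x": 0,"y": 0,"z": 0,"turn": 0,"jaw": 7.8}]'

```text
t: 52.72
tool_pos: [0.5611, -0.1195, 0.0449]
tool_rot: [-1.2, 1.224, -1.224]
contact_force: [-0.2, -0.7, -0.2]
opening: 0.078
```

play_rows --moves '[{"x": 0,"y": 0,"z": 1.5,"turn": 0,"jaw": 7.8},{"x": 0,"y": 0,"z": 3,"turn": 0,"jaw": 7.8},{"x": 0,"y": 0,"z": 4,"turn": 0,"jaw": 7.8},{"x": 0,"y": 0,"z": 4,"turn": 0,"jaw": 7.8},{"x": 0,"y": -4,"z": 0,"turn": 0,"jaw": 7.8},{"x": 0,"y": -4,"z": 0,"turn": 0,"jaw": 7.8},{"x": 0,"y": -4,"z": 0,"turn": 0,"jaw": 7.8},{"x": 0,"y": -4,"z": 0,"turn": 0,"jaw": 7.8}]'

```text
t: 53.38
tool_pos: [0.5611, -0.281, 0.1706]
tool_rot: [-1.2, 1.222, -1.225]
contact_force: [0.3, 0.8, -0.8]
opening: 0.0777
```

```bash
python3 - <<'E'
from h import *
st()
snap("top","d2c.png",(220,140,360,240),5)
d=snap("side","d2s.png",(280,170,380,270),6)
E
```

```text
t53.38 pos [ 0.5611 -0.281   0.1706] jaw az -1.12 tooly [ 0.001 -0.001 -1.   ] F [ 0.3  0.8 -0.8] open 0.0777 q [-0.58  0.1   1.66 -0.    1.37 -0.56]
```

View pics/d2c.png

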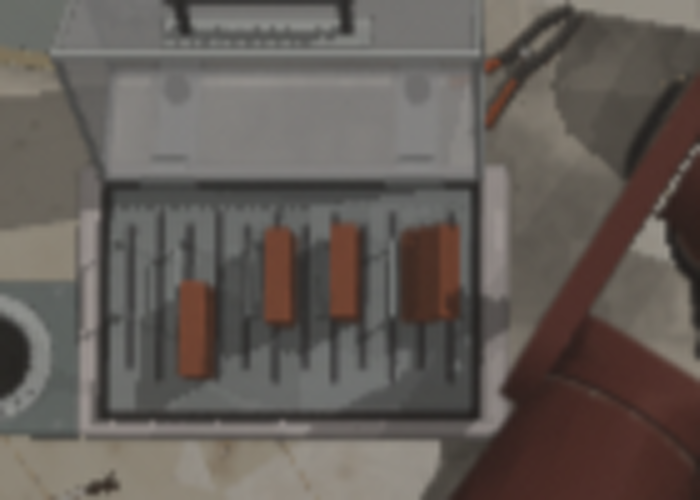

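View pics/d2s.png

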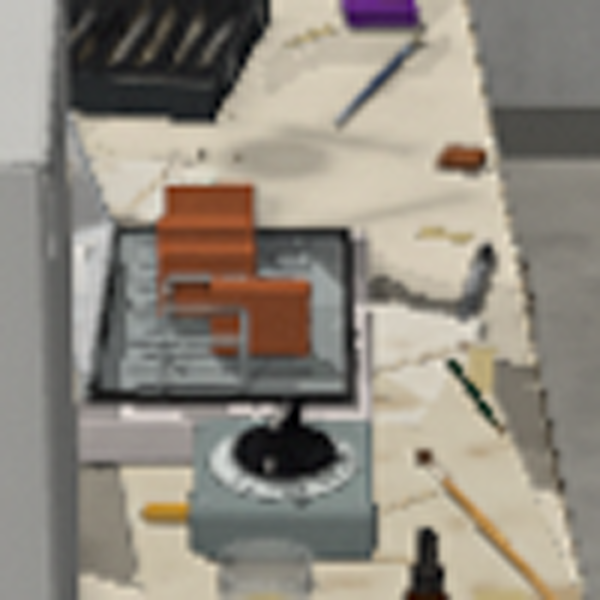

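```bash
python3 - <<'E'
from h import *
d=eyes.get_image("top")
print(d["cam_to_world"][:3,3])
for n,p,z in [("top edge R",(458,273),.075),("topedge L",(440,273),.08),("bottom of dark L",(400,275),.05),("Aend",(197,282),.09),("A bot end",(197,378),.09),("Bc",(344,270),.09),("Cc",(278,275),.09),("C0",(278,228),.09),("C1",(278,323),.09)]:
  print(n,onz(d,(p[0]/5+220,p[1]/5+140),z).round(4))
# model: tile pivot with bottom -y corner?  D: faces for lean
for lean in (20,25,30,35,40,45):
  for yb in (-.095,-.100,-.105):
    t=np.radians(lean); b=np.array([yb,.042]) # lowest corner (-y bottom corner)
    th=np.array([np.cos(t),np.sin(t)]); up=np.array([-np.sin(t),np.cos(t)])
    # lean to -y: pivot = -y bottom corner, other bottom corner raised
    P=[b,b+.018*th,b+.048*up,b+.048*up+.018*th]
    print(lean,yb,[round((proj(d,(.563,q[0],q[1]))[0]-220)*5) for q in P], "wire gap",)
E
```

```text
[ 0.43074768 -0.15386843  1.40603869]
top edge R [ 0.5602 -0.1242  0.075 ]
topedge L [ 0.56   -0.1123  0.08  ]
bottom of dark L [ 0.5621 -0.084   0.05  ]
Aend [0.5565 0.0488 0.09  ]
A bot end [0.4927 0.0494 0.09  ]
Bc [ 0.5624 -0.0489  0.09  ]
Cc [ 0.56   -0.0051  0.09  ]
C0 [ 0.5914 -0.0054  0.09  ]
C1 [ 0.528  -0.0047  0.09  ]
20 -0.095 [417, 391, 438, 412] wire gap
20 -0.1 [424, 399, 446, 420] wire gap
20 -0.105 [431, 406, 453, 427] wire gap
25 -0.095 [417, 392, 444, 419] wire gap
25 -0.1 [424, 400, 452, 427] wire gap
25 -0.105 [431, 407, 459, 434] wire gap
30 -0.095 [417, 393, 450, 426] wire gap
30 -0.1 [424, 401, 457, 433] wire gap
30 -0.105 [431, 408, 465, 441] wire gap
35 -0.095 [417, 394, 455, 433] wire gap
35 -0.1 [424, 402, 463, 440] wire gap
35 -0.105 [431, 409, 470, 448] wire gap
40 -0.095 [417, 396, 460, 439] wire gap
40 -0.1 [424, 403, 468, 447] wire gap
40 -0.105 [431, 410, 475, 454] wire gap
45 -0.095 [417, 397, 465, 445] wire gap
45 -0.1 [424, 404, 472, 453] wire gap
45 -0.105 [431, 412, 480, 460] wire gap
```

play_rows --moves '[{"x": 0,"y": 4,"z": 0,"turn": 0,"jaw": 7.8},{"x": 0,"y": 4,"z": 0,"turn": 0,"jaw": 7.8},{"x": 0,"y": 4,"z": 0,"turn": 0,"jaw": 7.8},{"x": 0,"y": 4,"z": 0,"turn": 0,"jaw": 7.8},{"x": 0,"y": 0.8,"z": -3,"turn": 0,"jaw": 7.8},{"x": 0,"y": 0,"z": -3,"turn": 0,"jaw": 7.8},{"x": 0,"y": 0,"z": 0,"turn": 0,"jaw": 7.8}]'

```text
t: 54.12
tool_pos: [0.5566, -0.1076, 0.1035]
tool_rot: [-1.206, 1.231, -1.214]
contact_force: [-1.5, 0.1, -1.5]
opening: 0.0778
```

play_rows --moves '[{"x": 0.3,"y": -0.3,"z": -1,"turn": 0,"jaw": 7.8},{"x": 0,"y": 0,"z": -1,"turn": 0,"jaw": 7.8},{"x": 0,"y": 0,"z": -1,"turn": 0,"jaw": 7.8},{"x": 0,"y": 0,"z": 0,"turn": 0,"jaw": 7.8},{"x": 0,"y": 0,"z": 0,"turn": 0,"jaw": 7.8}]'

```text
t: 54.53
tool_pos: [0.564, -0.1148, 0.0798]
tool_rot: [-1.199, 1.225, -1.224]
contact_force: [0.6, -0.4, 0.1]
opening: 0.0777
```

play_rows --moves '[{"x": -0.2,"y": 0.2,"z": -0.8,"turn": 0,"jaw": 7.8},{"x": 0,"y": 0,"z": 0,"turn": 0,"jaw": 7},{"x": 0,"y": 0,"z": 0,"turn": 0,"jaw": 6.5},{"x": 0,"y": 0,"z": 0,"turn": 0,"jaw": 6.37},{"x": 0,"y": 0,"z": 0,"turn": 0,"jaw": 6.37}]'

```text
t: 54.95
tool_pos: [0.5621, -0.1125, 0.0721]
tool_rot: [-1.199, 1.224, -1.224]
contact_force: [-0.2, -0.0, -1.9]
opening: 0.064
```

play_rows --moves '[{"x": 0,"y": 0.5,"z": 0.1,"turn": 0,"jaw": 6.37},{"x": 0,"y": 0.5,"z": 0.1,"turn": 0,"jaw": 6.37},{"x": 0,"y": 0.5,"z": 0.1,"turn": 0,"jaw": 6.37},{"x": 0,"y": 0.4,"z": 0,"turn": 0,"jaw": 6.37},{"x": 0,"y": 0,"z": 0,"turn": 0,"jaw": 6.37}]'

```text
t: 55.37
tool_pos: [0.5623, -0.0924, 0.0752]
tool_rot: [-1.199, 1.223, -1.224]
contact_force: [-0.2, -0.7, -1.4]
opening: 0.0641
```

play_rows --moves '[{"x": 0,"y": 0.3,"z": 0,"turn": 0,"jaw": 6.37},{"x": 0,"y": 0,"z": 0,"turn": 0,"jaw": 6.37}]'

```text
t: 55.53
tool_pos: [0.562, -0.0898, 0.0748]
tool_rot: [-1.2, 1.224, -1.223]
contact_force: [0.2, -1.1, -0.6]
opening: 0.0634
```

```bash
python3 - <<'E'
from h import *
st()
snap("top","d3c.png",(220,140,360,240),5)
d=snap("side","d3s.png",(280,170,380,270),6)
E
```

```text
t55.53 pos [ 0.562  -0.0898  0.0748] jaw az -1.14 tooly [-0.  0. -1.] F [ 0.2 -1.1 -0.6] open 0.0634 q [-0.29  0.07  1.87  0.    1.2  -0.27]
```

View pics/d3s.png

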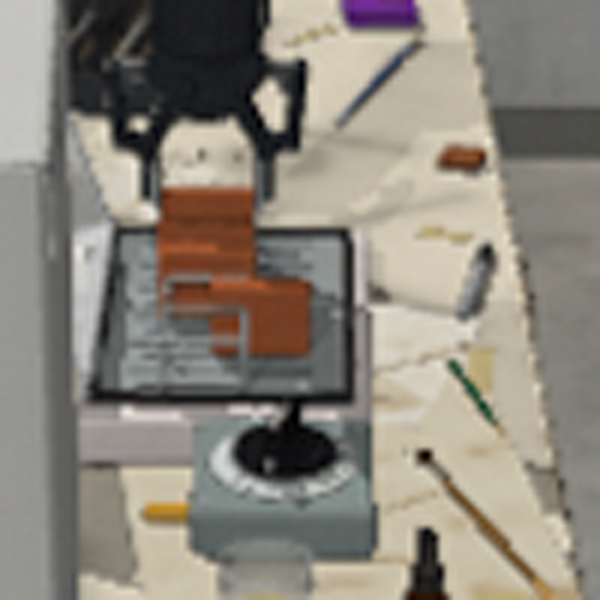

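View pics/d3c.png

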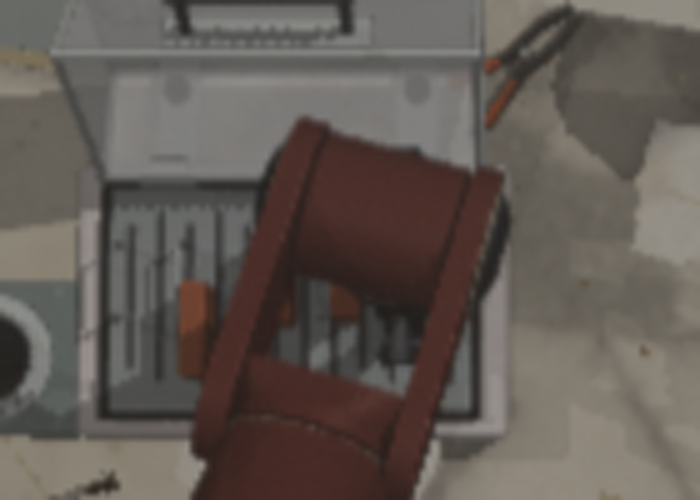

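play_rows --moves '[{"x": 0,"y": 0,"z": 0,"turn": 0,"jaw": 5},{"x": 0,"y": 0,"z": 0,"turn": 0,"jaw": 5},{"x": 0,"y": 0,"z": 0.3,"turn": 0,"jaw": 5},{"x": 0,"y": -0.5,"z": 0,"turn": 0,"jaw": 5},{"x": 0,"y": -0.4,"z": 0,"turn": 0,"jaw": 5},{"x": 0,"y": 0,"z": -0.2,"turn": 0,"jaw": 5},{"x": 0,"y": 0,"z": -0.2,"turn": 0,"jaw": 5},{"x": 0,"y": 0,"z": 0,"turn": 0,"jaw": 5}]'

```text
t: 56.3
tool_pos: [0.5623, -0.0997, 0.0744]
tool_rot: [-1.199, 1.224, -1.225]
contact_force: [-1.0, -0.1, 3.0]
opening: 0.0633
```

Contact with the tray; release.

play_rows --moves '[{"x": 0,"y": 0,"z": 0,"turn": 0,"jaw": 6.36},{"x": 0,"y": 0,"z": 0,"turn": 0,"jaw": 6.6},{"x": 0,"y": 0,"z": 0,"turn": 0,"jaw": 7.4},{"x": 0,"y": 0,"z": 0,"turn": 0,"jaw": 7.8},{"x": 0,"y": 0,"z": 2,"turn": 0,"jaw": 7.8},{"x": 0,"y": 0,"z": 4,"turn": 0,"jaw": 7.8},{"x": 0,"y": 0,"z": 4,"turn": 0,"jaw": 7.8},{"x": -4,"y": 0,"z": 0,"turn": 0,"jaw": 7.8}]'

```text
t: 56.97
tool_pos: [0.5307, -0.1016, 0.1851]
tool_rot: [-1.19, 1.206, -1.236]
contact_force: [0.1, -0.2, 3.2]
opening: 0.0781
```

play_rows --moves '[{"x": -4,"y": 0,"z": 0,"turn": 0,"jaw": 7.8},{"x": -4,"y": 0,"z": 0,"turn": 0,"jaw": 7.8},{"x": -4,"y": 0,"z": 0,"turn": 0,"jaw": 7.8}]'

```text
t: 57.22
tool_pos: [0.4005, -0.0991, 0.1737]
tool_rot: [-1.2, 1.224, -1.223]
contact_force: [-0.9, -1.0, 1.6]
opening: 0.078
```

```bash
python3 - <<'E'
from h import *
st()
snap("top","d4c.png",(220,140,360,240),5)
d=snap("side","d4s.png",(280,170,380,270),6)
E
```

```text
t57.22 pos [ 0.4005 -0.0991  0.1737] jaw az -1.11 tooly [-0.  0. -1.] F [-0.9 -1.   1.6] open 0.0780 q [-0.42 -0.46  2.15 -0.    1.45 -0.4 ]
```

View pics/d4c.png

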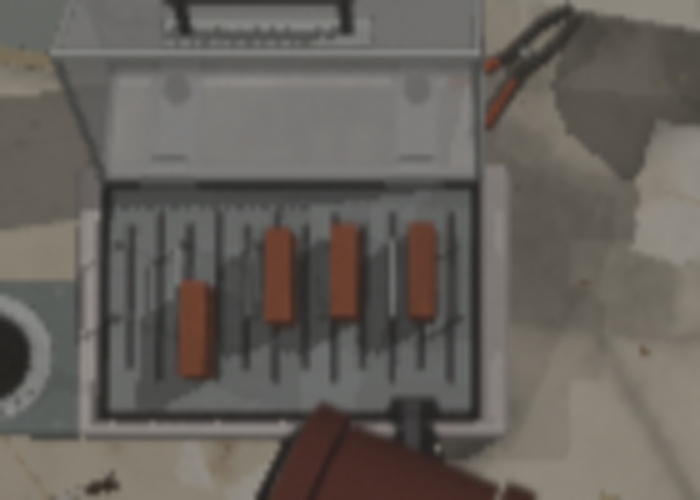

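play_rows --moves '[{"x": 2.5,"y": 3.2,"z": 0,"turn": 0,"jaw": 7.8},{"x": 2.5,"y": 3.2,"z": 0,"turn": 0,"jaw": 7.8},{"x": 2.5,"y": 3.2,"z": 0,"turn": 0,"jaw": 7.8},{"x": 2.5,"y": 3.0,"z": 0,"turn": 0,"jaw": 7.8},{"x": 2.4,"y": 2,"z": 0,"turn": 0,"jaw": 7.8},{"x": 0,"y": 0,"z": -3,"turn": 0,"jaw": 7.8},{"x": 0,"y": 0,"z": -2.5,"turn": 0,"jaw": 7.8},{"x": 0,"y": 0,"z": 0,"turn": 0,"jaw": 7.8}]'

```text
t: 57.98
tool_pos: [0.523, 0.0476, 0.1129]
tool_rot: [-1.207, 1.231, -1.218]
contact_force: [-1.9, 0.1, -1.1]
opening: 0.0782
```

play_rows --moves '[{"x": 0,"y": 0,"z": 0,"turn": 0,"jaw": 7.8},{"x": 0.1,"y": 0,"z": -1.2,"turn": 0,"jaw": 7.8},{"x": 0,"y": 0,"z": -1.2,"turn": 0,"jaw": 7.8},{"x": 0,"y": 0,"z": -0.9,"turn": 0,"jaw": 7.8},{"x": 0,"y": 0,"z": 0,"turn": 0,"jaw": 7.8},{"x": 0,"y": 0,"z": 0,"turn": 0,"jaw": 7.8}]'

```text
t: 58.48
tool_pos: [0.5265, 0.0464, 0.0853]
tool_rot: [-1.2, 1.225, -1.224]
contact_force: [0.0, -0.8, -0.1]
opening: 0.0775
```

```bash
python3 - <<'E'
from h import *
st()
snap("top","a1.png",(220,140,320,220),7)
snap("side","a1s.png",(280,170,380,270),6)
E
```

```text
t58.48 pos [0.5265 0.0464 0.0853] jaw az -1.18 tooly [-0.001  0.    -1.   ] F [ 0.  -0.8 -0.1] open 0.0775 q [-0.05 -0.04  1.96  0.    1.22 -0.03]
```

View pics/a1s.png

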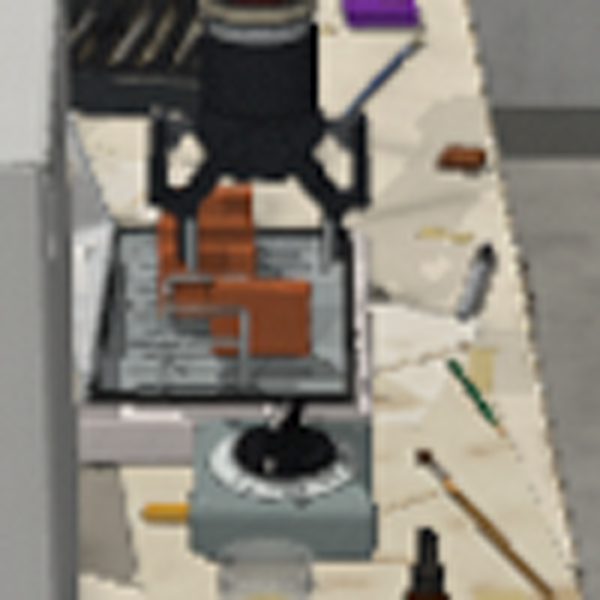

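play_rows --moves '[{"x": -0.1,"y": 0.1,"z": -0.9,"turn": 0,"jaw": 7.8},{"x": 0,"y": 0,"z": 0,"turn": 0,"jaw": 7.0},{"x": 0,"y": 0,"z": 0,"turn": 0,"jaw": 6.5},{"x": 0,"y": 0,"z": 0,"turn": 0,"jaw": 5},{"x": 0,"y": 0,"z": 0,"turn": 0,"jaw": 5},{"x": 0,"y": 0,"z": 0,"turn": 0,"jaw": 5}]'

```text
t: 59.08
tool_pos: [0.526, 0.0476, 0.0769]
tool_rot: [-1.2, 1.224, -1.224]
contact_force: [-0.2, 0.2, -1.5]
opening: 0.063
```

play_rows --moves '[{"x": 0,"y": 0,"z": 0.3,"turn": 0,"jaw": 5},{"x": 0,"y": 0,"z": 0,"turn": 0,"jaw": 5},{"x": 1.2,"y": -0.3,"z": 0,"turn": 0,"jaw": 5},{"x": 1.2,"y": -0.3,"z": 0,"turn": 0,"jaw": 5},{"x": 1.2,"y": -0.2,"z": 0,"turn": 0,"jaw": 5},{"x": 0,"y": 0,"z": 0,"turn": 0,"jaw": 5},{"x": 0,"y": 0,"z": -0.2,"turn": 0,"jaw": 5},{"x": 0,"y": 0,"z": 0,"turn": 0,"jaw": 5}]'

```text
t: 59.75
tool_pos: [0.5613, 0.0397, 0.0773]
tool_rot: [-1.201, 1.225, -1.223]
contact_force: [0.3, -0.1, -1.1]
opening: 0.0632
```

play_rows --moves '[{"x": 0,"y": 0.1,"z": -0.15,"turn": 0,"jaw": 5},{"x": 0,"y": 0,"z": -0.1,"turn": 0,"jaw": 5},{"x": 0,"y": 0,"z": 0,"turn": 0,"jaw": 5}]'

```text
t: 60.0
tool_pos: [0.5615, 0.0404, 0.0768]
tool_rot: [-1.201, 1.224, -1.224]
contact_force: [-4.0, -1.5, 7.2]
opening: 0.0633
```

play_rows --moves '[{"x": 0,"y": 0,"z": 0.05,"turn": 0,"jaw": 6.36},{"x": 0,"y": 0,"z": 0,"turn": 0,"jaw": 6.6},{"x": 0,"y": 0,"z": 0,"turn": 0,"jaw": 7.4},{"x": 0,"y": 0,"z": 0,"turn": 0,"jaw": 7.8},{"x": 0,"y": 0,"z": 2,"turn": 0,"jaw": 7.8},{"x": 0,"y": 0,"z": 4,"turn": 0,"jaw": 7.8},{"x": 0,"y": 0,"z": 4,"turn": 0,"jaw": 7.8},{"x": -4,"y": 0,"z": 0,"turn": 0,"jaw": 7.8}]'

```text
t: 60.67
tool_pos: [0.5311, 0.0399, 0.1871]
tool_rot: [-1.185, 1.209, -1.234]
contact_force: [0.6, -0.9, 3.1]
opening: 0.0776
```

play_rows --moves '[{"x": -4,"y": 0,"z": 2,"turn": 0,"jaw": 7.8},{"x": -4,"y": 0,"z": 2,"turn": 0,"jaw": 7.8},{"x": -3,"y": 0,"z": 2,"turn": 0,"jaw": 5},{"x": 0,"y": 0,"z": 0,"turn": 0,"jaw": 2.5}]'

```text
t: 61.0
tool_pos: [0.4162, 0.0408, 0.2383]
tool_rot: [-1.194, 1.217, -1.228]
contact_force: [1.3, -0.8, 0.9]
opening: 0.0553
```

```bash
python3 - <<'E'
from h import *
st()
d=snap("top","a2.png",(220,140,360,240),5)
snap("side","a2s.png",(280,170,380,270),6)
E
```

```text
t61.00 pos [0.4162 0.0408 0.2383] jaw az -1.14 tooly [ 0.009 -0.001 -1.   ] F [ 1.3 -0.8  0.9] open 0.0553 q [-0.08 -0.49  2.06  0.    1.56 -0.06]
```

View pics/a2.png

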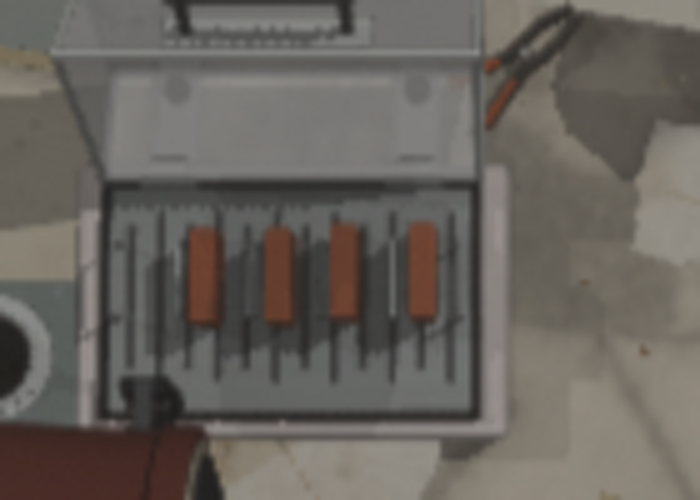

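View pics/a2s.png

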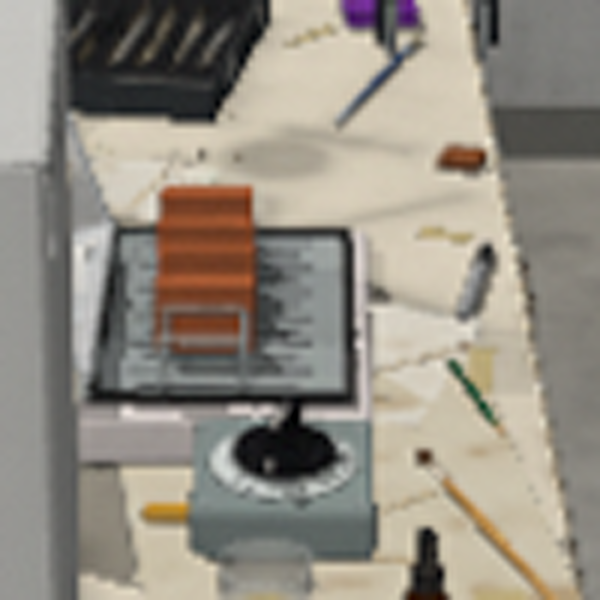

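play_rows --moves '[{"x": 0,"y": 0,"z": 4,"turn": 0,"jaw": 2.5},{"x": 3,"y": 0,"z": 2.5,"turn": 0,"jaw": 2.5},{"x": 4,"y": -0.8,"z": 0,"turn": 0,"jaw": 2.5},{"x": 4,"y": -0.8,"z": 0,"turn": 0,"jaw": 2.5},{"x": 4,"y": -0.8,"z": 0,"turn": 0,"jaw": 2.5},{"x": 4,"y": -0.8,"z": 0,"turn": 0,"jaw": 2.5},{"x": 4,"y": -0.9,"z": 0,"turn": 0,"jaw": 2.5},{"x": 4,"y": -0.9,"z": 0,"turn": 0.5,"jaw": 2.5}]'

```text
t: 61.77
tool_pos: [0.6901, -0.0099, 0.294]
tool_rot: [-1.207, 1.221, -1.215]
contact_force: [0.7, 0.4, 1.1]
opening: 0.0252
```

play_rows --moves '[{"x": 2,"y": 0,"z": 0,"turn": 0,"jaw": 2.5},{"x": 0,"y": 0,"z": 0,"turn": 0,"jaw": 2.5},{"x": 0,"y": 0,"z": 0,"turn": 0,"jaw": 2.5}]'

```text
t: 62.02
tool_pos: [0.7085, -0.0096, 0.2936]
tool_rot: [-1.207, 1.223, -1.215]
contact_force: [0.0, 0.4, -0.2]
opening: 0.025
```

play_rows --moves '[{"x": 0.8,"y": -0.1,"z": -2,"turn": 0,"jaw": 2.5},{"x": 0,"y": 0,"z": -2,"turn": 0,"jaw": 2.5},{"x": 0,"y": 0,"z": 0,"turn": 0,"jaw": 2.5}]'

```text
t: 62.27
tool_pos: [0.713, -0.0099, 0.2514]
tool_rot: [-1.21, 1.225, -1.212]
contact_force: [-0.7, 0.8, -1.4]
opening: 0.0249
```

```bash
python3 - <<'E'
from h import *
st()
snap("top","b1.png",(220,100,360,200),5)
E
```

```text
t62.27 pos [ 0.713  -0.0099  0.2514] jaw az -0.65 tooly [-0.01   0.001 -1.   ] F [-0.7  0.8 -1.4] open 0.0249 q [-0.12  0.25  1.36  0.    1.54 -0.11]
```

View pics/b1.png

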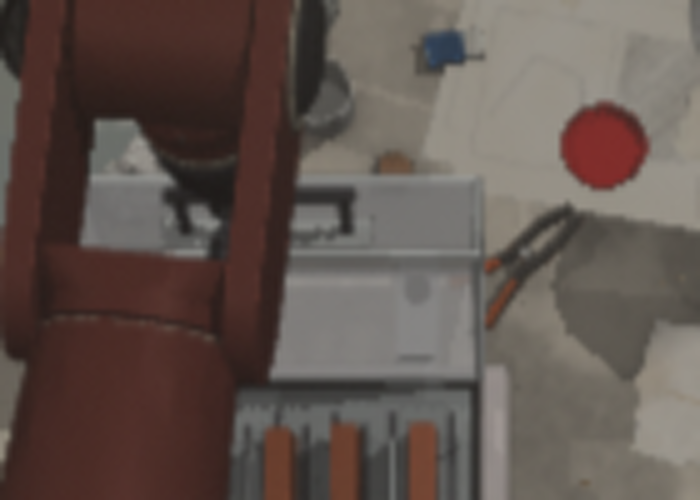

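play_rows --moves '[{"x": 0,"y": 0,"z": -1.5,"turn": 0,"jaw": 2.5},{"x": 0,"y": 0,"z": -1.5,"turn": 0,"jaw": 2.5},{"x": 0,"y": 0,"z": -1,"turn": 0,"jaw": 2.5},{"x": 0,"y": 0,"z": 0,"turn": 0,"jaw": 2.5},{"x": 0,"y": 0,"z": 0,"turn": 0,"jaw": 2.5}]'

```text
t: 62.73
tool_pos: [0.7148, -0.0103, 0.2168]
tool_rot: [-1.205, 1.219, -1.216]
contact_force: [0.2, -0.1, 0.7]
opening: 0.0251
```

play_rows --moves '[{"x": 0.1,"y": 0,"z": -0.5,"turn": 0,"jaw": 2.5},{"x": 0,"y": 0,"z": 0,"turn": 0,"jaw": 2.5},{"x": 0,"y": 0,"z": 0,"turn": 0,"jaw": 1.5},{"x": 0,"y": 0,"z": 0,"turn": 0,"jaw": 0},{"x": 0,"y": 0,"z": 0,"turn": 0,"jaw": 0},{"x": 0,"y": 0,"z": 0,"turn": 0,"jaw": 0},{"x": 0,"y": 0,"z": 0,"turn": 0,"jaw": 0}]' --squeeze 40

```text
t: 63.32
tool_pos: [0.7153, -0.0104, 0.2137]
tool_rot: [-1.206, 1.22, -1.216]
contact_force: [-5.6, -0.2, 1.1]
opening: 0.0084
```

```bash
python3 - <<'E'
from arc import rows
import numpy as np
ths=[1.89,1.87,1.84]+list(np.arange(1.80,.42,-.04).round(3))+list(np.arange(.40,.11,-.03).round(3))+list(np.arange(.10,-.011,-.01).round(3))
rows(ths,1.9,0)
print(len(ths))
E
```

```text
[{"x": -0.18, "y": 0.0, "z": 0.09, "turn": 0, "jaw": 0}, {"x": -0.38, "y": 0.01, "z": 0.16, "turn": 0, "jaw": 0}, {"x": -0.56, "y": 0.01, "z": 0.23, "turn": 0, "jaw": 0}, {"x": -0.77, "y": 0.02, "z": 0.27, "turn": 0, "jaw": 0}, {"x": -0.78, "y": 0.01, "z": 0.25, "turn": 0, "jaw": 0}, {"x": -0.79, "y": 0.02, "z": 0.22, "turn": 0, "jaw": 0}, {"x": -0.79, "y": 0.02, "z": 0.18, "turn": 0, "jaw": 0}, {"x": -0.8, "y": 0.01, "z": 0.15, "turn": 0, "jaw": 0}] th 1.64
[{"x": -0.81, "y": 0.02, "z": 0.12, "turn": 0, "jaw": 0}, {"x": -0.81, "y": 0.01, "z": 0.09, "turn": 0, "jaw": 0}, {"x": -0.81, "y": 0.02, "z": 0.06, "turn": 0, "jaw": 0}, {"x": -0.82, "y": 0.02, "z": 0.02, "turn": 0, "jaw": 0}, {"x": -0.81, "y": 0.01, "z": -0.01, "turn": 0, "jaw": 0}, {"x": -0.82, "y": 0.02, "z": -0.05, "turn": 0, "jaw": 0}, {"x": -0.81, "y": 0.02, "z": -0.07, "turn": 0, "jaw": 0}, {"x": -0.81, "y": 0.01, "z": -0.11, "turn": 0, "jaw": 0}] th 1.32
[{"x": -0.8, "y": 0.02, "z": -0.14, "turn": 0, "jaw": 0}, {"x": -0.8, "y": 0.01, "z": -0.17, "turn": 0, "jaw": 0}, {"x": -0.79, "y": 0.02, "z": -0.2, "turn": 0, "jaw": 
[... 1709 characters left out ...]
13
[{"x": -0.12, "y": 0.0, "z": -0.59, "turn": 0, "jaw": 0}, {"x": -0.04, "y": 0.0, "z": -0.2, "turn": 0, "jaw": 0}, {"x": -0.04, "y": 0.0, "z": -0.2, "turn": 0, "jaw": 0}, {"x": -0.04, "y": 0.0, "z": -0.21, "turn": 0, "jaw": 0}, {"x": -0.03, "y": 0.0, "z": -0.2, "turn": 0, "jaw": 0}, {"x": -0.03, "y": 0.0, "z": -0.2, "turn": 0, "jaw": 0}, {"x": -0.03, "y": 0.0, "z": -0.2, "turn": 0, "jaw": 0}, {"x": -0.03, "y": 0.0, "z": -0.2, "turn": 0, "jaw": 0}] th 0.03
[{"x": -0.02, "y": 0.01, "z": -0.2, "turn": 0, "jaw": 0}, {"x": -0.02, "y": 0.0, "z": -0.21, "turn": 0, "jaw": 0}, {"x": -0.03, "y": 0.0, "z": -0.2, "turn": 0, "jaw": 0}, {"x": -0.01, "y": 0.0, "z": -0.2, "turn": 0, "jaw": 0}] th -0.01
60
```

play_rows --moves '[{"x": -0.18,"y": 0.0,"z": 0.09,"turn": 0,"jaw": 0},{"x": -0.38,"y": 0.01,"z": 0.16,"turn": 0,"jaw": 0},{"x": -0.56,"y": 0.01,"z": 0.23,"turn": 0,"jaw": 0},{"x": -0.77,"y": 0.02,"z": 0.27,"turn": 0,"jaw": 0},{"x": -0.78,"y": 0.01,"z": 0.25,"turn": 0,"jaw": 0},{"x": -0.79,"y": 0.02,"z": 0.22,"turn": 0,"jaw": 0},{"x": -0.79,"y": 0.02,"z": 0.18,"turn": 0,"jaw": 0},{"x": -0.8,"y": 0.01,"z": 0.15,"turn": 0,"jaw": 0}]'

```text
t: 63.98
tool_pos: [0.6658, -0.0093, 0.2299]
tool_rot: [-1.202, 1.216, -1.219]
contact_force: [4.7, -0.5, 6.0]
opening: 0.0082
```

play_rows --moves '[{"x": -0.81,"y": 0.02,"z": 0.12,"turn": 0,"jaw": 0},{"x": -0.81,"y": 0.01,"z": 0.09,"turn": 0,"jaw": 0},{"x": -0.81,"y": 0.02,"z": 0.06,"turn": 0,"jaw": 0},{"x": -0.82,"y": 0.02,"z": 0.02,"turn": 0,"jaw": 0},{"x": -0.81,"y": 0.01,"z": -0.01,"turn": 0,"jaw": 0},{"x": -0.82,"y": 0.02,"z": -0.05,"turn": 0,"jaw": 0},{"x": -0.81,"y": 0.02,"z": -0.07,"turn": 0,"jaw": 0},{"x": -0.81,"y": 0.01,"z": -0.11,"turn": 0,"jaw": 0}]'

```text
t: 64.65
tool_pos: [0.6005, -0.0079, 0.2303]
tool_rot: [-1.203, 1.217, -1.218]
contact_force: [1.3, 2.2, 6.0]
opening: 0.0084
```

play_rows --moves '[{"x": -0.8,"y": 0.02,"z": -0.14,"turn": 0,"jaw": 0},{"x": -0.8,"y": 0.01,"z": -0.17,"turn": 0,"jaw": 0},{"x": -0.79,"y": 0.02,"z": -0.2,"turn": 0,"jaw": 0},{"x": -0.78,"y": 0.02,"z": -0.24,"turn": 0,"jaw": 0},{"x": -0.77,"y": 0.01,"z": -0.27,"turn": 0,"jaw": 0},{"x": -0.76,"y": 0.02,"z": -0.29,"turn": 0,"jaw": 0},{"x": -0.75,"y": 0.01,"z": -0.33,"turn": 0,"jaw": 0},{"x": -0.73,"y": 0.02,"z": -0.36,"turn": 0,"jaw": 0}]'

```text
t: 65.32
tool_pos: [0.5381, -0.0065, 0.2088]
tool_rot: [-1.204, 1.219, -1.217]
contact_force: [2.1, 2.4, 1.3]
opening: 0.0082
```

play_rows --moves '[{"x": -0.72,"y": 0.01,"z": -0.38,"turn": 0,"jaw": 0},{"x": -0.7,"y": 0.01,"z": -0.42,"turn": 0,"jaw": 0},{"x": -0.69,"y": 0.02,"z": -0.44,"turn": 0,"jaw": 0},{"x": -0.67,"y": 0.01,"z": -0.47,"turn": 0,"jaw": 0},{"x": -0.65,"y": 0.01,"z": -0.49,"turn": 0,"jaw": 0},{"x": -0.62,"y": 0.02,"z": -0.53,"turn": 0,"jaw": 0},{"x": -0.61,"y": 0.01,"z": -0.54,"turn": 0,"jaw": 0},{"x": -0.58,"y": 0.01,"z": -0.57,"turn": 0,"jaw": 0}]'

```text
t: 65.98
tool_pos: [0.4858, -0.0054, 0.1697]
tool_rot: [-1.204, 1.219, -1.216]
contact_force: [0.3, 5.7, 2.3]
opening: 0.0082
```

```bash
python3 - <<'E'
from h import *
st()
snap("top","c1.png",(220,140,360,240),5)
snap("side","c1s.png",(280,170,380,270),6)
E
```

```text
t65.98 pos [ 0.4858 -0.0054  0.1697] jaw az -0.65 tooly [-0.001  0.001 -1.   ] F [0.3 5.7 2.3] open 0.0082 q [-0.16 -0.24  1.99  0.    1.39 -0.15]
```

View pics/c1s.png

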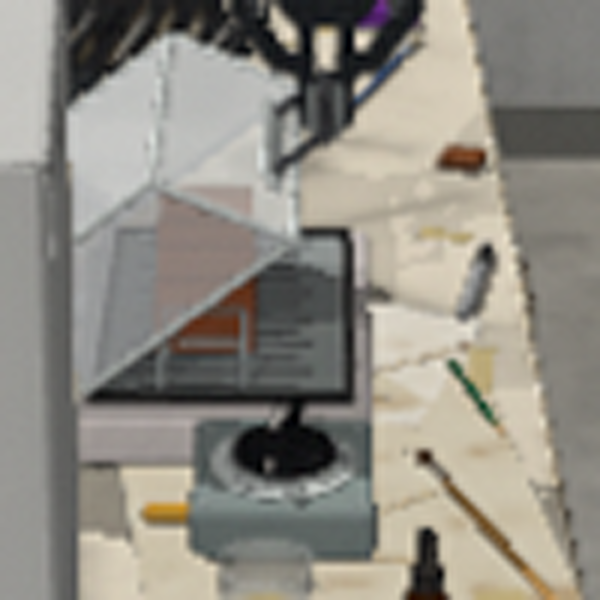

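Hood at about 0.65 rad in the grip (bar near crop (320,110)), tiles still standing. Lowering on.

play_rows --moves '[{"x": -0.57,"y": 0.01,"z": -0.59,"turn": 0,"jaw": 0},{"x": -0.53,"y": 0.01,"z": -0.62,"turn": 0,"jaw": 0},{"x": -0.51,"y": 0.01,"z": -0.63,"turn": 0,"jaw": 0},{"x": -0.49,"y": 0.01,"z": -0.66,"turn": 0,"jaw": 0},{"x": -0.46,"y": 0.01,"z": -0.67,"turn": 0,"jaw": 0},{"x": -0.43,"y": 0.01,"z": -0.69,"turn": 0,"jaw": 0},{"x": -0.41,"y": 0.01,"z": -0.71,"turn": 0,"jaw": 0},{"x": -0.28,"y": 0.0,"z": -0.54,"turn": 0,"jaw": 0}]'

```text
t: 66.75
tool_pos: [0.4494, -0.0049, 0.1188]
tool_rot: [-1.204, 1.219, -1.217]
contact_force: [-0.4, 5.4, 2.2]
opening: 0.0081
```

play_rows --moves '[{"x": -0.27,"y": 0.01,"z": -0.55,"turn": 0,"jaw": 0},{"x": -0.25,"y": 0.0,"z": -0.56,"turn": 0,"jaw": 0},{"x": -0.23,"y": 0.01,"z": -0.57,"turn": 0,"jaw": 0},{"x": -0.22,"y": 0.0,"z": -0.57,"turn": 0,"jaw": 0},{"x": -0.2,"y": 0.01,"z": -0.58,"turn": 0,"jaw": 0},{"x": -0.18,"y": 0.0,"z": -0.58,"turn": 0,"jaw": 0},{"x": -0.17,"y": 0.0,"z": -0.59,"turn": 0,"jaw": 0},{"x": -0.15,"y": 0.01,"z": -0.6,"turn": 0,"jaw": 0}]'

```text
t: 67.42
tool_pos: [0.4327, -0.0045, 0.073]
tool_rot: [-1.204, 1.219, -1.217]
contact_force: [-0.5, 5.0, 0.3]
opening: 0.0081
```

play_rows --moves '[{"x": -0.06,"y": 0.0,"z": -0.3,"turn": 0,"jaw": 0},{"x": -0.06,"y": 0.0,"z": -0.29,"turn": 0,"jaw": 0},{"x": -0.04,"y": 0.0,"z": -0.2,"turn": 0,"jaw": 0},{"x": -0.04,"y": 0.0,"z": -0.2,"turn": 0,"jaw": 0},{"x": -0.04,"y": 0.0,"z": -0.21,"turn": 0,"jaw": 0},{"x": -0.03,"y": 0.0,"z": -0.2,"turn": 0,"jaw": 0},{"x": -0.03,"y": 0.0,"z": -0.2,"turn": 0,"jaw": 0},{"x": -0.03,"y": 0.0,"z": -0.2,"turn": 0,"jaw": 0}]'

```text
t: 68.08
tool_pos: [0.4291, -0.0046, 0.055]
tool_rot: [-1.205, 1.22, -1.216]
contact_force: [-1.9, 5.0, 1.1]
opening: 0.0086
```

play_rows --moves '[{"x": -0.03,"y": 0.0,"z": -0.2,"turn": 0,"jaw": 0},{"x": -0.02,"y": 0.0,"z": -0.15,"turn": 0,"jaw": 0},{"x": 0,"y": 0.0,"z": 0,"turn": 0,"jaw": 0}]'

```text
t: 68.33
tool_pos: [0.4286, -0.0046, 0.0513]
tool_rot: [-1.205, 1.22, -1.216]
contact_force: [-0.2, 5.9, -1.1]
opening: 0.0083
```

play_rows --moves '[{"x": 0,"y": 0.0,"z": -0.15,"turn": 0,"jaw": 0},{"x": 0,"y": 0.0,"z": -0.15,"turn": 0,"jaw": 0},{"x": 0,"y": 0.0,"z": 0,"turn": 0,"jaw": 0}]'

```text
t: 68.58
tool_pos: [0.4283, -0.0046, 0.0483]
tool_rot: [-1.206, 1.22, -1.216]
contact_force: [-2.6, 3.8, -0.0]
opening: 0.0082
```

play_rows --moves '[{"x": 0,"y": 0.0,"z": -0.15,"turn": 0,"jaw": 0},{"x": 0,"y": 0.0,"z": 0,"turn": 0,"jaw": 0}]'

```text
t: 68.75
tool_pos: [0.4281, -0.0046, 0.0468]
tool_rot: [-1.206, 1.221, -1.216]
contact_force: [-3.1, 4.7, -0.4]
opening: 0.0084
```

```bash
python3 - <<'E'
from h import *
st()
snap("side","c2s.png",(280,170,380,270),6)
E
```

```text
t68.75 pos [ 0.4281 -0.0046  0.0468] jaw az -0.66 tooly [-0.004  0.    -1.   ] F [-3.1  4.7 -0.4] open 0.0084 q [-0.18 -0.24  2.21 -0.    1.17 -0.17]
```

View pics/c2s.png

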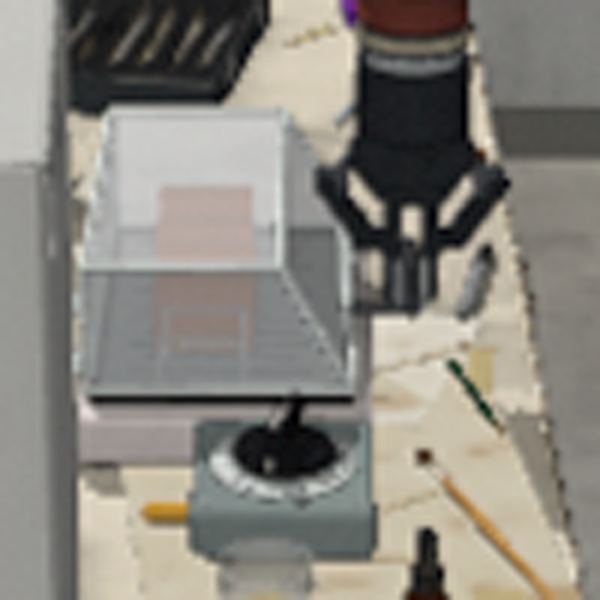

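play_rows --moves '[{"x": 0,"y": 0.0,"z": -0.15,"turn": 0,"jaw": 0},{"x": 0,"y": 0.0,"z": -0.1,"turn": 0,"jaw": 0},{"x": 0,"y": 0.0,"z": 0,"turn": 0,"jaw": 0}]'

```text
t: 69.05
tool_pos: [0.4278, -0.0045, 0.0443]
tool_rot: [-1.207, 1.221, -1.215]
contact_force: [-3.7, 4.0, 0.4]
opening: 0.0084
```

play_rows --moves '[{"x": 0,"y": 0.0,"z": -0.15,"turn": 0,"jaw": 0},{"x": 0,"y": 0.0,"z": -0.15,"turn": 0,"jaw": 0},{"x": 0,"y": 0.0,"z": 0,"turn": 0,"jaw": 0}]'

```text
t: 69.3
tool_pos: [0.4278, -0.0046, 0.0441]
tool_rot: [-1.209, 1.223, -1.213]
contact_force: [-15.2, 5.2, 22.4]
opening: 0.0084
```

```bash
python3 - <<'E'
from h import *
st()
d=snap("side","c3s.png",(285,180,355,245),9)
E
```

```text
t69.30 pos [ 0.4278 -0.0046  0.0441] jaw az -0.63 tooly [-0.008  0.001 -1.   ] F [-15.2   5.2  22.4] open 0.0084 q [-0.18 -0.23  2.21 -0.    1.17 -0.17]
```

View pics/c3s.png

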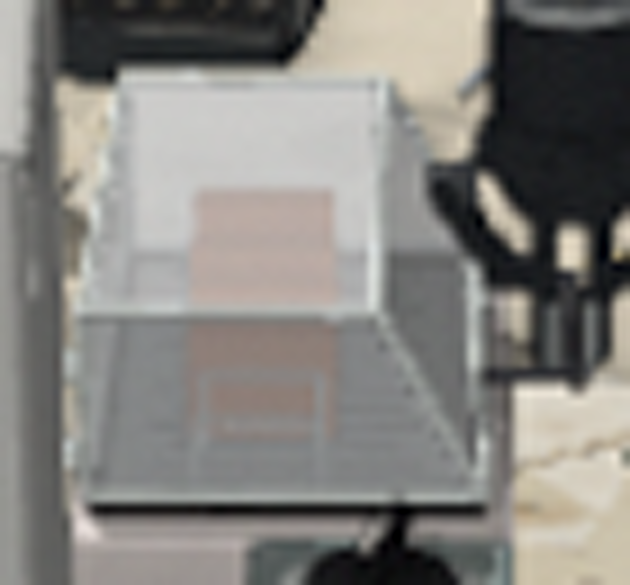

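play_rows --moves '[{"x": 0.05,"y": 0.0,"z": 0.15,"turn": 0,"jaw": 0},{"x": 0,"y": 0,"z": 0,"turn": 0,"jaw": 0.9},{"x": 0,"y": 0.0,"z": 0,"turn": 0,"jaw": 1.5},{"x": 0,"y": 0.0,"z": 0,"turn": 0,"jaw": 2.5},{"x": 0,"y": 0.0,"z": 0,"turn": 0,"jaw": 2.5},{"x": 0,"y": 0.0,"z": 1.5,"turn": 0,"jaw": 2.5},{"x": 0,"y": 0.0,"z": 2.5,"turn": 0,"jaw": 2.5},{"x": 0,"y": 0.0,"z": 4,"turn": 0,"jaw": 2.5}]'

```text
t: 70.02
tool_pos: [0.427, -0.0047, 0.1207]
tool_rot: [-1.21, 1.224, -1.214]
contact_force: [0.7, -1.5, 0.6]
opening: 0.0253
```

play_rows --moves '[{"x": 0,"y": 0.0,"z": 4,"turn": 0,"jaw": 2.5},{"x": -3,"y": 0.0,"z": 2,"turn": 0,"jaw": 2.5},{"x": -2,"y": 0.0,"z": 2,"turn": 0,"jaw": 2.5},{"x": 0,"y": 0.0,"z": 0,"turn": 0,"jaw": 2.5}]'

```text
t: 70.35
tool_pos: [0.3807, -0.0056, 0.2092]
tool_rot: [-1.199, 1.21, -1.225]
contact_force: [0.6, -1.0, 0.6]
opening: 0.0245
```

```bash
python3 - <<'E'
from h import *
st()
d=snap("side","e1s.png",(280,170,380,270),6)
d=snap("top","e1.png",(200,140,340,240),5)
E
```

```text
t70.35 pos [ 0.3807 -0.0056  0.2092] jaw az -0.69 tooly [ 0.009 -0.003 -1.   ] F [ 0.6 -1.   0.6] open 0.0245 q [-0.21 -0.59  2.17 -0.    1.55 -0.2 ]
```

View pics/e1s.png

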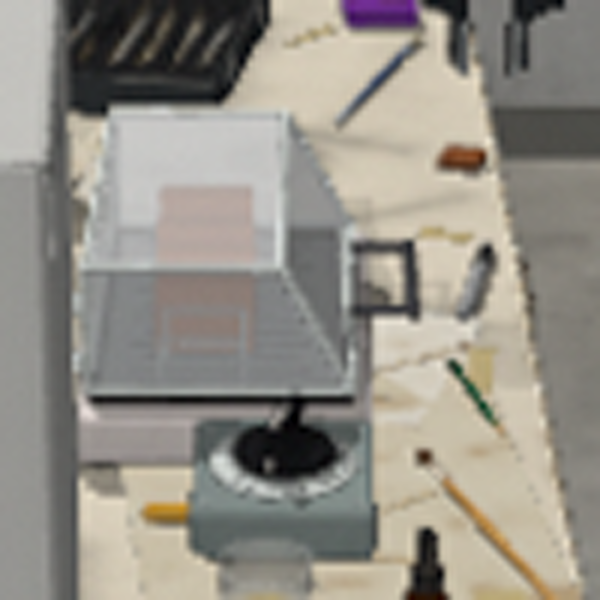

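View pics/e1.png

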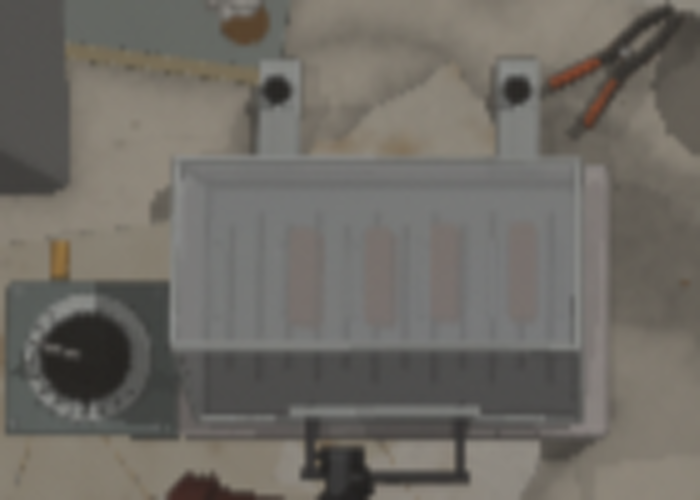

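```bash
python3 - <<'E'
from h import *
d=snap("top","v1.png",(198,190,240,232),14)
for p in [(217.4,211)]:print(onz(d,p,.065))
E
```

```text
[0.51238496 0.19511543 0.065     ]
```

View pics/v1.png

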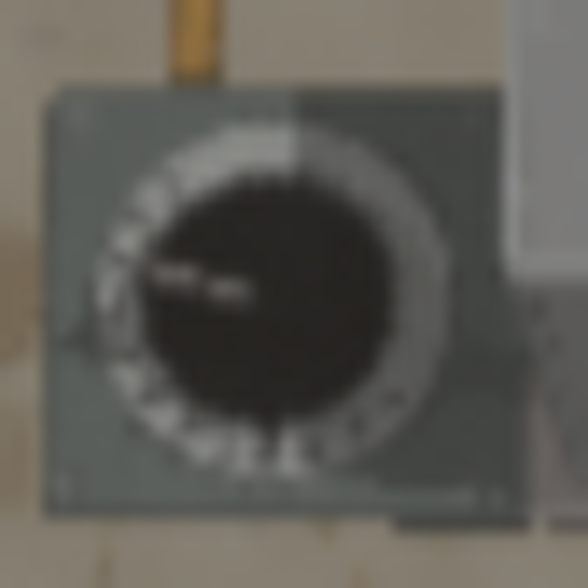

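```bash
python3 - <<'E'
from h import *
d=eyes.get_image("top")
f=lambda x,y,z: onz(d,(198+x/14,190+y/14),z)
a=f(245,290,.075);b=f(150,265,.075);print(a,b,np.degrees(np.arctan2(*(b-a)[[1,0]])))
print("disc",f(267,300,.055),"ring",f(275,297,.04))
# expected from chamber pose: deck x -95..15 y150..268 -> corners
for c in [(50,90),(48,517)]: print("deck corner",f(*c,.038))
im=d["img"][190:232,198:240]
for c in ("vent_grip",):
  print(pinpoint("top",c)[:2], pinpoint("side",c)[:2])
E
```

```text
[0.51286872 0.19889843 0.075     ] [0.51934332 0.22171962 0.075     ] 74.16082387855252
disc [0.5115575  0.19883846 0.055     ] ring [0.51315138 0.20078382 0.04      ]
deck corner [0.56560758 0.2569962  0.038     ]
deck corner [0.46039391 0.25715306 0.038     ]
[{'point': [215.7, 209.7], 'score': 0.74}] [{'point': [327.8, 240.2], 'score': 0.67}]
```

```bash
python3 - <<'E'
from h import *
d=eyes.get_image("top");a=pinpoint("top","vent_grip")[0]["point"]
e=eyes.get_image("side");b=pinpoint("side","vent_grip")[0]["point"]
print(tri(d,a,e,b),onz(d,a,.065),onz(e,b,.065))
snap("side","v2.png",(305,225,350,265),14)
for P in [(.512,.199,.065),(.514,.203,.065)]: print(proj(d,P),(proj(e,P)-[305,225])*14)
E
```

```text
(array([0.51478239, 0.20462042, 0.05884778]), np.float64(0.006466591080342671)) [0.51762131 0.20290495 0.065     ] [0.51168915 0.21702122 0.065     ]
[216.25263036 211.13790401] [307.44821724 204.16485341]
[215.07148238 210.57118225] [299.75312382 211.3432442 ]
```

View pics/v2.png

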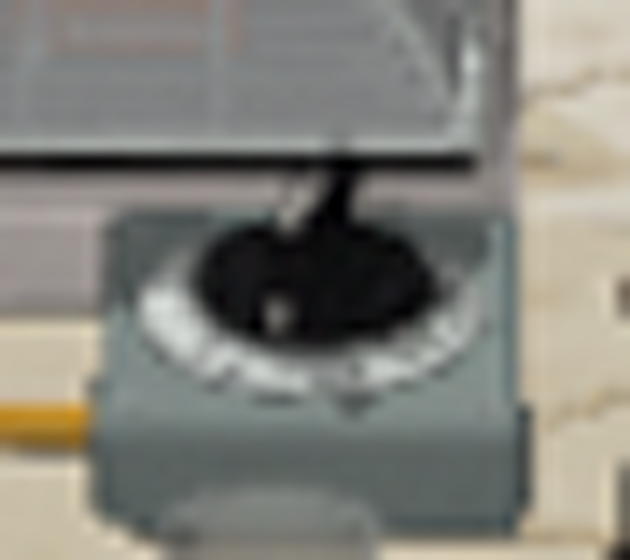

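```bash
python3 - <<'E'
from h import *
d=eyes.get_image("top");e=eyes.get_image("side")
print(tri(d,(217.07,211.4),e,(327.6,245)))
for P in [(.512,.199,.05),(.514,.203,.05)]: print((proj(d,P)-[198,190])*14,(proj(e,P)-[305,225])*14)
for z in (.045,.05,.055): print(onz(d,(217.07,211.4),z),onz(e,(327.6,245),z))
E
```

```text
(array([0.51099553, 0.20157635, 0.04465356]), np.float64(0.0025553516727242205))
[271.67772249 299.31455927] [307.40490107 256.48446513]
[255.32076666 291.46704567] [299.73465649 263.74499809]
[0.51225376 0.201454   0.045     ] [0.50972971 0.20240886 0.045     ]
[0.51195433 0.20014867 0.05      ] [0.50984372 0.21196633 0.05      ]
[0.5116549  0.19884333 0.055     ] [0.50995772 0.22152379 0.055     ]
```

play_rows --moves '[{"x": 1.87,"y": 2.94,"z": 0,"turn": -5.1,"jaw": 3.5},{"x": 1.87,"y": 2.94,"z": 0,"turn": -5.1,"jaw": 3.5},{"x": 1.87,"y": 2.94,"z": 0,"turn": -5.1,"jaw": 3.5},{"x": 1.87,"y": 2.94,"z": 0,"turn": 0,"jaw": 3.5},{"x": 1.87,"y": 2.94,"z": 0,"turn": 0,"jaw": 3.5},{"x": 1.87,"y": 2.94,"z": 0,"turn": 0,"jaw": 3.5},{"x": 1.87,"y": 2.94,"z": 0,"turn": 0,"jaw": 3.5},{"x": 0,"y": 0,"z": -3,"turn": 0,"jaw": 3.5}]' --squeeze 30

```text
t: 71.67
tool_pos: [0.5172, 0.2062, 0.1803]
tool_rot: [-1.052, 1.402, -1.409]
contact_force: [0.0, -0.0, 1.8]
opening: 0.0349
```

play_rows --moves '[{"x": 0,"y": 0,"z": -3,"turn": 0,"jaw": 3.5},{"x": 0,"y": 0,"z": -3,"turn": 0,"jaw": 3.5},{"x": 0,"y": 0,"z": 0,"turn": 0,"jaw": 3.5},{"x": 0,"y": 0,"z": 0,"turn": 0,"jaw": 3.5}]'

```text
t: 72.0
tool_pos: [0.5095, 0.2008, 0.1118]
tool_rot: [-1.069, 1.414, -1.411]
contact_force: [-0.8, 0.4, -0.2]
opening: 0.035
```

```bash
python3 - <<'E'
from h import *
st()
snap("side","v3.png",(295,200,355,265),9)
E
```

```text
t72.00 pos [0.5095 0.2008 0.1118] jaw az -15.95 tooly [-0.005 -0.001 -1.   ] F [-0.8  0.4 -0.2] open 0.0350 q [ 0.24 -0.02  1.9  -0.    1.27  0.52]
```

View pics/v3.png

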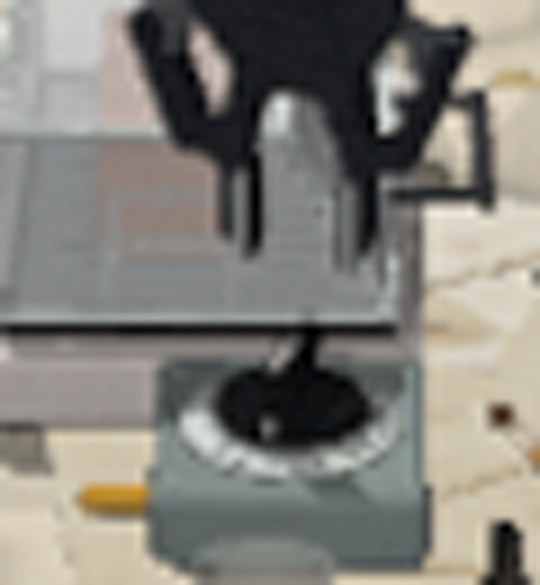

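play_rows --moves '[{"x": 0,"y": 0,"z": -2,"turn": 0,"jaw": 3.5},{"x": 0,"y": 0,"z": -1.5,"turn": 0,"jaw": 3.5},{"x": 0,"y": 0,"z": -1,"turn": 0,"jaw": 3.5},{"x": 0,"y": 0,"z": -0.7,"turn": 0,"jaw": 3.5},{"x": 0,"y": 0,"z": 0,"turn": 0,"jaw": 3.5},{"x": 0,"y": 0,"z": 0,"turn": 0,"jaw": 3.5}]'

```text
t: 72.55
tool_pos: [0.5116, 0.2012, 0.0627]
tool_rot: [-1.063, 1.411, -1.412]
contact_force: [0.3, 0.1, -0.5]
opening: 0.0351
```

play_rows --moves '[{"x": 0,"y": 0,"z": -0.6,"turn": 0,"jaw": 3.5},{"x": 0,"y": 0,"z": 0,"turn": 0,"jaw": 2.5},{"x": 0,"y": 0,"z": 0,"turn": 0,"jaw": 1.8},{"x": 0,"y": 0,"z": 0,"turn": 0,"jaw": 1.4},{"x": 0,"y": 0,"z": 0,"turn": 0,"jaw": 0.8},{"x": 0,"y": 0,"z": 0,"turn": 0,"jaw": 0.8}]'

```text
t: 73.05
tool_pos: [0.5125, 0.2008, 0.0563]
tool_rot: [-1.061, 1.409, -1.413]
contact_force: [5.0, -1.9, -2.3]
opening: 0.0112
```

play_rows --moves '[{"x": 0.1,"y": 0,"z": 0,"turn": 5,"jaw": 0.8},{"x": 0,"y": 0,"z": 0,"turn": 7,"jaw": 0.8},{"x": 0,"y": 0,"z": 0,"turn": 7,"jaw": 0.8},{"x": 0,"y": 0,"z": 0,"turn": 7,"jaw": 0.8},{"x": 0,"y": 0,"z": 0,"turn": 0,"jaw": 0.8}]'

```text
t: 73.47
tool_pos: [0.513, 0.2008, 0.0563]
tool_rot: [-1.286, 1.076, -1.079]
contact_force: [4.0, -1.3, -0.2]
opening: 0.0113
```

```bash
python3 - <<'E'
from h import *
o=st();print(o["wrist_torque"])
E
```

```text
t73.47 pos [0.513  0.2008 0.0563] jaw az 10.15 tooly [ 0.002 -0.    -1.   ] F [ 4.  -1.3 -0.2] open 0.0113 q [ 0.24  0.05  1.92 -0.    1.16  0.06]
[-0.25290548 -0.49779959  0.09465195]
```

play_rows --moves '[{"x": 0,"y": 0,"z": 0,"turn": 7,"jaw": 0.8},{"x": 0,"y": 0,"z": 0,"turn": 7,"jaw": 0.8},{"x": 0,"y": 0,"z": 0,"turn": 7,"jaw": 0.8},{"x": 0,"y": 0,"z": 0,"turn": 7,"jaw": 0.8},{"x": 0,"y": 0,"z": 0,"turn": 7,"jaw": 0.8},{"x": 0,"y": 0,"z": 0,"turn": 7,"jaw": 0.8},{"x": 0,"y": 0,"z": 0,"turn": 0,"jaw": 0.8}]'

```text
t: 74.05
tool_pos: [0.5137, 0.2011, 0.0564]
tool_rot: [-1.506, 0.515, -0.521]
contact_force: [6.8, 0.3, -3.1]
opening: 0.0112
```

play_rows --moves '[{"x": 0,"y": 0,"z": 0,"turn": 7,"jaw": 0.8},{"x": 0,"y": 0,"z": 0,"turn": 7,"jaw": 0.8},{"x": 0,"y": 0,"z": 0,"turn": 7,"jaw": 0.8},{"x": 0,"y": 0,"z": 0,"turn": 7,"jaw": 0.8},{"x": 0,"y": 0,"z": 0,"turn": 7,"jaw": 0.8},{"x": 0,"y": 0,"z": 0,"turn": 0,"jaw": 0.8},{"x": 0,"y": 0,"z": 0,"turn": 0,"jaw": 0.8}]'

```text
t: 74.63
tool_pos: [0.514, 0.2017, 0.0564]
tool_rot: [-1.568, 0.039, -0.047]
contact_force: [7.4, 1.9, -4.4]
opening: 0.011
```

```bash
python3 - <<'E'
from h import *
o=st();print(o["wrist_torque"])
E
```

```text
t74.63 pos [0.514  0.2017 0.0564] jaw az 86.85 tooly [ 0.005  0.002 -1.   ] F [ 7.4  1.9 -4.4] open 0.0110 q [ 0.24  0.05  1.92  0.    1.16 -1.28]
[ 0.15883106 -1.1667061   0.039015  ]
```

Turn the last 2°, release, raise and look.

play_rows --moves '[{"x": 0,"y": 0,"z": 0,"turn": 2,"jaw": 0.8},{"x": 0,"y": 0,"z": 0,"turn": 0,"jaw": 0.8},{"x": 0,"y": 0,"z": 0,"turn": 0,"jaw": 0.8},{"x": 0,"y": 0,"z": 0,"turn": 0,"jaw": 1.3},{"x": 0,"y": 0,"z": 0,"turn": 0,"jaw": 2.5},{"x": 0,"y": 0,"z": 0,"turn": 0,"jaw": 3.5},{"x": 0,"y": 0,"z": 1.5,"turn": 0,"jaw": 3.5},{"x": 0,"y": 0,"z": 3,"turn": 0,"jaw": 3.5}]'

```text
t: 75.3
tool_pos: [0.5081, 0.2002, 0.0965]
tool_rot: [-1.573, 0.022, -0.006]
contact_force: [-0.9, -0.4, 0.0]
opening: 0.0352
```

play_rows --moves '[{"x": 0,"y": 0,"z": 4,"turn": 0,"jaw": 3.5},{"x": 0,"y": 0,"z": 4,"turn": 0,"jaw": 3.5},{"x": -2.5,"y": -3,"z": 1,"turn": 0,"jaw": 3.5},{"x": -2.5,"y": -3,"z": 1,"turn": 0,"jaw": 3.5},{"x": -2.5,"y": -3,"z": 0,"turn": 0,"jaw": 3.5},{"x": -2.5,"y": -3,"z": 0,"turn": 0,"jaw": 3.5},{"x": -2,"y": -3,"z": 0,"turn": 0,"jaw": 3.5},{"x": 0,"y": 0,"z": 0,"turn": 0,"jaw": 3.5}]'

```text
t: 75.97
tool_pos: [0.3892, 0.048, 0.2002]
tool_rot: [-1.573, 0.018, -0.017]
contact_force: [-1.3, -0.1, -0.1]
opening: 0.035
```

```bash
python3 - <<'E'
from h import *
st()
snap("top","w1.png",(198,190,240,232),14)
snap("side","w1s.png",(290,215,350,265),12)
E
```

```text
t75.97 pos [0.3892 0.048  0.2002] jaw az 88.71 tooly [-0.001 -0.002 -1.   ] F [-1.3 -0.1 -0.1] open 0.0350 q [-0.07 -0.54  2.16 -0.    1.52 -1.61]
```

View pics/w1.png

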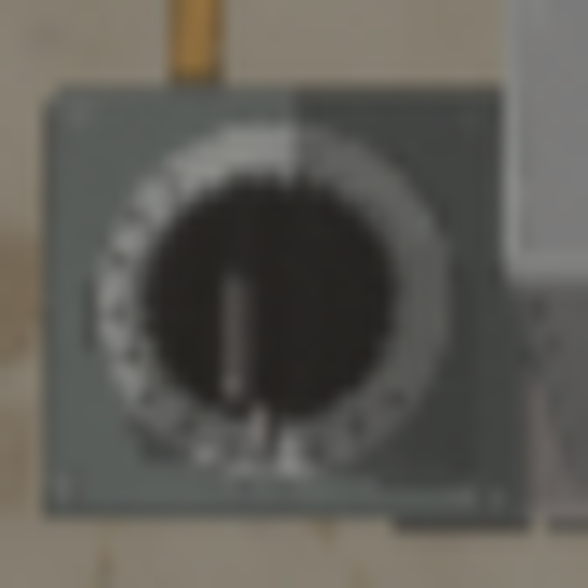

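View pics/w1s.png

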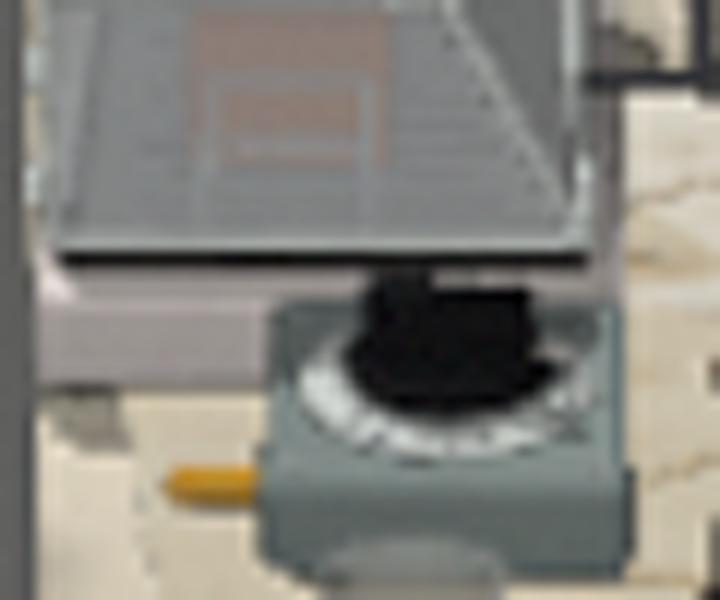

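```bash
python3 - <<'E'
from h import *
d=eyes.get_image("top")
f=lambda x,y,z: onz(d,(198+x/14,190+y/14),z)
a=f(237,275,.075);b=f(233,395,.075);print(a,b,np.degrees(np.arctan2(*(b-a)[[1,0]])))
for q in ((258,410),(263,425)):
  c=f(*q,.052)-np.array([.5127,.2007,.052]);print(c,np.degrees(np.arctan2(c[1],c[0])))
print("dispersal of deck edges az:")
g=lambda P:(proj(d,P)-[198,190])*14
for ang in (178.85,):
  for r,z in ((.034,.04),(.042,.04)):
    print(g((.5127+r*np.cos(np.radians(ang)),.2007+r*np.sin(np.radians(ang)),z)))
# measured: left deck edge, hood/plinth edges for yaw
for z,p,q in ((.038,(50,95),(48,510)),): 
  a=f(*p,z);b=f(*q,z);print(np.degrees(np.arctan2(*(b-a)[[1,0]])))
im=d["img"][190:232,198:240].astype(float).mean(2)
im=cv2.resize(im,None,fx=20,fy=20,interpolation=cv2.INTER_CUBIC)
im=np.clip((im-30)*1.8,0,255).astype(np.uint8);cv2.imwrite("pics/w2.png",im[460:760,60:660][:, :].repeat(1,0))
big=cv2.resize(im[400:740,100:600],None,fx=1.5,fy=1.5);cv2.imwrite("pics/w2.png",big)
E
```

```text
[0.51650587 0.20082062 0.075     ] [0.48779414 0.20176639 0.075     ] 178.1133624303226
[-2.76925194e-02  1.11512320e-03  4.85722573e-17] 177.6940576654649
[-3.13622318e-02 -1.04007142e-04  4.85722573e-17] -179.80998965748805
dispersal of deck edges az:
[272.57906422 437.36907799]
[271.92770607 470.0481509 ]
179.90680870377605
```

View pics/w2.png

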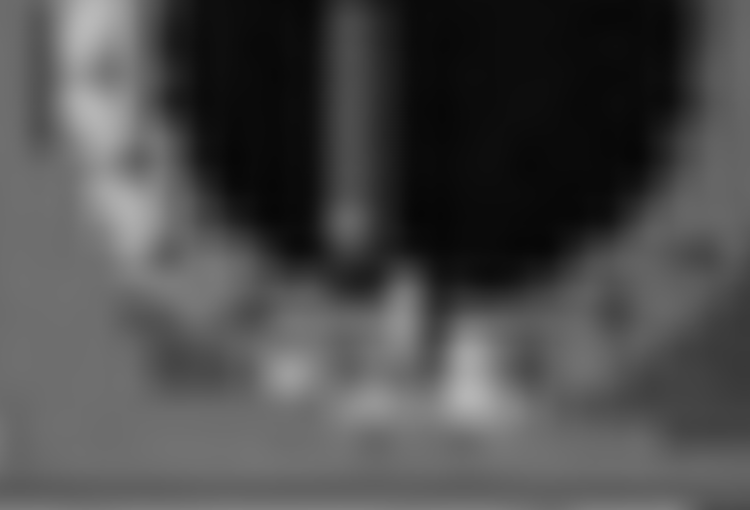

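play_rows --moves '[{"x": 0,"y": 0,"z": 0,"turn": 0,"jaw": 3.5},{"x": 0,"y": 0,"z": 0,"turn": 0,"jaw": 3.5},{"x": 0,"y": 0,"z": 0,"turn": 0,"jaw": 3.5},{"x": 0,"y": 0,"z": 0,"turn": 0,"jaw": 3.5}]'

```text
t: 76.45
tool_pos: [0.3922, 0.0517, 0.2005]
tool_rot: [-1.571, 0.013, -0.011]
contact_force: [-0.4, 0.0, -1.0]
opening: 0.0351
```

```bash
python3 - <<'E'
from h import *
st()
snap("top","z1.png",(190,130,350,250),4.5)
snap("side","z1s.png",(280,170,380,270),6)
E
```

```text
t76.45 pos [0.3922 0.0517 0.2005] jaw az 89.11 tooly [-0.001  0.    -1.   ] F [-0.4  0.  -1. ] open 0.0351 q [-0.06 -0.53  2.15  0.    1.52 -1.61]
```

View pics/z1.png

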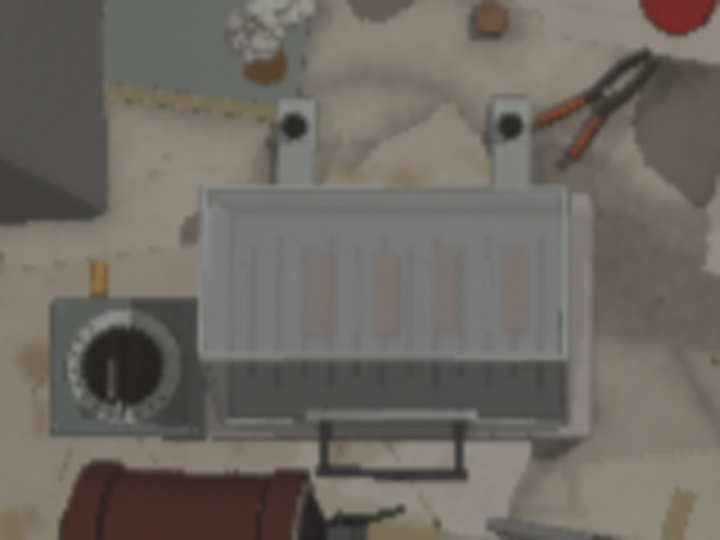

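View pics/z1s.png

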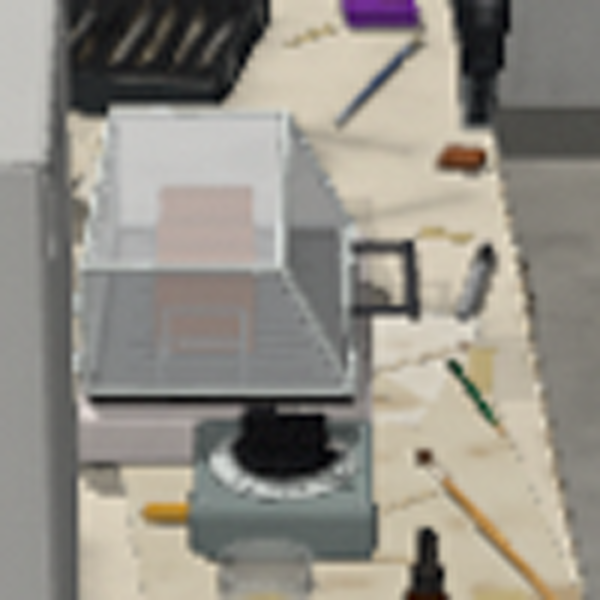

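```bash
python3 -c "
from station import finish_job
print(finish_job())"
```

```text
the job is handed in; nothing more can be done
None
```

I opened the hood on to its rear stops and stood all four tiles in separate bays. Then I lowered the hood shut in the grip, turned the vent dial to zero and handed the job in at about t = 76 s. No verdict is reported.

**Mended on the way:**
- The tile in the +48 bay had been knocked about 3.5 cm towards the robot; I moved it back.
- The tile in the −95 bay first leaned on a wire; I re-gripped it and stood it upright.

**Last checks:**
- **Tiles:** with the hood still open, the top picture showed all four upright and well apart. Through the shut hood they look unchanged.
- **Hood:** it bottomed out firmly, with about 22 N at the handle as it met its seat, after going down slowly. The handle went about 6 mm lower than where I first gripped it, so I relied on that contact and the picture.
- **Vent:** the pointer measured about 178.1°. The zero direction is about 178.9° from the chamber's pose and 179.9° from the deck edge. The two disagree by about 1°, and the pointer is within 0.03 rad of both.
- **Bystanders:** I did not check the cup and bottle closely at the end. The arm stayed well clear of them, and in the last side picture they were only partly in view and looked undisturbed. The arm was clear of everything at hand-in.

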